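Clamp the salon drying rack and hang up the tint beakers

ROBOT

A 6-joint arm with a two-finger parallel gripper is mounted at the origin on the work surface. World frame = base frame: x ahead of the robot, y to its left, z up, the work surface at z = 0. Lengths are in m, angles in degrees, forces in N, time in s.
With the tool pointing down it reaches from about 0.4 to 0.825 m from the base axis. Payload 7 kg.
Tool frame: the origin (TCP) lies on the centre line of the jaws, within the pads' length; the fingertips stand 17 mm ahead of it and the grasp point (between the pads) lies 2 mm behind it; z points along the fingers, y is the direction in which the jaws open and shut (so a half turn about z gives the same grasp; the last joint's range is limited). The gripper opens to 88 mm and grips with 3 to 60 N. Pads are 19 mm wide; open, the fingers measure 130 mm over their backs; the gripper's body (78 mm by 193 mm) begins 47 mm behind the grasp point.
Start: joints at [-51.102, 20.546, 0.682, 0, -70.136, -16.507], TCP at [0.257, -0.624, 0.244] pointing down, gripper open.
Joint ranges: [-176.03, 176.03], [-82.01, 121.73], [-58.28, 71.71], [-173.87, 95.51], [-174.79, -0.11], [-173.66, 173.66]. Speed limits (degrees/s): [136.94, 136.94, 172.46, 180, 180, 180].

INTERFACE

Orientations are given as [roll, pitch, yaw] about the fixed x, y, z axes, in that order (R = Rz(yaw) Ry(pitch) Rx(roll)).
In Python, from plant import telemetry, vision, close_job, recognise, silhouettes, place_of gives the robot as it stands.
- The arm moves only by the shell command python3 -m handwheel 'ROWS'. ROWS is JSON, a list that holds one entry, the list of rows, each a list of 5 numbers: the shift along the tool's x, y, z in m, then the turn about the tool's z in rad, then the closure, from 0 (fully open) to 1 (shut). In form: [[[tx, ty, tz, yaw, gripper], ...]]. A call has 1 to 20 rows; each row shifts and turns the commanded pose from where the row before left it, along the tool's axes as they then stand; what a row does not reach is not made up. A row lasts 1/12 s, in which the tool goes at most 41.7 mm and 7.16 degrees, less where a joint would pass 70% of its speed; a pose out of reach is approached as far as the arm can. A call with a gripper value outside its range is refused whole. The fingers move at their own pace and stop on an object; the grip force is fixed at half the most. Time passes only in rows, so rows that do not move let the fingers close. It gives the time, the measured TCP pose, the force and the opening at its end, in the units of the state.
- telemetry.get_obs(): the state, without advancing time (a new reading comes with each control period).
- vision.snapshot(name): name is "scene" or "top" or "wrist"; returns a dict with "color" (384x512x3 uint8, red, green, blue), "mtx" (3x3 intrinsics, pixels), "cam_to_world" (4x4, takes a point from camera to world coordinates); the wrist camera has in their place "tool_from_camera" (4x4, takes a point from camera to tool coordinates, whose origin is the TCP and whose axes are the flange's). Camera axes: x right, y down, z forward; pixel columns grow to the right and rows downward; lengths in m; the calibration is good to about 2 mm. A picture is of the moment at which its call begins: read the wrist's pose just before it. There is no depth.
- close_job(): hands the job in, once; it reports no verdict.
Trained networks look in a picture, given as the dict that the camera call returned (one of the last four; its "shot" number tells which), for a name from the list of things; names that differ only in an ending like _2 or _b are one class to them, and where a whole thing is asked for, a point or a joint stands for the part that bears it (a point fixed in the world has none). Each returns a list of dicts, best first, with "conf" (0 to 1); they miss things now and then, are a little off and sometimes report something else, mostly with a low value. They report only what shows in the picture. A call takes as long as a camera call. They do not tell look-alikes from the thing itself.
- recognise(name, picture): "xy" ([column, row] in pixels, amid what is visible of it).
- silhouettes(name, picture): "region" (384x512 bool, what is visible of it) and "xy" ([column, row] in pixels, amid what is visible of it).
- place_of(name, picture): "xy" ([column, row] in pixels: a listed point, or the origin of a listed thing).
The state is a dict: "clock": time; "joint_pos": joint angles; "qvel": joint speeds; "tau": joint torques, N m; "tool_pos": TCP position; "orientation": TCP orientation; "force": force on the tool from outside, world axes, zero at the start; "moment": the same for the moment, N m; "opening": finger opening in m.
Only numpy, scipy, OpenCV 4.12 (cv2) and the standard library are available. Lean on these libraries where they do the work, as an engineer would, in place of code of your own. Each camera call takes 0.05 s, during which the arm holds its last target.

TASK

Tighten the drying rack's recessed clamp bolt with the hex key: seat the key in the socket and turn it clockwise, seen from above, in as many regrasped turns as it takes until the bolt comes to its stop. Only after the bolt is tight, turn every tint beaker that is there upside down and lower it over a drying post of its own, rim resting flat on the deck; and put the key back upright in its stand, fully down. Do not disturb the bottle, bowl, brush and clip.

Things in the scene. Friction and masses are not known exactly. Their poses are not given: they have to be found in the camera images.
- socket (a point): centre of the hex socket's mouth, on the brass face (32 mm wide) of the clamp bolt, 6 mm below the top of a blue 70 mm square boss (top 54 mm above the work surface), in a round recess 43 mm wide. Socket 19.5 mm across flats, 26 mm deep, z up; x is square to a flat (white mark on the face) and turns with the bolt. The boss is at one end of the rack's white deck
- clamp_bolt (a joint): turn of the clamp bolt, rad: grows clockwise seen from above, starts between 0 and 0.6, hard stop at 4.7, where it is tight (over 4.45 counts; afterwards it must stay over 4.3). Turning takes about 0.06 N m; it stays where it is left; socket and shank are greased. The key has about 0.17 rad of play either way in the socket
- key_handle (a point): centre of the red handle of the loose hex key (180 g): an upright bar 26 x 26 mm, 56 mm tall, sides square to x and y, z up; 84 mm above the tip. Below it a black flange 40 mm wide, 6 mm thick, underside 50 mm above the tip, then a hexagonal shank 18 mm across flats (x square to a flat) whose last 4 mm is a round pilot 15 mm wide. Starts upright in the stand
- key_tip (a point): lowest point of the key's axis, 84 mm below key_handle, same axes. Seated in the socket it is 26 mm below the point socket (over 18 mm counts as seated); in its stand it is 50 mm below the point stand_hole
- stand_hole (a point): centre of the mouth of the upright round hole, 27 mm wide and right through, in the top of the pale wooden key stand (fixed, 54 x 54 mm, 56 mm high). The key's shank hangs in it, its flange resting on the stand's top
- post0 (a point): foot of drying post 0 (nearest the boss, 115 mm from the bolt), on top of the rack's fixed white deck (420 x 130 x 20 mm); z up, y along the deck away from the boss. The post is a steel pin 18 mm thick, 61 mm tall, with a round tip; the three posts are 110 mm apart
- post1 (a point): foot of drying post 1 (the middle one), on top of the rack's fixed white deck (420 x 130 x 20 mm); z up, y along the deck away from the boss. The post is a steel pin 18 mm thick, 61 mm tall, with a round tip; the three posts are 110 mm apart
- post2 (a point): foot of drying post 2 (farthest from the boss), on top of the rack's fixed white deck (420 x 130 x 20 mm); z up, y along the deck away from the boss. The post is a steel pin 18 mm thick, 61 mm tall, with a round tip; the three posts are 110 mm apart
- beaker0_mid (a point): centre of the blue tint beaker (loose, about 90 g, may be absent): straight square cup 54 x 54 mm with corners bevelled by 11 mm, 84 mm long, wall 3 mm, base 4 mm. x runs along its axis from base to open mouth (white band). Starts lying on a side on the work surface, centre 27 mm high, mouth roughly away from the robot; hung, x points straight down and its centre is 42 mm above the deck
- beaker1_mid (a point): centre of the orange tint beaker (loose, about 90 g, may be absent): straight square cup 54 x 54 mm with corners bevelled by 11 mm, 84 mm long, wall 3 mm, base 4 mm. x runs along its axis from base to open mouth (white band). Starts lying on a side on the work surface, centre 27 mm high, mouth roughly away from the robot; hung, x points straight down and its centre is 42 mm above the deck
- beaker2_mid (a point): centre of the green tint beaker (loose, about 90 g, may be absent): straight square cup 54 x 54 mm with corners bevelled by 11 mm, 84 mm long, wall 3 mm, base 4 mm. x runs along its axis from base to open mouth (white band). Starts lying on a side on the work surface, centre 27 mm high, mouth roughly away from the robot; hung, x points straight down and its centre is 42 mm above the deck
- bottle: bystander: white and blue bottle, 60 mm wide, 170 mm tall; origin under its centre
- bowl: bystander: black tint bowl, 128 mm wide, 55 mm tall; origin under its centre
- brush: bystander: blue tint brush, 200 mm long, lying; origin under its middle
- clip: bystander: black and copper hair clip, 75 mm long, lying; origin under its middle
Things that resemble listed ones, but are neither listed nor needed, are in the scene too. What is meant by the part that bears beaker2_mid is not pink, and is the smaller of those in its own colour.

How it is judged (in metres and radians):
On the way, in this order (a step that is already met when the one before it is completed fails the run):
1. the key is seated in the bolt's socket, the bolt not yet tight (z of key_tip in the frame of socket below -0.018 m and horizontal distance between key_tip and socket below 0.005 m and angle between key_tip's own z axis and vertical below 0.15 rad and value of joint clamp_bolt below 4 rad), for 0.2 s.
2. the bolt is turned to its stop with the key in the socket (z of key_tip in the frame of socket below -0.018 m and horizontal distance between key_tip and socket below 0.005 m and angle between key_tip's own z axis and vertical below 0.15 rad and value of joint clamp_bolt above 4.45 rad), for 0.2 s.
At the end, for the whole second after the job is handed in: Bolt still tight (over 4.3 rad); key upright in its stand within 0.1 rad and 10 mm, tip at least 45 mm below the stand top; every beaker present upside down over a post (within 22 mm and 0.2 rad, centre 34 to 50 mm above the deck); all at rest (value of joint clamp_bolt above 4.3 rad and horizontal distance between key_handle and stand_hole below 0.01 m and angle between key_handle's own z axis and vertical below 0.1 rad and z of key_tip in the frame of stand_hole below -0.045 m and linear speed of each of hex_key, beaker0, beaker1, beaker2 below 0.02 m/s and ((horizontal distance between beaker0_mid and post0 below 0.022 m and z of beaker0_mid in the frame of post0 between 0.034 and 0.05 m and angle between beaker0_mid's own x axis and vertical above 2.94 rad) or (horizontal distance between beaker0_mid and post1 below 0.022 m and z of beaker0_mid in the frame of post1 between 0.034 and 0.05 m and angle between beaker0_mid's own x axis and vertical above 2.94 rad) or (horizontal distance between beaker0_mid and post2 below 0.022 m and z of beaker0_mid in the frame of post2 between 0.034 and 0.05 m and angle between beaker0_mid's own x axis and vertical above 2.94 rad)) and ((horizontal distance between beaker1_mid and post0 below 0.022 m and z of beaker1_mid in the frame of post0 between 0.034 and 0.05 m and angle between beaker1_mid's own x axis and vertical above 2.94 rad) or (horizontal distance between beaker1_mid and post1 below 0.022 m and z of beaker1_mid in the frame of post1 between 0.034 and 0.05 m and angle between beaker1_mid's own x axis and vertical above 2.94 rad) or (horizontal distance between beaker1_mid and post2 below 0.022 m and z of beaker1_mid in the frame of post2 between 0.034 and 0.05 m and angle between beaker1_mid's own x axis and vertical above 2.94 rad)) and ((horizontal distance between beaker2_mid and post0 below 0.022 m and z of beaker2_mid in the frame of post0 between 0.034 and 0.05 m and angle between beaker2_mid's own x axis and vertical above 2.94 rad) or (horizontal distance between beaker2_mid and post1 below 0.022 m and z of beaker2_mid in the frame of post1 between 0.034 and 0.05 m and angle between beaker2_mid's own x axis and vertical above 2.94 rad) or (horizontal distance between beaker2_mid and post2 below 0.022 m and z of beaker2_mid in the frame of post2 between 0.034 and 0.05 m and angle between beaker2_mid's own x axis and vertical above 2.94 rad))); the robot touches nothing.
It fails at once if a beaker is hung on a post while the bolt is not yet tight (value of joint clamp_bolt below 4.3 rad and (((horizontal distance between beaker0_mid and post0 below 0.022 m and z of beaker0_mid in the frame of post0 between 0.034 and 0.05 m and angle between beaker0_mid's own x axis and vertical above 2.94 rad) or (horizontal distance between beaker0_mid and post1 below 0.022 m and z of beaker0_mid in the frame of post1 between 0.034 and 0.05 m and angle between beaker0_mid's own x axis and vertical above 2.94 rad) or (horizontal distance between beaker0_mid and post2 below 0.022 m and z of beaker0_mid in the frame of post2 between 0.034 and 0.05 m and angle between beaker0_mid's own x axis and vertical above 2.94 rad)) or ((horizontal distance between beaker1_mid and post0 below 0.022 m and z of beaker1_mid in the frame of post0 between 0.034 and 0.05 m and angle between beaker1_mid's own x axis and vertical above 2.94 rad) or (horizontal distance between beaker1_mid and post1 below 0.022 m and z of beaker1_mid in the frame of post1 between 0.034 and 0.05 m and angle between beaker1_mid's own x axis and vertical above 2.94 rad) or (horizontal distance between beaker1_mid and post2 below 0.022 m and z of beaker1_mid in the frame of post2 between 0.034 and 0.05 m and angle between beaker1_mid's own x axis and vertical above 2.94 rad)) or ((horizontal distance between beaker2_mid and post0 below 0.022 m and z of beaker2_mid in the frame of post0 between 0.034 and 0.05 m and angle between beaker2_mid's own x axis and vertical above 2.94 rad) or (horizontal distance between beaker2_mid and post1 below 0.022 m and z of beaker2_mid in the frame of post1 between 0.034 and 0.05 m and angle between beaker2_mid's own x axis and vertical above 2.94 rad) or (horizontal distance between beaker2_mid and post2 below 0.022 m and z of beaker2_mid in the frame of post2 between 0.034 and 0.05 m and angle between beaker2_mid's own x axis and vertical above 2.94 rad)))).
It fails at once if the bottle is disturbed (moved more than 40 mm) (distance of bottle from where it was at the start of the episode above 0.04 m).
It fails at once if the bowl is disturbed (moved more than 40 mm) (distance of bowl from where it was at the start of the episode above 0.04 m).
It fails at once if the brush is disturbed (moved more than 40 mm) (distance of brush from where it was at the start of the episode above 0.04 m).
It fails at once if the clip is disturbed (moved more than 40 mm) (distance of clip from where it was at the start of the episode above 0.04 m).
Of beaker0, beaker1, beaker2 only 2 to 3 are there at a start; the rules pass over those that are not, and their reading is None.
At some moment in a run one of beaker0, beaker1, beaker2 may be knocked a few centimetres aside while the robot is not near it.
It also fails if it takes over 210 s, if anything falls off the work surface, if the arm or the gripper's body presses on something with over 40 N, if the wrist force passes 120 N, or if a joint passes its speed limit or range.

## Working session

There is one attempt and no reset: what is moved stays moved. The work goes in short steps, Python scripts to look and compute and a shell command to move; the robot and the scene stay as the last step left them, time stands still between calls to the robot, and variables do not carry over. Pictures are saved under pics/ and viewed, and the job is handed in when it is done.

```bash
ls; mkdir -p pics; cat > h.py <<'E'
import numpy as np, cv2
from scipy.spatial.transform import Rotation as R
from plant import telemetry, vision, close_job, recognise, silhouettes, place_of
def snap(n, fn=None):
    p=vision.snapshot(n)
    if fn: cv2.imwrite('pics/'+fn, cv2.cvtColor(p['color'],cv2.COLOR_RGB2BGR))
    return p
def c2w(p,obs=None):
    if 'cam_to_world' in p: return np.array(p['cam_to_world'])
    o=obs or telemetry.get_obs()
    T=np.eye(4);T[:3,:3]=R.from_euler('xyz',o['orientation'],degrees=True).as_matrix();T[:3,3]=o['tool_pos']
    return T@np.array(p['tool_from_camera'])
def ray(p,xy,z,T=None):
    T=c2w(p) if T is None else T
    d=T[:3,:3]@np.linalg.inv(p['mtx'])@np.array([xy[0],xy[1],1.]);o=T[:3,3]
    return o+d*(z-o[2])/d[2]
def proj(p,X,T=None):
    T=c2w(p) if T is None else T
    c=np.linalg.inv(T)@np.append(X,1); u=np.array(p['mtx'])@c[:3]; return u[:2]/u[2]
def st():
    o=telemetry.get_obs(); print({k:np.round(o[k],4).tolist() for k in('clock','tool_pos','orientation','force','moment','opening','joint_pos')}); return o
E
python3 - <<'E'
from h import *
np.set_printoptions(precision=3,suppress=True)
o=st()
for n in('scene','top','wrist'):
    p=snap(n,f'{n}0.png'); print(n,c2w(p)[:3,3])
    for k in ('socket','key_handle','stand_hole','post0','post1','post2','beaker0_mid','beaker1_mid','beaker2_mid','bottle','bowl','brush','clip'):
        z={'socket':.048,'key_handle':.09,'stand_hole':.056,'post0':.02,'post1':.02,'post2':.02,'beaker0_mid':.027,'beaker1_mid':.027,'beaker2_mid':.027}.get(k,0)
        print(k,[(np.round(d['xy'],1).tolist(),round(d['conf'],2),ray(p,d['xy'],z).round(3).tolist()) for d in place_of(k,p)[:4]])
E
```

```text
pics
{'clock': 0.0, 'tool_pos': [0.257, -0.6237, 0.2426], 'orientation': [179.9072, -0.0063, -157.6146], 'force': [-0.2774, -0.4069, 0.0286], 'moment': [0.0155, -0.0407, -0.0011], 'opening': 0.088, 'joint_pos': [-51.1008, 20.591, 0.6355, -0.0216, -70.1352, -16.5065]}
scene [1.492 0.568 0.796]
socket [([164.2, 258.3], 0.7, [0.81, -0.062, 0.048]), ([229.8, 221.9], 0.38, [0.588, -0.002, 0.048])]
key_handle [([249.4, 184.4], 0.8, [0.438, -0.024, 0.09])]
stand_hole [([247.5, 187.5], 0.9, [0.407, -0.048, 0.056])]
post0 [([341.8, 257.1], 0.88, [0.543, 0.321, 0.02]), ([267.8, 243.2], 0.87, [0.589, 0.122, 0.02]), ([300.9, 250.8], 0.62, [0.574, 0.215, 0.02]), ([198.4, 198.4], 0.57, [0.494, -0.18, 0.02])]
post1 [([341.8, 257.1], 0.88, [0.543, 0.321, 0.02]), ([267.8, 243.2], 0.87, [0.589, 0.122, 0.02]), ([300.9, 250.8], 0.62, [0.574, 0.215, 0.02]), ([198.4, 198.4], 0.57, [0.494, -0.18, 0.02])]
post2 [([341.8, 257.1], 0.88, [0.543, 0.321, 0.02]), ([267.8, 243.2], 0.87, [0.589, 0.122, 0.02]), ([300.9, 250.8], 0.62, [0.574, 0.215, 0.02]), ([198.4, 198.4], 0.57, [0.494, -0.18, 0.02])]
beaker0_mid [(
[... 1247 characters left out ...]
beaker0_mid []
beaker1_mid [([357.0, 189.7], 0.88, [0.553, -0.317, 0.027]), ([270.3, 228.2], 0.7, [0.433, -0.046, 0.027])]
beaker2_mid [([316.2, 202.8], 0.96, [0.512, -0.189, 0.027]), ([326.8, 274.0], 0.8, [0.293, -0.22, 0.027]), ([386.2, 278.3], 0.75, [0.28, -0.404, 0.027])]
bottle [([97.2, 192.7], 0.75, [0.541, 0.495, 0.0])]
bowl [([338.9, 122.5], 0.7, [0.773, -0.27, 0.0])]
brush [([239.0, 118.5], 0.64, [0.782, 0.052, 0.0])]
clip [([291.8, 125.5], 0.73, [0.761, -0.118, 0.0])]
wrist [ 0.179 -0.656  0.385]
socket []
key_handle []
stand_hole []
post0 []
post1 []
post2 []
beaker0_mid []
beaker1_mid []
beaker2_mid [([401.6, 238.7], 0.78, [0.27, -0.41, 0.027])]
bottle []
bowl []
brush []
clip []
```

View pics/scene0.png

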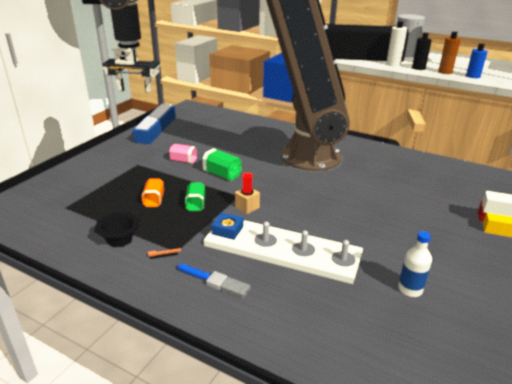

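View pics/top0.png

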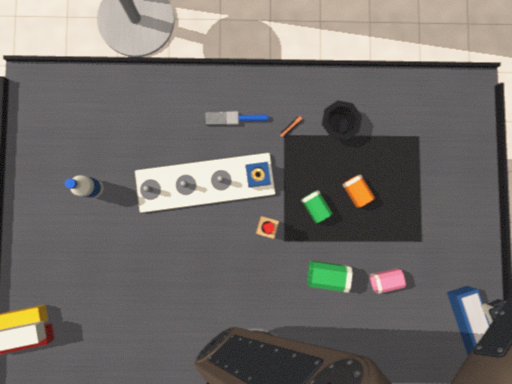

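```bash
cat >> h.py <<'E'
def go(x=None,y=None,z=None,yaw=None,cmd=None):
    """print rows needed: turn first, then shift, tool assumed downward"""
    o=telemetry.get_obs(); t=np.array(o['tool_pos']); w=o['orientation'][2]
    tgt=np.array([t[i] if v is None else v for i,v in enumerate((x,y,z))])
    w2=w if yaw is None else yaw
    dw=(w-w2+180)%360-180   # + = clockwise seen from above
    a=np.radians(w2); d=tgt-t
    tx=d[0]*np.cos(a)+d[1]*np.sin(a); ty=d[0]*np.sin(a)-d[1]*np.cos(a)
    print('turn %.4f rad (%.1f deg, min rows %.1f) | after it tx %.4f ty %.4f tz %.4f (min rows %.1f)'%(np.radians(dw),dw,abs(dw)/7.16,tx,ty,-d[2],np.linalg.norm(d)/.0417))
E
python3 - <<'E'
from h import *
np.set_printoptions(precision=3,suppress=True)
p=snap('wrist'); print(p['tool_from_camera'],p['mtx'])
go(.50,-.02,.33,-90)
E
```

```text
[[-0.    -0.951 -0.308  0.084]
 [ 1.    -0.     0.    -0.   ]
 [-0.    -0.308  0.951 -0.141]
 [ 0.     0.     0.     1.   ]] [[294.992   0.    257.384]
 [  0.    294.992 194.336]
 [  0.      0.      1.   ]]
turn -1.1800 rad (-67.6 deg, min rows 9.4) | after it tx -0.6041 ty -0.2429 tz -0.0865 (min rows 15.8)
```

View pics/wrist0.png

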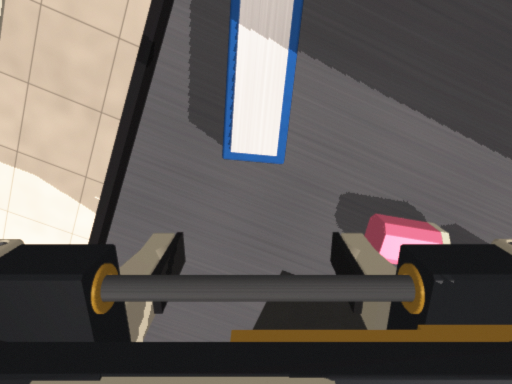

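```bash
python3 -m handwheel '[[[0,0,-0.02,-0.118,0],[0,0,-0.02,-0.118,0],[0,0,-0.02,-0.118,0],[0,0,-0.02,-0.118,0],[0,0,0,-0.118,0],[0,0,0,-0.118,0],[0,0,0,-0.118,0],[0,0,0,-0.118,0],[0,0,0,-0.118,0],[0,0,0,-0.118,0]]]'; python3 -c "
from h import *
go(.52,.05,.33,-90)"
```

```text
clock: 2.98
tool_pos: [0.2571, -0.6241, 0.3235]
orientation: [-180.0, 0.0, -89.7]
force: [1.0, 0.1, -0.2]
opening: 0.0875
turn 0.0059 rad (0.3 deg, min rows 0.0) | after it tx -0.6741 ty -0.2629 tz -0.0065 (min rows 17.4)
```

```bash
python3 -m handwheel '[[[-0.035,-0.0137,0,0,0],[-0.035,-0.0137,0,0,0],[-0.035,-0.0137,0,0,0],[-0.035,-0.0137,0,0,0],[-0.035,-0.0137,0,0,0],[-0.035,-0.0137,0,0,0],[-0.035,-0.0137,0,0,0],[-0.035,-0.0137,0,0,0],[-0.035,-0.0137,0,0,0],[-0.035,-0.0137,0,0,0],[-0.035,-0.0137,0,0,0],[-0.035,-0.0137,0,0,0],[-0.035,-0.0137,0,0,0],[-0.035,-0.0137,0,0,0],[-0.035,-0.0137,0,0,0],[-0.035,-0.0137,0,0,0],[-0.035,-0.0137,0,0,0],[-0.035,-0.0137,0,0,0],[-0.035,-0.0137,0,0,0],[0,0,0,0,0]]]'; python3 - <<'E'
from h import *
o=st()
p=snap('wrist','w1.png');T=c2w(p,o)
for k,z in (('socket',.048),('key_handle',.09),('stand_hole',.056),('post0',.02)):
    print(k,[(np.round(d['xy'],1).tolist(),round(d['conf'],2),ray(p,d['xy'],z,T).round(4).tolist()) for d in place_of(k,p)[:4]])
E
```

```text
clock: 4.65
tool_pos: [0.5193, 0.0456, 0.323]
orientation: [-180.0, 0.0, -89.8]
force: [0.6, -0.7, -0.2]
opening: 0.0875
{'clock': 4.65, 'tool_pos': [0.5193, 0.0456, 0.323], 'orientation': [-179.994, 0.0228, -89.8072], 'force': [0.5998, -0.686, -0.2173], 'moment': [0.0274, 0.0771, 0.0649], 'opening': 0.0875, 'joint_pos': [26.5983, 3.3929, -11.0054, -0.0183, -75.5863, -26.401]}
socket [([203.4, 123.0], 0.58, [0.5933, -0.0065, 0.048])]
key_handle [([327.8, 105.3], 0.57, [0.4337, -0.0311, 0.09])]
stand_hole [([323.8, 101.8], 0.79, [0.4315, -0.0348, 0.056])]
post0 [([219.7, 194.1], 0.86, [0.5783, 0.1052, 0.02]), ([239.7, 308.3], 0.83, [0.5501, 0.3222, 0.02]), ([230.3, 256.9], 0.69, [0.5644, 0.2173, 0.02])]
```

View pics/w1.png

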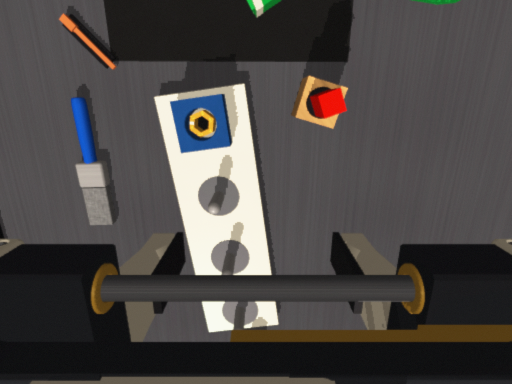

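```bash
python3 -m handwheel '[[[0.011,0,0.025,0,0],[0.011,0,0.025,0,0],[0.011,0,0.025,0,0],[0.011,0,0.025,0,0],[0.006,0,0.02,0,0],[0,0,0,0,0],[0,0,0,0,0]]]'; python3 - <<'E'
from h import *
o=st()
p=snap('wrist');T=c2w(p,o)
im=cv2.cvtColor(p['color'],cv2.COLOR_RGB2BGR)
cv2.imwrite('pics/w2.png',cv2.resize(im[20:320,100:450],None,fx=2,fy=2,interpolation=cv2.INTER_CUBIC))
np.save('w2.npy',im);np.save('w2T.npy',T)
for k,z in (('socket',.048),('key_handle',.09),('stand_hole',.056),('post0',.02)):
    print(k,[(np.round(d['xy'],1).tolist(),round(d['conf'],2),ray(p,d['xy'],z,T).round(4).tolist()) for d in place_of(k,p)[:4]])
E
```

```text
clock: 5.48
tool_pos: [0.5169, -0.0104, 0.2036]
orientation: [179.9, -0.0, -90.1]
force: [1.1, -0.3, 0.6]
opening: 0.0877
{'clock': 5.4833, 'tool_pos': [0.5169, -0.0104, 0.2036], 'orientation': [179.9319, -0.0458, -90.1148], 'force': [1.108, -0.3036, 0.6301], 'moment': [0.0633, 0.0096, -0.018], 'opening': 0.0877, 'joint_pos': [20.6354, 7.4842, -22.3533, 0.0215, -60.2424, -20.7609]}
socket [([179.1, 188.2], 0.95, [0.5985, -0.0056, 0.048])]
key_handle [([348.6, 168.7], 0.79, [0.4358, -0.0357, 0.09])]
stand_hole []
post0 [([223.9, 338.2], 0.88, [0.5628, 0.2178, 0.02])]
```

View pics/w2.png

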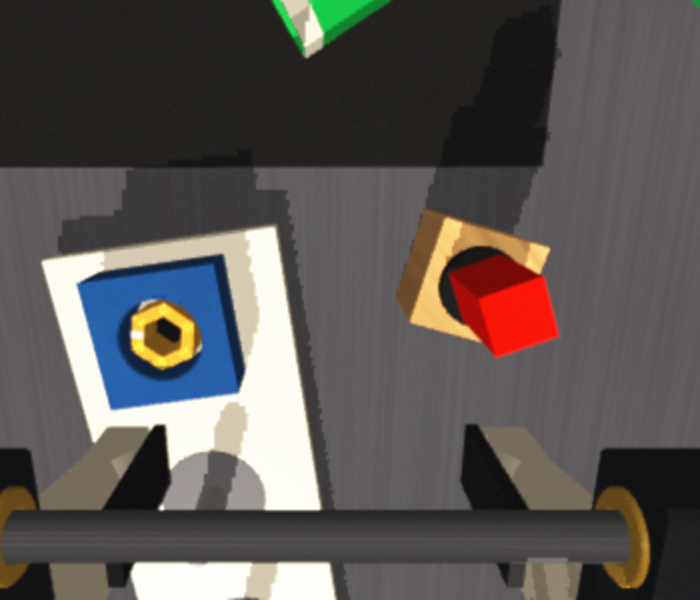

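```bash
python3 - <<'E'
from h import *
im=np.load('w2.npy');T=np.load('w2T.npy')
p=dict(mtx=[[294.992,0,257.384],[0,294.992,194.336],[0,0,1]],cam_to_world=T)
for z,L in ((.118,[(482,296),(542,275),(558,335),(497,357)]),(.056,[(428,211),(549,248)]),(.054,[(78,283),(221,256),(240,391),(111,408)])):
    P=np.array([ray(p,(x/2+100,y/2+20),z) for x,y in L])[:,:2]
    d=np.diff(P,axis=0); print(P.round(4).tolist(),P.mean(0).round(4),np.linalg.norm(d,axis=1).round(4),np.degrees(np.arctan2(d[:,1],d[:,0])).round(1))
c=im[160:220,150:215]
cv2.imwrite('pics/bolt.png',cv2.resize(c,None,fx=9,fy=9,interpolation=cv2.INTER_CUBIC))
E
```

```text
[[0.4507, -0.0427], [0.4281, -0.051], [0.4189, -0.0267], [0.4425, -0.0174]] [ 0.4351 -0.0345] [0.0241 0.026  0.0254] [-159.9  110.8   21.4]
[[0.4621, -0.0702], [0.4021, -0.0524]] [ 0.4321 -0.0613] [0.0626] [163.5]
[[0.6346, -0.0353], [0.5625, -0.0486], [0.5561, 0.023], [0.6255, 0.0325]] [ 0.5947 -0.0071] [0.0733 0.0718 0.07  ] [-169.5   95.1    7.9]
```

View pics/bolt.png

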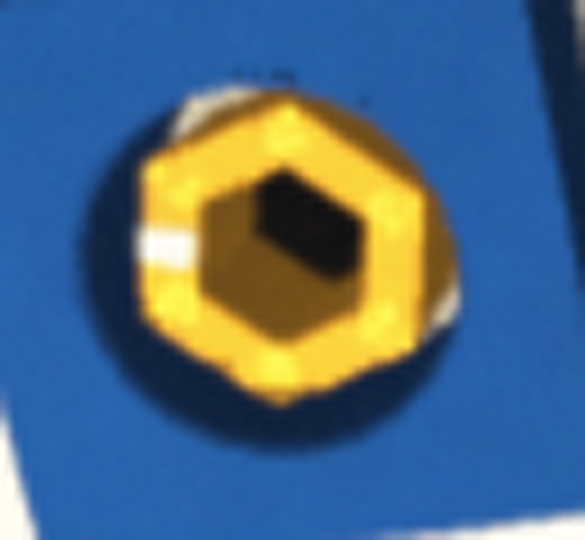

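```bash
python3 - <<'E'
from h import *
T=np.load('w2T.npy')
p=dict(mtx=[[294.992,0,257.384],[0,294.992,194.336],[0,0,1]],cam_to_world=T)
for L in ([(281,170),(362,218),(362,298),(281,342),(200,298),(200,200)],[(281,95),(422,185),(422,345),(281,403),(140,320),(140,165)],[(168,248),(281,248)]):
    P=np.array([ray(p,((x+.5)/9+150-.5,(y+.5)/9+160-.5),.048) for x,y in L])[:,:2]
    d=np.diff(P,axis=0); print(P.mean(0).round(4),np.linalg.norm(d,axis=1).round(4),np.degrees(np.arctan2(d[:,1],d[:,0])).round(1))
E
```

```text
[ 0.5967 -0.0059] [0.0106 0.0098 0.0113 0.0106 0.0119] [147.1  85.8  28.6 -31.1 -95.2]
[ 0.5967 -0.0061] [0.0188 0.0195 0.0187 0.0188 0.0189] [145.3  86.2  22.7 -33.5 -95.6]
[ 0.6033 -0.0068] [0.0132] [179.8]
```

```bash
python3 -m handwheel '[[[0,0,0,-0.121,0],[0,0,0,-0.121,0],[0,0,0,-0.121,0],[0,0,0,-0.121,0],[0,0,0,-0.121,0],[0,0,0,-0.121,0],[0,0,0,-0.121,0],[0,0,0,-0.121,0],[0,0,0,-0.121,0],[0,0,0,-0.121,0],[0,0,0,-0.121,0],[0,0,0,-0.121,0],[0,0,0,-0.121,0],[0,0,0,-0.121,0],[0,0,0,-0.121,0],[0,0,0,-0.121,0],[0,0,0,0,0]]]'; python3 -c "
from h import *
go(.4353,-.0348,.2,20.7);st()"
```

```text
clock: 7.15
tool_pos: [0.5178, -0.0087, 0.2045]
orientation: [180.0, -0.1, 21.3]
force: [-0.3, -0.3, -0.2]
opening: 0.0877
turn 0.0101 rad (0.6 deg, min rows 0.1) | after it tx -0.0864 ty -0.0047 tz 0.0045 (min rows 2.1)
{'clock': 7.15, 'tool_pos': [0.5178, -0.0087, 0.2045], 'orientation': [179.9947, -0.0859, 21.2802], 'force': [-0.331, -0.2858, -0.1947], 'moment': [-0.0892, 0.1454, 0.0431], 'opening': 0.0877, 'joint_pos': [20.7847, 7.4362, -22.2859, 0.0053, -60.1919, 90.4929]}
```

```bash
python3 -m handwheel '[[[-0.0288,-0.0016,0,0.01,0],[-0.0288,-0.0016,0,0,0],[-0.0288,-0.0016,0,0,0],[0,0,0.02,0,0],[0,0,0,0,0]]]'; python3 - <<'E'
from h import *
o=st()
p=snap('wrist','w3.png');T=c2w(p,o)
for k,z in (('key_handle',.09),('stand_hole',.056)):
    print(k,[(np.round(d['xy'],1).tolist(),round(d['conf'],2),ray(p,d['xy'],z,T).round(4).tolist()) for d in place_of(k,p)[:4]])
go(.4353,-.0348,.089,20.7)
E
```

```text
clock: 7.57
tool_pos: [0.4327, -0.0352, 0.1825]
orientation: [-179.9, 0.0, 20.1]
force: [-0.2, 0.2, -0.8]
opening: 0.0879
{'clock': 7.5667, 'tool_pos': [0.4327, -0.0352, 0.1825], 'orientation': [-179.9441, 0.0357, 20.1043], 'force': [-0.1719, 0.1991, -0.8145], 'moment': [-0.1634, 0.1882, -0.0223], 'opening': 0.0879, 'joint_pos': [21.5177, 0.3772, -33.2417, -0.0681, -56.4155, 88.6243]}
key_handle [([256.9, 201.9], 0.83, [0.4338, -0.0342, 0.09])]
stand_hole []
turn -0.0074 rad (-0.4 deg, min rows 0.1) | after it tx -0.0005 ty 0.0000 tz 0.0955 (min rows 2.3)
```

View pics/w3.png

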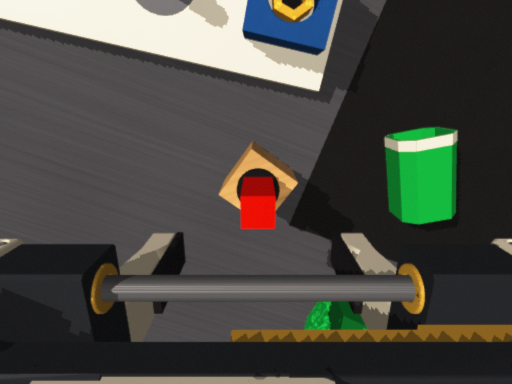

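```bash
python3 -m handwheel '[[[0,0,0.02,-0.004,0],[0,0,0.02,-0.004,0],[0,0,0.02,0,0],[0,0,0.02,0,0],[0,0,0.013,0,0],[0,0,0,0,0],[0,0,0,0,0.75],[0,0,0,0,0.75],[0,0,0,0,0.75],[0,0,0,0,0.75],[0,0,0,0,0.75],[0,0,0,0,0.75],[0,0,0,0,0.75]]]'; python3 -c "
from h import *
st()"
```

```text
clock: 8.8
tool_pos: [0.435, -0.0349, 0.0909]
orientation: [180.0, -0.0, 20.8]
force: [0.3, -0.2, -0.8]
opening: 0.0467
{'clock': 8.8, 'tool_pos': [0.435, -0.0349, 0.0909], 'orientation': [179.9991, -0.0418, 20.8083], 'force': [0.3102, -0.2068, -0.7674], 'moment': [-0.1674, 0.1385, -0.0357], 'opening': 0.0467, 'joint_pos': [21.4939, 7.6355, -40.1085, 0.0021, -42.2142, 89.3128]}
```

```bash
python3 -m handwheel '[[[0,0,0,0,1],[0,0,0,0,1],[0,0,0,0,1],[0,0,0,0,1],[0,0,0,0,1],[0,0,0,0,1]]]'; python3 -m handwheel '[[[0,0,-0.02,0,1],[0,0,-0.02,0,1],[0,0,-0.02,0,1],[0,0,-0.02,0,1],[0,0,-0.01,0,1],[0,0,0,0,1],[0,0,0,0,1]]]';  python3 -c "
from h import *
st();p=snap('wrist')
im=cv2.cvtColor(p['color'],cv2.COLOR_RGB2BGR)
cv2.imwrite('pics/w4.png',im)
p=snap('scene','s4.png')"
```

```text
clock: 9.3
tool_pos: [0.4348, -0.0349, 0.0906]
orientation: [-180.0, 0.0, 20.8]
force: [-0.2, 0.5, 0.4]
opening: 0.0257
clock: 9.88
tool_pos: [0.4346, -0.0348, 0.1804]
orientation: [-180.0, -0.0, 20.8]
force: [-0.1, -0.7, -1.9]
opening: 0.0258
{'clock': 9.8833, 'tool_pos': [0.4346, -0.0348, 0.1804], 'orientation': [-179.9754, -0.0342, 20.7915], 'force': [-0.1394, -0.6705, -1.9498], 'moment': [-0.1285, 0.2045, -0.0257], 'opening': 0.0258, 'joint_pos': [21.4934, 0.657, -33.2889, -0.0291, -56.0197, 89.3144]}
```

View pics/w4.png

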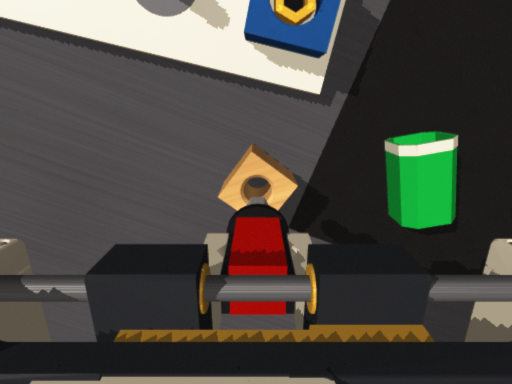

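```bash
python3 - <<'E'
from h import *
o=st();p=snap('wrist');T=c2w(p,o)
print('stand_hole',[(np.round(d['xy'],1).tolist(),round(d['conf'],2),ray(p,d['xy'],.056,T).round(4).tolist()) for d in place_of('stand_hole',p)[:4]])
print(ray(p,(258,188),.056,T))
im=cv2.cvtColor(p['color'],cv2.COLOR_RGB2BGR)
cv2.imwrite('pics/w5.png',cv2.resize(im[140:240,205:315],None,fx=7,fy=6,interpolation=cv2.INTER_CUBIC))
im=cv2.imread('pics/s4.png')
cv2.imwrite('pics/s5.png',cv2.resize(im[130:230,200:300],None,fx=6,fy=6,interpolation=cv2.INTER_CUBIC))
E
```

```text
{'clock': 9.9833, 'tool_pos': [0.434, -0.0351, 0.1794], 'orientation': [-179.9779, 0.1019, 20.7929], 'force': [-0.0201, -0.0865, -2.8415], 'moment': [-0.1507, 0.131, 0.0042], 'opening': 0.0262, 'joint_pos': [21.4898, 0.735, -33.3486, -0.0282, -56.018, 89.3189]}
stand_hole [([258.8, 188.5], 0.76, [0.4378, -0.035, 0.056]), ([259.9, 260.0], 0.6, [0.3673, -0.063, 0.056]), ([257.3, 205.0], 0.39, [0.4219, -0.0395, 0.056])]
[ 0.43795009 -0.03410905  0.056     ]
```

View pics/w5.png

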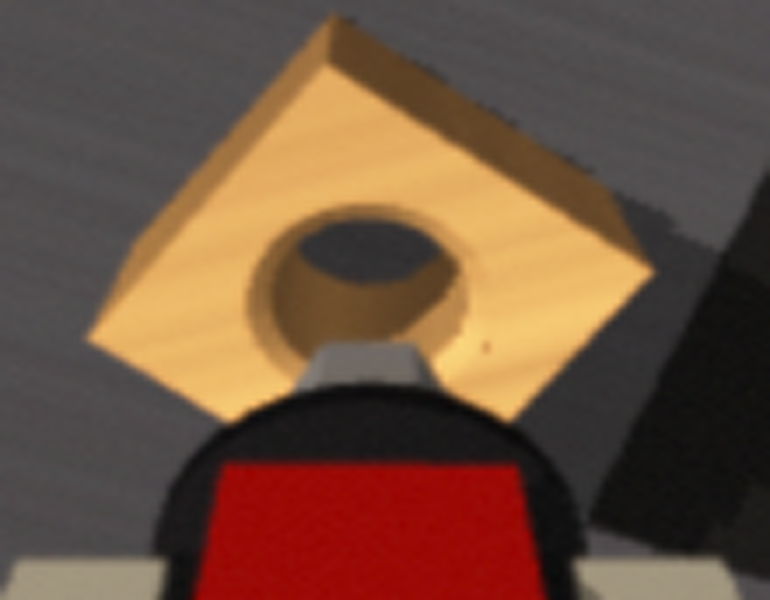

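View pics/s5.png

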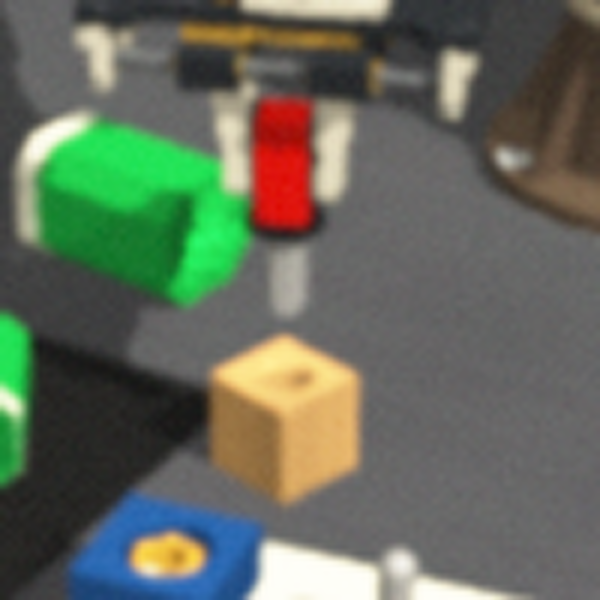

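```bash
python3 -m handwheel '[[[0,0,0,-0.1038,1],[0,0,0,-0.1038,1],[0,0,0,-0.1038,1],[0,0,0,-0.1038,1],[0,0,0,-0.1038,1],[0,0,0,-0.1038,1],[0,0,0,0,1],[0,0,0,0,1]]]'; python3 -c "
from h import *
go(.5968,-.006,.18,56.5)"
```

```text
clock: 10.75
tool_pos: [0.4345, -0.035, 0.1799]
orientation: [-180.0, 0.1, 56.3]
force: [0.2, 0.1, -0.6]
opening: 0.0259
turn -0.0034 rad (-0.2 deg, min rows 0.0) | after it tx 0.1138 ty 0.1193 tz -0.0001 (min rows 4.0)
```

```bash
python3 -m handwheel '[[[0.0137,0.0239,0,0,1],[0.0137,0.0239,0,0,1],[0.0137,0.0239,0,0,1],[0.0137,0.0239,0,0,1],[0.0137,0.0239,0,0,1],[0,0,0,0,1],[0,0,0,0,1]]]'; python3 - <<'E'
from h import *
o=st();p=snap('wrist');T=c2w(p,o)
print([(np.round(d['xy'],1).tolist(),round(d['conf'],2),ray(p,d['xy'],.048,T).round(4).tolist()) for d in place_of('socket',p)[:2]])
im=cv2.cvtColor(p['color'],cv2.COLOR_RGB2BGR); np.save('w6.npy',im);np.save('w6T.npy',T)
cv2.imwrite('pics/w6.png',cv2.resize(im[120:240,195:325],None,fx=6,fy=5,interpolation=cv2.INTER_CUBIC))
E
```

```text
clock: 11.33
tool_pos: [0.5728, -0.044, 0.179]
orientation: [-179.9, 0.1, 56.3]
force: [-1.0, 0.6, -2.0]
opening: 0.0259
{'clock': 11.3333, 'tool_pos': [0.5728, -0.044, 0.179], 'orientation': [-179.91, 0.1003, 56.2717], 'force': [-0.963, 0.5573, -2.0253], 'moment': [-0.0719, 0.1772, 0.0087], 'opening': 0.0259, 'joint_pos': [15.1111, 14.1465, -17.3293, -0.0021, -58.6589, 131.1616]}
[([258.2, 142.2], 0.71, [0.5984, -0.0062, 0.048])]
```

View pics/w6.png

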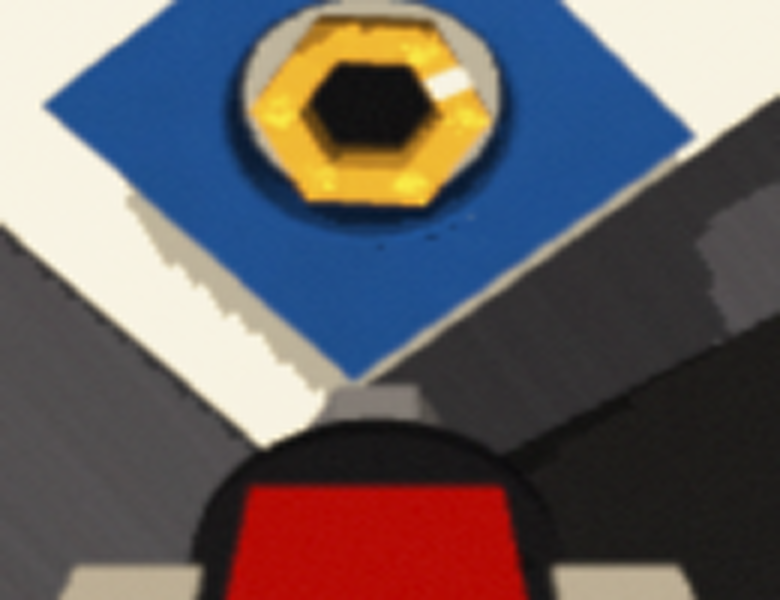

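```bash
python3 - <<'E'
from h import *
T=np.load('w6T.npy')
p=dict(mtx=[[294.992,0,257.384],[0,294.992,194.336],[0,0,1]],cam_to_world=T)
for q in [(371,112)]: print(ray(p,(195+(q[0]+.5)/6-.5,120+(q[1]+.5)/5-.5),.048))
go(.5973,-.0058,.145,55)
E
```

```text
[ 0.5971793  -0.00511332  0.048     ]
turn 0.0238 rad (1.4 deg, min rows 0.2) | after it tx 0.0460 ty -0.0006 tz 0.0347 (min rows 1.4)
```

```bash
python3 -m handwheel '[[[0.015,0,0,0.02,1],[0.015,0,0,0,1],[0.0157,0,0,0,1],[0,0,0.012,0,1],[0,0,0.012,0,1],[0,0,0.008,0,1],[0,0,0,0,1],[0,0,0,0,1]]]'; python3 - <<'E'
from h import *
o=st();p=snap('wrist');T=c2w(p,o)
im=cv2.cvtColor(p['color'],cv2.COLOR_RGB2BGR)
cv2.imwrite('pics/w7.png',cv2.resize(im[120:240,195:325],None,fx=6,fy=5,interpolation=cv2.INTER_CUBIC))
go(.5973,-.0058,.107,55)
E
```

```text
clock: 12.1
tool_pos: [0.5979, -0.0057, 0.1484]
orientation: [-180.0, 0.0, 55.4]
force: [0.3, -1.0, -1.5]
opening: 0.0255
{'clock': 12.1, 'tool_pos': [0.5979, -0.0057, 0.1484], 'orientation': [-179.9776, 0.0449, 55.3813], 'force': [0.2649, -1.0254, -1.4713], 'moment': [-0.2041, -0.0386, 0.0368], 'opening': 0.0255, 'joint_pos': [18.1718, 17.8273, -16.5961, 0.0113, -55.6259, 127.2031]}
turn 0.0065 rad (0.4 deg, min rows 0.1) | after it tx -0.0006 ty -0.0008 tz 0.0420 (min rows 1.0)
```

View pics/w7.png

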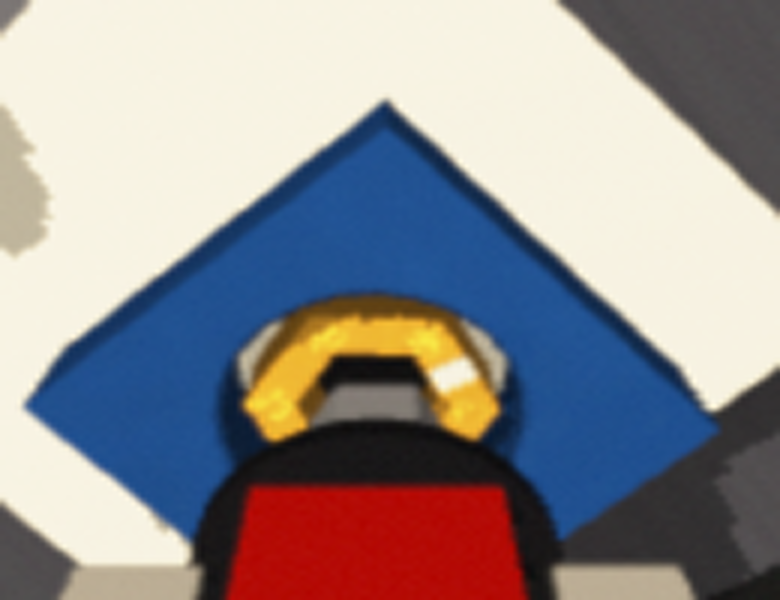

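```bash
python3 -m handwheel '[[[0,0,0.007,0,1],[0,0,0.007,0,1],[0,0,0.005,0,1],[0,0,0.004,0,1],[0,0,0.003,0,1],[0,0,0,0,1]]]'; python3 -m handwheel '[[[0,0,0.004,0,1],[0,0,0.004,0,1],[0,0,0,0,1]]]'
```

```text
clock: 12.65
tool_pos: [0.5989, -0.0065, 0.1266]
orientation: [179.8, -0.0, 55.4]
force: [-10.2, 1.0, 29.0]
opening: 0.0259
clock: 12.9
tool_pos: [0.5973, -0.0062, 0.1136]
orientation: [-179.9, 0.0, 55.3]
force: [-0.1, -0.2, -1.0]
opening: 0.0257
```

```bash
python3 -m handwheel '[[[0,0,0.003,0,1],[0,0,0.003,0,1],[0,0,0,0,1],[0,0,0,0,1]]]'; python3 -m handwheel '[[[0,0,0.002,0,1],[0,0,0,0,1],[0,0,0,0,1]]]'; python3 - <<'E'
from h import *
o=st();p=snap('wrist','w8.png')
E
```

```text
clock: 13.23
tool_pos: [0.5977, -0.0061, 0.1079]
orientation: [-180.0, 0.1, 55.3]
force: [-1.6, -0.1, -2.0]
opening: 0.026
clock: 13.48
tool_pos: [0.5977, -0.006, 0.1063]
orientation: [-180.0, 0.0, 55.3]
force: [-1.8, -0.3, -2.5]
opening: 0.0257
{'clock': 13.4833, 'tool_pos': [0.5977, -0.006, 0.1063], 'orientation': [-179.9693, 0.0266, 55.3412], 'force': [-1.8369, -0.2999, -2.5134], 'moment': [-0.068, 0.9238, -0.0046], 'opening': 0.0257, 'joint_pos': [18.1314, 20.3483, -19.2484, -0.0108, -50.443, 127.2167]}
```

View pics/w8.png

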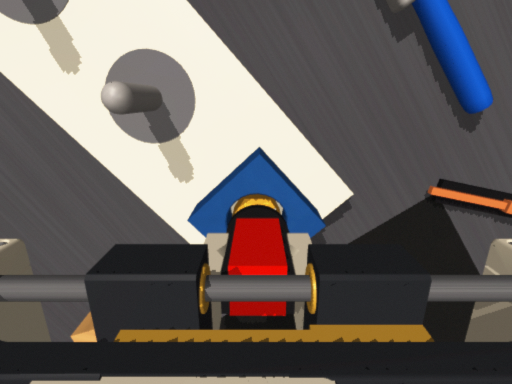

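```bash
python3 -m handwheel '[[[0,0,0.0015,0,1],[0,0,0,0,1],[0,0,0,0,1]]]'; python3 -m handwheel '[[[0,0,0.0015,0,1],[0,0,0,0,1],[0,0,0,0,1]]]'
```

```text
clock: 13.78
tool_pos: [0.5978, -0.006, 0.106]
orientation: [180.0, 0.0, 55.4]
force: [-5.1, 1.3, 6.3]
opening: 0.0255
clock: 14.03
tool_pos: [0.5979, -0.006, 0.1059]
orientation: [180.0, -0.0, 55.4]
force: [-8.8, 0.8, 17.0]
opening: 0.0259
```

```bash
python3 -m handwheel '[[[0,0,-0.0025,0,1],[0,0,0,0.08,1],[0,0,0,0.1,1],[0,0,0,0.1,1],[0,0,0,0.1,1],[0,0,0,0,1],[0,0,0,0,1]]]'; python3 -c "
from h import *
st();snap('wrist','w9.png')"
```

```text
clock: 14.62
tool_pos: [0.5972, -0.0059, 0.1061]
orientation: [-180.0, 0.1, 33.5]
force: [-6.3, 1.1, 1.4]
opening: 0.026
{'clock': 14.6167, 'tool_pos': [0.5972, -0.0059, 0.1061], 'orientation': [-179.954, 0.0645, 33.5318], 'force': [-6.3209, 1.1497, 1.3542], 'moment': [0.495, 2.354, -0.0028], 'opening': 0.026, 'joint_pos': [18.146, 20.3402, -19.2893, -0.0354, -50.445, 105.4083]}
```

View pics/w9.png

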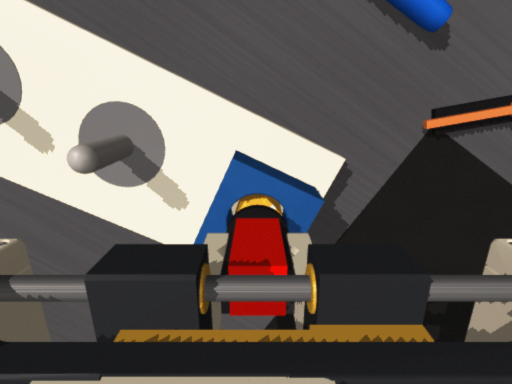

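```bash
python3 -m handwheel '[[[-0.0008,-0.0005,0,0,1],[0,0,0,0.12,1],[0,0,0,0.12,1],[0,0,0,0.12,1],[0,0,0,0.12,1],[0,0,0,0.12,1],[0,0,0,0.12,1],[0,0,0,0.12,1],[0,0,0,0.12,1],[0,0,0,0.12,1],[0,0,0,0.12,1],[0,0,0,0.12,1],[0,0,0,0.12,1],[0,0,0,0.12,1],[0,0,0,0.12,1],[0,0,0,0.12,1],[0,0,0,0,1],[0,0,0,0,1]]]'; python3 -c "
from h import *
st();snap('wrist','w10.png')"
```

```text
clock: 16.17
tool_pos: [0.597, -0.0054, 0.1061]
orientation: [-180.0, 0.0, -69.6]
force: [-3.8, 2.7, 0.4]
opening: 0.0257
{'clock': 16.1667, 'tool_pos': [0.597, -0.0054, 0.1061], 'orientation': [-179.9761, 0.0427, -69.5994], 'force': [-3.8415, 2.6837, 0.4134], 'moment': [1.5099, 1.6892, 0.0362], 'opening': 0.0257, 'joint_pos': [18.1956, 20.2765, -19.3787, -0.0567, -50.3225, 2.2412]}
```

View pics/w10.png

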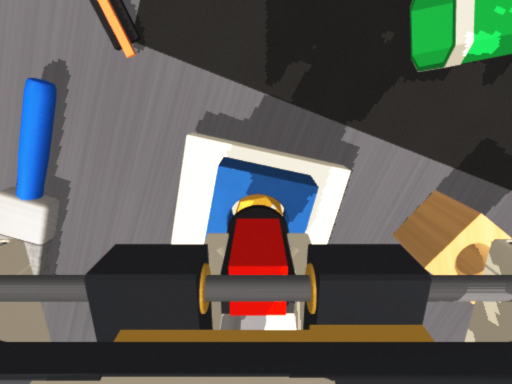

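```bash
python3 -m handwheel '[[[0,0,0,0.12,1],[0,0,0,0.12,1],[0,0,0,0.12,1],[0,0,0,0.12,1],[0,0,0,0.12,1],[0,0,0,0.12,1],[0,0,0,0.12,1],[0,0,0,0.12,1],[0,0,0,0.12,1],[0,0,0,0.12,1],[0,0,0,0.12,1],[0,0,0,0.12,1],[0,0,0,0.12,1],[0,0,0,0.12,1],[0,0,0,0.12,1],[0,0,0,0,1],[0,0,0,0,1]]]'; python3 -c "
from h import *
st()"
```

```text
clock: 17.63
tool_pos: [0.5976, -0.0055, 0.1061]
orientation: [180.0, 0.1, -172.5]
force: [-0.8, 3.0, -2.1]
opening: 0.0255
{'clock': 17.6333, 'tool_pos': [0.5976, -0.0055, 0.1061], 'orientation': [179.9692, 0.0716, -172.4658], 'force': [-0.8336, 2.9615, -2.0753], 'moment': [1.4102, 0.3859, 0.0236], 'opening': 0.0255, 'joint_pos': [18.1788, 20.2932, -19.3571, -0.0222, -50.2737, -100.6304]}
```

Now in smaller steps toward the stop, watching the moment.

```bash
python3 -m handwheel '[[[0,0,0,0.1,1],[0,0,0,0.1,1],[0,0,0,0.1,1],[0,0,0,0.08,1],[0,0,0,0,1],[0,0,0,0,1]]]'; python3 -c "
from h import *
o=st()"; python3 -m handwheel '[[[0,0,0,0.08,1],[0,0,0,0.08,1],[0,0,0,0,1],[0,0,0,0,1]]]';python3 -c "
from h import *
o=st()"; python3 -m handwheel '[[[0,0,0,0.06,1],[0,0,0,0.06,1],[0,0,0,0,1],[0,0,0,0,1]]]';python3 -c "
from h import *
o=st();snap('wrist','w11.png')"
```

```text
clock: 18.13
tool_pos: [0.5976, -0.0057, 0.1062]
orientation: [180.0, 0.1, 165.9]
force: [-0.2, 3.1, -2.9]
opening: 0.0255
{'clock': 18.1333, 'tool_pos': [0.5976, -0.0057, 0.1062], 'orientation': [179.9558, 0.0573, 165.8502], 'force': [-0.1644, 3.1026, -2.894], 'moment': [1.3661, -0.0662, 0.003], 'opening': 0.0255, 'joint_pos': [18.1705, 20.2918, -19.3564, -0.0087, -50.2798, -122.3148]}
clock: 18.47
tool_pos: [0.5976, -0.0058, 0.1062]
orientation: [180.0, 0.0, 156.7]
force: [0.5, 3.3, -3.5]
opening: 0.0259
{'clock': 18.4667, 'tool_pos': [0.5976, -0.0058, 0.1062], 'orientation': [179.9562, 0.0452, 156.687], 'force': [0.5234, 3.3242, -3.489], 'moment': [1.4729, -0.2341, 0.0241], 'opening': 0.0259, 'joint_pos': [18.1635, 20.2901, -19.3572, -0.0038, -50.2898, -131.474]}
clock: 18.8
tool_pos: [0.5975, -0.0058, 0.1062]
orientation: [180.0, 0.0, 149.8]
force: [1.6, 3.2, -2.0]
opening: 0.0263
{'clock': 18.8, 'tool_pos': [0.5975, -0.0058, 0.1062], 'orientation': [179.9596, 0.0395, 149.781], 'force': [1.5513, 3.1875, -1.9516], 'moment': [1.5014, -0.5009, 0.1021], 'opening': 0.0263, 'joint_pos': [18.1634, 20.2893, -19.3596, 0.0035, -50.2947, -138.3845]}
```

View pics/w11.png

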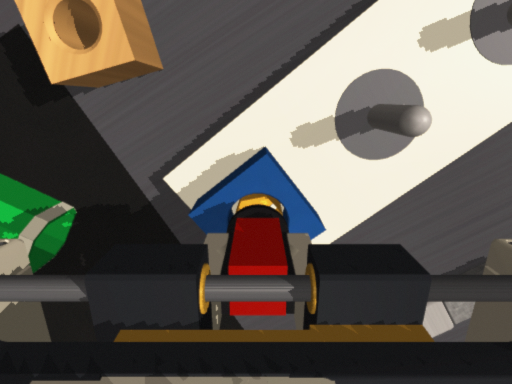

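```bash
for i in 1; do :; done; python3 -m handwheel '[[[0,0,0,0.05,1],[0,0,0,0,1],[0,0,0,0,1]]]';python3 -c "
from h import *
o=st()" | grep -o "moment.*"; python3 -m handwheel '[[[0,0,0,0.06,1],[0,0,0,0,1],[0,0,0,0,1]]]';python3 -c "
from h import *
o=st()"| grep -o "moment.*"; python3 -m handwheel '[[[0,0,0,0.06,1],[0,0,0,0,1],[0,0,0,0,1]]]';python3 -c "
from h import *
o=st()"| grep -o "moment.*"
```

```text
clock: 19.1
tool_pos: [0.5975, -0.0059, 0.1063]
orientation: [180.0, 0.0, 146.8]
force: [1.7, 4.1, -2.4]
opening: 0.0257
moment': [1.577, -0.7937, -0.021], 'opening': 0.0257, 'joint_pos': [18.1604, 20.2859, -19.3601, 0.0053, -50.2986, -141.3417]}
clock: 19.35
tool_pos: [0.5975, -0.0059, 0.1063]
orientation: [180.0, 0.0, 143.4]
force: [1.7, 3.9, -1.2]
opening: 0.0259
moment': [1.6195, -0.9058, 0.1041], 'opening': 0.0259, 'joint_pos': [18.1627, 20.2849, -19.3598, 0.0078, -50.3017, -144.7845]}
clock: 19.6
tool_pos: [0.5975, -0.0059, 0.1063]
orientation: [180.0, 0.0, 139.9]
force: [2.9, 4.1, -1.1]
opening: 0.0259
moment': [1.6544, -1.1531, -0.0006], 'opening': 0.0259, 'joint_pos': [18.1586, 20.2826, -19.3567, 0.0071, -50.3084, -148.2246]}
```

```bash
python3 -m handwheel '[[[0,0,0,0.08,1],[0,0,0,0.08,1],[0,0,0,0,1],[0,0,0,0,1]]]';python3 -c "
from h import *
o=st();p=snap('wrist')
im=cv2.cvtColor(p['color'],cv2.COLOR_RGB2BGR)
cv2.imwrite('pics/w12.png',cv2.resize(im[130:330,165:345],None,fx=4,fy=3,interpolation=cv2.INTER_CUBIC))"
```

```text
clock: 19.93
tool_pos: [0.5974, -0.006, 0.1063]
orientation: [180.0, 0.0, 130.8]
force: [3.4, 4.3, -0.9]
opening: 0.026
{'clock': 19.9333, 'tool_pos': [0.5974, -0.006, 0.1063], 'orientation': [179.9618, 0.0214, 130.8161], 'force': [3.4134, 4.2972, -0.8819], 'moment': [1.4868, -1.2528, -0.0446], 'opening': 0.026, 'joint_pos': [18.1524, 20.2844, -19.3619, 0.0065, -50.3102, -157.3405]}
```

View pics/w12.png

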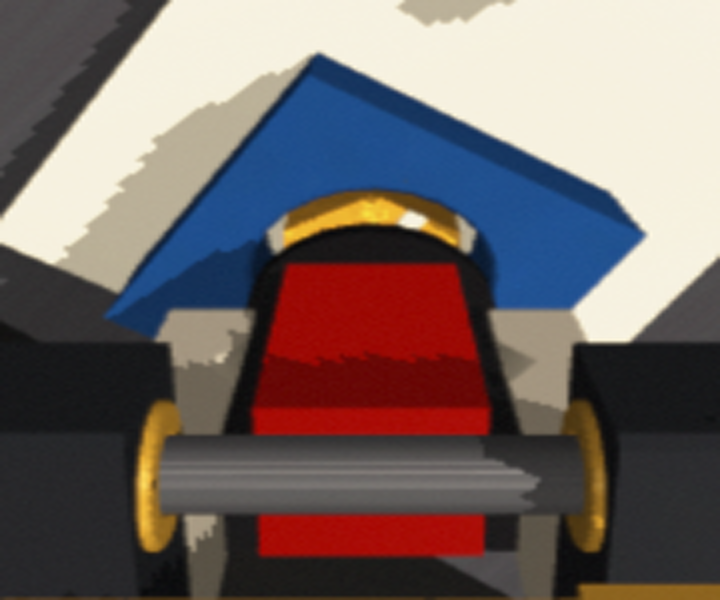

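```bash
python3 - <<'E'
from h import *
o=telemetry.get_obs();p=snap('wrist');T=c2w(p,o)
for q in [(412,218),(400,218),(424,220),(278,240),(462,236)]:
    w=ray(p,(165+(q[0]+.5)/4-.5,130+(q[1]+.5)/3-.5),.048,T)[:2]; d=w-[.5973,-.006]; print(w.round(4),np.degrees(np.arctan2(d[1],d[0])).round(1),np.hypot(*d).round(4))
cv2.imwrite('pics/w13.png',cv2.resize(cv2.cvtColor(p['color'],cv2.COLOR_RGB2BGR)[180:220,225:290],None,fx=10,fy=10,interpolation=cv2.INTER_CUBIC))
E
```

```text
[0.5939 0.0088] 102.8 0.0152
[0.5923 0.0074] 110.4 0.0143
[0.5959 0.0099] 95.0 0.0159
[ 0.5793 -0.0112] -164.0 0.0187
[0.6038 0.0113] 69.4 0.0185
```

View pics/w13.png

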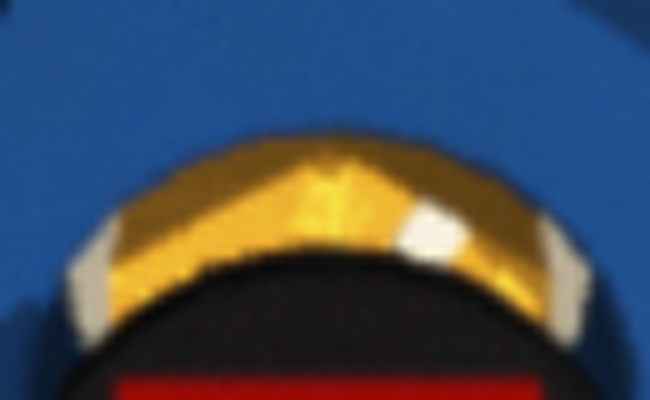

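```bash
python3 -m handwheel '[[[0,0,0,0,0.4],[0,0,0,0,0.4],[0,0,0,0,0.4],[0,0,0,0,0.4],[0,0,0,0,0.4],[0,0,-0.03,0,0.4],[0,0,-0.03,0,0.4],[0,0,-0.03,0,0.4],[0,0,0,0,0.4],[0,0,0,0,0.4]]]'; python3 - <<'E'
from h import *
o=st();p=snap('wrist');T=c2w(p,o)
cv2.imwrite('pics/w14.png',cv2.resize(cv2.cvtColor(p['color'],cv2.COLOR_RGB2BGR)[100:300,140:380],None,fx=3,fy=3,interpolation=cv2.INTER_CUBIC))
E
```

```text
clock: 20.87
tool_pos: [0.5979, -0.0059, 0.1982]
orientation: [179.8, 0.1, 130.6]
force: [-1.0, -0.5, -1.1]
opening: 0.0527
{'clock': 20.8667, 'tool_pos': [0.5979, -0.0059, 0.1982], 'orientation': [179.8011, 0.0988, 130.6029], 'force': [-0.9833, -0.481, -1.1054], 'moment': [-0.0791, -0.0178, 0.0022], 'opening': 0.0527, 'joint_pos': [18.1517, 15.133, -13.2505, 0.0175, -61.395, -157.5571]}
```

View pics/w14.png

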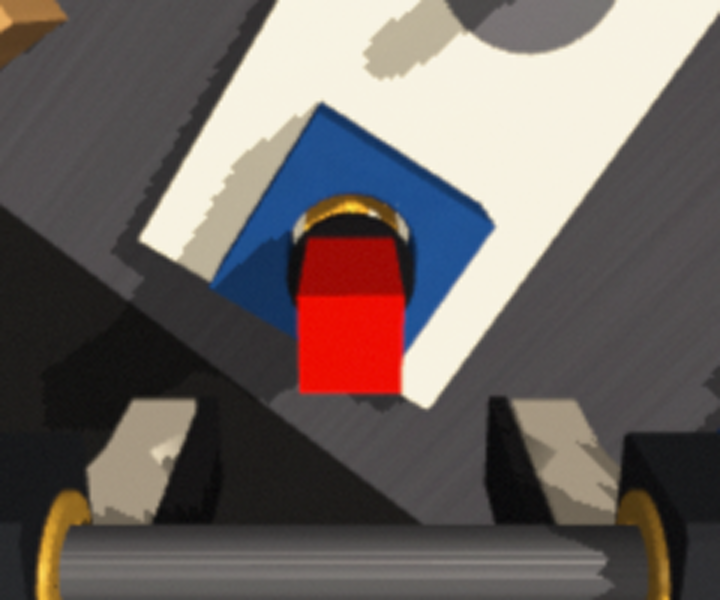

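```bash
python3 - <<'E'
from h import *
T=np.eye(4)
T[:3,:3]=R.from_euler('xyz',[179.9618,.0214,130.8161],degrees=True).as_matrix();T[:3,3]=[.5974,-.006,.1063]
p=vision.snapshot('wrist'); T=T@np.array(p['tool_from_camera'])
f=lambda q,z: ray(p,(165+(q[0]+.5)/4-.5,130+(q[1]+.5)/3-.5),z,T)[:2]
t,r,l=f((318,55),.054),f((645,235),.054),f((110,318),.054)
print(t,r,l,np.linalg.norm(t-r),np.linalg.norm(t-l))
for a,b in((t,r),(t,l)): d=b-a;print(np.degrees(np.arctan2(d[1],d[0])))
c=(r+l)/2;print('centre',c)
g=lambda q: ray(p,(225+(q[0]+.5)/10-.5,180+(q[1]+.5)/10-.5),.048,T)[:2]
for n,q in dict(mark=(432,232),markouter=(450,222),vert=(335,160)).items():
    w=g(q);d=w-c;print(n,w,np.degrees(np.arctan2(d[1],d[0])),np.hypot(*d))
E
```

```text
[0.55570711 0.02853162] [0.62594242 0.03373118] [ 0.56797009 -0.04438813] 0.07042751419219137 0.07394369486847285
4.233920669836523
-80.45383794048631
centre [ 0.59695625 -0.00532847]
mark [0.59416534 0.00864436] 101.29555003355854 0.014248829055512245
markouter [0.5946385  0.01005516] 98.56794972157769 0.015557255037282218
vert [0.58535335 0.00821162] 130.5942610924315 0.017831475693453242
```

```bash
python3 -m handwheel '[[[0,0,0.03,0,0.4],[0,0,0.03,0,0.4],[0,0,0.03,0,0.4],[0,0,0,0,0.4],[0,0,0,0,1],[0,0,0,0,1],[0,0,0,0,1],[0,0,0,0,1],[0,0,0,0,1],[0,0,0,0,1],[0,0,0,0,1]]]'; python3 -c "
from h import *
o=st()"
```

```text
clock: 21.88
tool_pos: [0.5976, -0.0061, 0.1076]
orientation: [179.9, 0.1, 130.6]
force: [-2.0, 0.0, 7.2]
opening: 0.0259
{'clock': 21.8833, 'tool_pos': [0.5976, -0.0061, 0.1076], 'orientation': [179.9145, 0.0658, 130.6095], 'force': [-2.0083, 0.0301, 7.1835], 'moment': [-0.2244, 0.6881, 0.0229], 'opening': 0.0259, 'joint_pos': [18.1544, 20.1828, -19.3262, 0.0366, -50.3869, -157.5682]}
```

```bash
python3 -m handwheel '[[[0,0,0,0.08,1],[0,0,0,0,1]]]'; python3 -c "
from h import *
o=st();p=snap('wrist');
cv2.imwrite('pics/w15.png',cv2.resize(cv2.cvtColor(p['color'],cv2.COLOR_RGB2BGR)[180:220,225:290],None,fx=10,fy=10,interpolation=cv2.INTER_CUBIC))"
```

```text
clock: 22.05
tool_pos: [0.5976, -0.0061, 0.1075]
orientation: [179.9, 0.1, 125.8]
force: [-2.0, -0.6, 6.4]
opening: 0.0259
{'clock': 22.05, 'tool_pos': [0.5976, -0.0061, 0.1075], 'orientation': [179.9142, 0.0583, 125.7633], 'force': [-1.992, -0.5726, 6.3772], 'moment': [-0.3811, 0.5855, -0.0714], 'opening': 0.0259, 'joint_pos': [18.1528, 20.19, -19.3302, 0.0384, -50.3805, -162.414]}
```

View pics/w15.png

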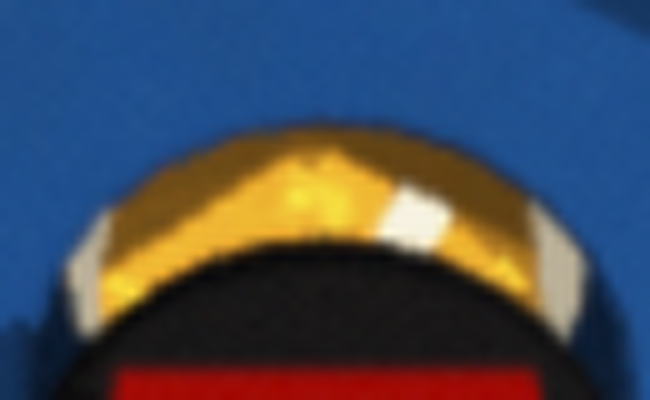

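```bash
python3 -m handwheel '[[[0,0,-0.006,-0.04,1],[0,0,-0.01,-0.04,1],[0,0,-0.015,0,1],[0,0,-0.02,0,1],[0,0,-0.02,0,1],[0,0,0,0,1],[0,0,0,0,1]]]'; python3 - <<'E'
from h import *
o=st();p=snap('wrist');T=c2w(p,o)
cv2.imwrite('pics/w16.png',cv2.resize(cv2.cvtColor(p['color'],cv2.COLOR_RGB2BGR)[130:270,165:345],None,fx=4,fy=4,interpolation=cv2.INTER_CUBIC))
E
```

```text
clock: 22.68
tool_pos: [0.5976, -0.0057, 0.1784]
orientation: [179.8, 0.0, 130.6]
force: [-0.8, 0.3, -2.7]
opening: 0.026
{'clock': 22.6833, 'tool_pos': [0.5976, -0.0057, 0.1784], 'orientation': [179.8434, 0.0493, 130.5807], 'force': [-0.7995, 0.3162, -2.6677], 'moment': [-0.1502, 0.0352, 0.0008], 'opening': 0.026, 'joint_pos': [18.1601, 16.0968, -14.701, -0.0165, -59.0387, -157.5708]}
```

View pics/w16.png

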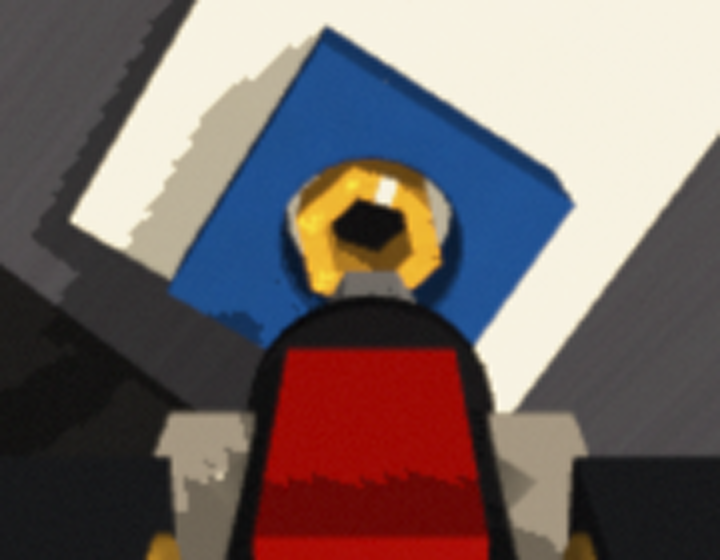

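```bash
python3 - <<'E'
from h import *
o=telemetry.get_obs();p=snap('wrist');T=c2w(p,o)
im=cv2.cvtColor(p['color'],cv2.COLOR_RGB2BGR)
cv2.imwrite('pics/w17.png',cv2.resize(im[160:210,230:285],None,fx=12,fy=12,interpolation=cv2.INTER_CUBIC))
f=lambda q,z: ray(p,(165+(q[0]+.5)/4-.5,130+(q[1]+.5)/4-.5),z,T)[:2]
t,r,l=f((324,28),.054),f((574,205),.054),f((168,293),.054)
for a,b in((t,r),(t,l)): d=b-a;print(np.degrees(np.arctan2(d[1],d[0])))
print((r+l)/2)
c=f((370,226),.048); d=f((386,190),.048)-c; print(c,np.degrees(np.arctan2(d[1],d[0])),np.hypot(*d))
E
```

```text
5.334519012042016
-80.73901600726491
[ 0.59558963 -0.00570179]
[ 0.59324396 -0.00245239] 107.4279084325709 0.009625200563410811
```

View pics/w17.png

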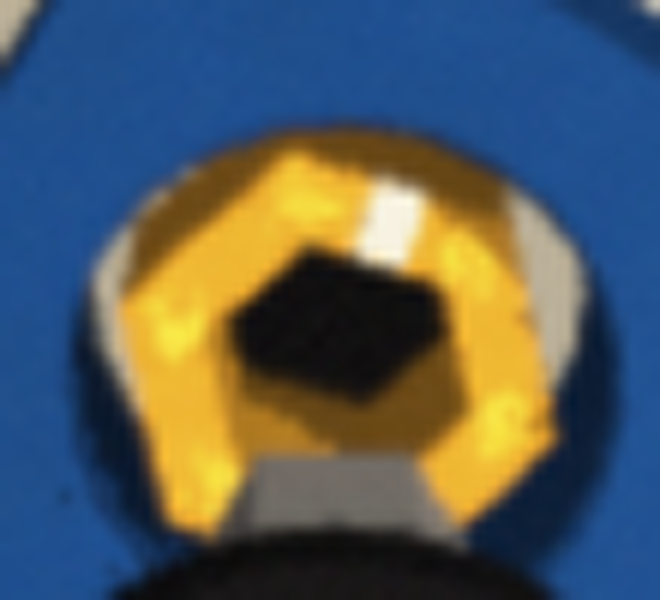

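```bash
cat > fit.py <<'E'
from h import *
from scipy.optimize import differential_evolution
def hexpts(c,a,ap,z=.048):
    k=np.arange(6)*np.pi/3+np.pi/6+a
    return [np.array([c[0]+ap/np.cos(np.pi/6)*np.cos(t),c[1]+ap/np.cos(np.pi/6)*np.sin(t),z]) for t in k]
def fit(p,T,maxrow=1000):
    hsv=cv2.cvtColor(p['color'],cv2.COLOR_RGB2HSV).astype(int)
    b=((hsv[...,0]>15)&(hsv[...,0]<32)&(hsv[...,1]>120)&(hsv[...,2]>185)).astype(np.uint8)
    S=4
    B=cv2.resize(b*255,None,fx=S,fy=S,interpolation=cv2.INTER_LINEAR)>127
    u=proj(p,[.597,-.0055,.048],T); x0,y0=int(u[0]-30)*S,int(u[1]-30)*S
    B=B[y0:y0+60*S,x0:x0+60*S]; mr=int(maxrow*S-y0)
    def draw(v):
        M=np.zeros(B.shape,np.uint8)
        for ap,val in((.016,1),(.00975,0)):
            P=np.array([proj(p,X,T) for X in hexpts((.597+v[0],-.0055+v[1]),v[2],ap)])*S+S/2-[x0,y0]
            cv2.fillPoly(M,[np.round(P).astype(np.int32)],val)
        if v[3:].size: pass
        return M>0
    def cost(v):
        M=draw(v); a=M[:max(mr,0) if mr<B.shape[0] else None]; c=B[:a.shape[0]]
        return -(a&c).sum()/max((a|c).sum(),1)
    r=differential_evolution(cost,[(-.004,.004),(-.004,.004),(-np.pi/6,np.pi/6)],seed=0,maxiter=60,popsize=12)
    return r.x,r.fun
E
python3 - <<'E'
from fit import *
im=np.load('w2.npy')[...,::-1].copy();T=np.load('w2T.npy');K=np.array([[294.992,0,257.384],[0,294.992,194.336],[0,0,1]])
x,f=fit(dict(color=im,mtx=K),T);print('start',x[:2],np.degrees(x[2]),f)
im=np.load('w6.npy')[...,::-1].copy();T=np.load('w6T.npy')
x,f=fit(dict(color=im,mtx=K),T);print('start2',x[:2],np.degrees(x[2]),f)
o=telemetry.get_obs();p=snap('wrist');T=c2w(p,o)
x,f=fit(p,T,197);print('now',x[:2],np.degrees(x[2]),f)
E
```

```text
start [-0.00028978 -0.00054945] -6.092854196604328 -0.8776177218254448
start2 [-0.00021121  0.00022944] -5.224188902816626 -0.8327196212519726
now [-0.00051897 -0.0001688 ] -7.639726210432186 -0.8299374298090807
```

```bash
python3 -m handwheel '[[[0,0,0,-0.104,1],[0,0,0,-0.104,1],[0,0,0,-0.104,1],[0,0,0,-0.104,1],[0,0,0,-0.104,1],[0,0,0,-0.104,1],[0,0,0,-0.104,1],[0,0,0,0,1],[0,0,0,0,1]]]'; python3 -c "
from h import *
go(.597,-.0057,.135,172.4)
o=st();p=snap('wrist');T=c2w(p,o)
cv2.imwrite('pics/w18.png',cv2.resize(cv2.cvtColor(p['color'],cv2.COLOR_RGB2BGR)[130:270,165:345],None,fx=4,fy=4,interpolation=cv2.INTER_CUBIC))"
```

```text
clock: 23.58
tool_pos: [0.5966, -0.0061, 0.1762]
orientation: [-180.0, -0.1, 172.1]
force: [0.1, -0.0, -1.2]
opening: 0.026
turn -0.0051 rad (-0.3 deg, min rows 0.0) | after it tx -0.0003 ty 0.0004 tz 0.0412 (min rows 1.0)
{'clock': 23.5833, 'tool_pos': [0.5966, -0.0061, 0.1762], 'orientation': [-179.9725, -0.084, 172.1089], 'force': [0.0591, -0.0167, -1.1856], 'moment': [-0.0836, -0.0424, 0.0074], 'opening': 0.026, 'joint_pos': [18.1582, 16.2548, -14.7938, -0.0142, -59.039, -116.042]}
```

View pics/w18.png

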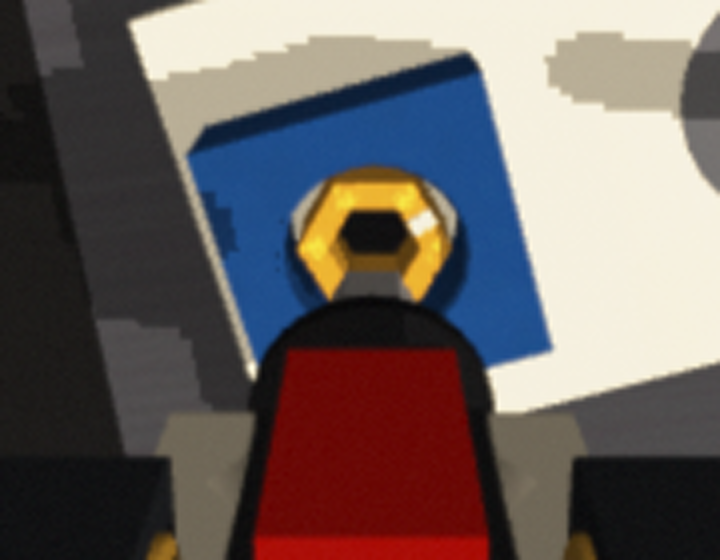

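Flats of socket and key are parallel here (socket at (375,232), mark at upper right, i.e. bolt near 112°). Re-seat and tighten again without overturning.

```bash
python3 -m handwheel '[[[0,0,0.012,0,1],[0,0,0.012,0,1],[0,0,0.012,0,1],[0,0,0.007,0,1],[0,0,0.006,0,1],[0,0,0,0,1],[0,0,0,0,1]]]'; python3 -m handwheel '[[[0,0,0.006,0,1],[0,0,0.006,0,1],[0,0,0.004,0,1],[0,0,0.002,0,1],[0,0,0,0,1],[0,0,0,0,1]]]'; python3 -c "
from h import *
st()"
```

```text
clock: 24.22
tool_pos: [0.5971, -0.006, 0.1281]
orientation: [-180.0, -0.0, 172.3]
force: [-0.4, 0.3, -1.0]
opening: 0.026
clock: 24.72
tool_pos: [0.597, -0.0061, 0.11]
orientation: [-180.0, -0.0, 172.3]
force: [0.3, 0.5, -1.6]
opening: 0.0257
{'clock': 24.7167, 'tool_pos': [0.597, -0.0061, 0.11], 'orientation': [-179.9864, -0.014, 172.3057], 'force': [0.3425, 0.5087, -1.5698], 'moment': [0.0103, -0.0545, 0.0281], 'opening': 0.0257, 'joint_pos': [18.1597, 20.0469, -19.1459, 0.0079, -50.8257, -115.859]}
```

```bash
python3 -m handwheel '[[[0,0,0.0015,0,1],[0,0,0,0.1,1],[0,0,0,0.1,1],[0,0,0,0,1],[0,0,0,0,1]]]';python3 -c "
from h import *
o=st()" | grep -o "moment.*"; python3 -m handwheel '[[[0,0,0,0.08,1],[0,0,0,0,1],[0,0,0,0,1]]]';python3 -c "
from h import *
o=st()"| grep -o "moment.*"; python3 -m handwheel '[[[0,0,0,0.08,1],[0,0,0,0,1],[0,0,0,0,1]]]';python3 -c "
from h import *
o=st()"| grep -o "moment.*"
```

```text
clock: 25.13
tool_pos: [0.5974, -0.0058, 0.1088]
orientation: [180.0, 0.0, 161.0]
force: [0.4, 0.7, -2.2]
opening: 0.0259
moment': [0.6612, -0.2914, -0.0165], 'opening': 0.0259, 'joint_pos': [18.1677, 20.1186, -19.218, -0.0092, -50.6146, -127.1466]}
clock: 25.38
tool_pos: [0.5974, -0.0058, 0.1088]
orientation: [180.0, 0.0, 156.5]
force: [0.8, 1.7, -1.5]
opening: 0.0257
moment': [0.8778, -0.3787, 0.0099], 'opening': 0.0257, 'joint_pos': [18.1668, 20.1213, -19.2181, -0.0018, -50.6174, -131.6703]}
clock: 25.63
tool_pos: [0.5974, -0.0058, 0.1088]
orientation: [180.0, 0.0, 151.9]
force: [2.1, 1.6, -1.7]
opening: 0.0258
moment': [0.8811, -0.4042, -0.002], 'opening': 0.0258, 'joint_pos': [18.1651, 20.121, -19.217, -0.0039, -50.6187, -136.2448]}
```

```bash
python3 -m handwheel '[[[0,0,0,0.07,1],[0,0,0,0,1],[0,0,0,0,1],[0,0,0,0,1]]]';python3 -c "
from h import *
o=st()"| grep -o "moment.*"; python3 -m handwheel '[[[0,0,0,0.05,1],[0,0,0,0,1],[0,0,0,0,1],[0,0,0,0,1]]]';python3 -c "
from h import *
o=st()
p=snap('wrist')
cv2.imwrite('pics/w19.png',cv2.resize(cv2.cvtColor(p['color'],cv2.COLOR_RGB2BGR)[180:220,225:290],None,fx=10,fy=10,interpolation=cv2.INTER_CUBIC))"
```

```text
clock: 25.97
tool_pos: [0.5973, -0.0059, 0.1087]
orientation: [180.0, 0.0, 147.9]
force: [1.2, 1.9, -1.0]
opening: 0.026
moment': [1.0852, -0.568, 0.0252], 'opening': 0.026, 'joint_pos': [18.1624, 20.1256, -19.2205, -0.0006, -50.6177, -140.3014]}
clock: 26.3
tool_pos: [0.5973, -0.0059, 0.1087]
orientation: [180.0, 0.0, 144.9]
force: [2.4, 3.2, -1.7]
opening: 0.026
{'clock': 26.3, 'tool_pos': [0.5973, -0.0059, 0.1087], 'orientation': [179.9729, 0.0215, 144.9329], 'force': [2.3937, 3.2398, -1.6855], 'moment': [1.2835, -0.7623, 0.0435], 'opening': 0.026, 'joint_pos': [18.1627, 20.126, -19.2215, 0.0013, -50.6179, -143.2306]}
```

View pics/w19.png

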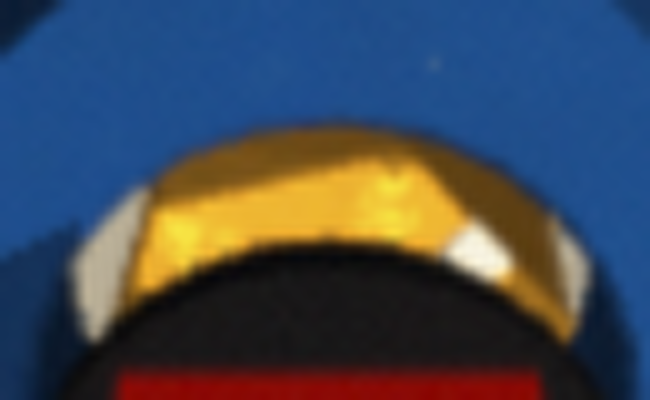

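```bash
python3 -m handwheel '[[[0,0,0,0.03,1],[0,0,0,0,1],[0,0,0,0,1],[0,0,0,0,1],[0,0,0,-0.1,1],[0,0,0,-0.12,1],[0,0,0,0,1]]]'; python3 -m handwheel '[[[0,0,-0.006,0,1],[0,0,-0.01,0,1],[0,0,-0.015,0,1],[0,0,-0.02,0,1],[0,0,-0.02,0,1],[0,0,0,0,1],[0,0,0,0,1]]]'; python3 - <<'E'
from fit import *
o=st();p=snap('wrist');T=c2w(p,o)
cv2.imwrite('pics/w20.png',cv2.resize(cv2.cvtColor(p['color'],cv2.COLOR_RGB2BGR)[130:270,165:345],None,fx=4,fy=4,interpolation=cv2.INTER_CUBIC))
x,f=fit(p,T,197);print('now',x[:2],np.degrees(x[2]),f)
E
```

```text
clock: 26.93
tool_pos: [0.597, -0.0062, 0.1085]
orientation: [-180.0, -0.0, 156.0]
force: [2.4, 1.3, -1.8]
opening: 0.0261
clock: 27.52
tool_pos: [0.5967, -0.0065, 0.181]
orientation: [180.0, 0.0, 155.5]
force: [0.2, -0.2, -2.5]
opening: 0.0261
{'clock': 27.5167, 'tool_pos': [0.5967, -0.0065, 0.181], 'orientation': [179.9836, 0.035, 155.5235], 'force': [0.2162, -0.2121, -2.5257], 'moment': [-0.0225, 0.0309, 0.0461], 'opening': 0.0261, 'joint_pos': [18.1319, 15.9492, -14.5446, 0.0135, -59.4693, -132.6152]}
now [-0.00054248 -0.00022496] -24.006534480339745 -0.832372572815534
```

View pics/w20.png

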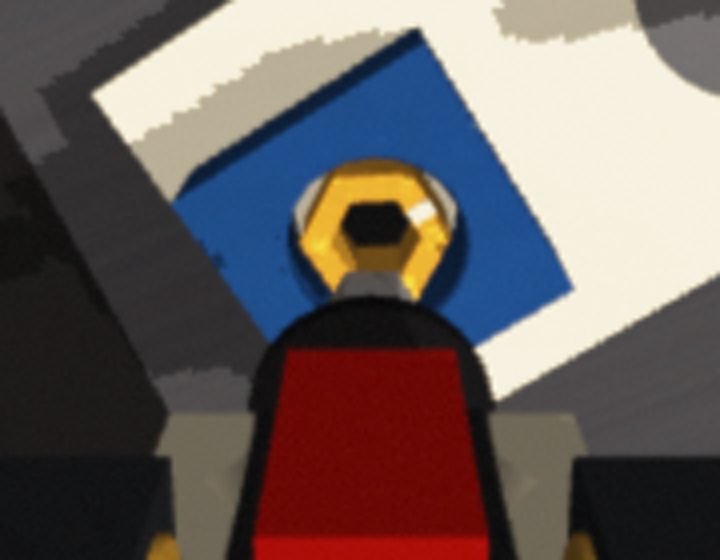

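```bash
python3 -c "
from h import *
go(.483,-.055,.18)"
```

```text
turn 0.0000 rad (0.0 deg, min rows 0.0) | after it tx 0.0829 ty -0.0910 tz -0.0002 (min rows 3.0)
```

```bash
python3 -m handwheel '[[[0.0207,-0.0227,0,0,1],[0.0207,-0.0227,0,0,1],[0.0207,-0.0227,0,0,1],[0.0207,-0.0227,0,0,1],[0,0,0,0,1],[0,0,0,0,1]]]'; python3 - <<'E'
from h import *
o=st();p=snap('wrist');T=c2w(p,o)
x0,y0=165,90
cv2.imwrite('pics/w21.png',cv2.resize(cv2.cvtColor(p['color'],cv2.COLOR_RGB2BGR)[90:230,165:345],None,fx=4,fy=4,interpolation=cv2.INTER_CUBIC))
print([(np.round(d['xy'],1).tolist(),round(d['conf'],2),ray(p,d['xy'],.056,T).round(4).tolist(),((np.array(d['xy'])-[165,90])*4).tolist()) for d in place_of('stand_hole',p)[:2]])
np.save('w21T.npy',T)
E
```

```text
clock: 28.07
tool_pos: [0.4818, -0.0557, 0.1791]
orientation: [-179.9, -0.1, 155.6]
force: [0.8, 0.5, -1.9]
opening: 0.0258
{'clock': 28.0667, 'tool_pos': [0.4818, -0.0557, 0.1791], 'orientation': [-179.9336, -0.0964, 155.5604], 'force': [0.7558, 0.4793, -1.8568], 'moment': [-0.0368, -0.1799, 0.023], 'opening': 0.0258, 'joint_pos': [16.6925, 5.7798, -27.9116, -0.0161, -56.4249, -131.1231]}
[]
```

View pics/w21.png

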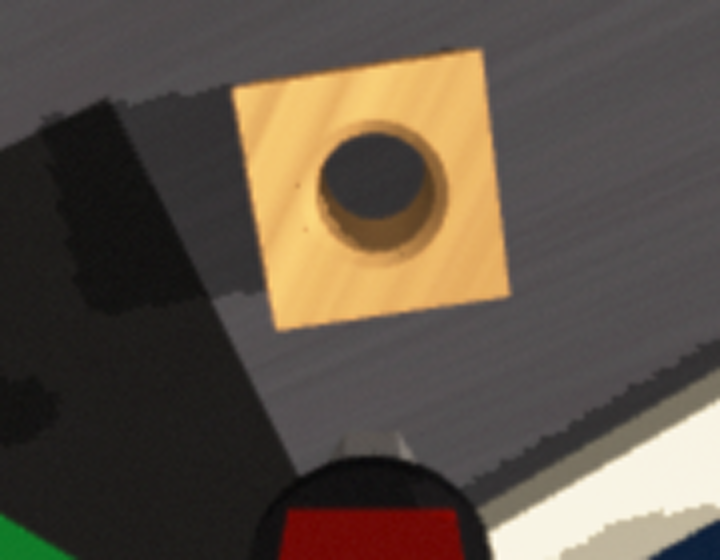

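```bash
python3 - <<'E'
from h import *
T=np.load('w21T.npy');K=np.array([[294.992,0,257.384],[0,294.992,194.336],[0,0,1]])
f=lambda q:ray(dict(mtx=K),(165+(q[0]+.5)/4-.5,90+(q[1]+.5)/4-.5),.056,T)
C=[f(q) for q in[(233,87),(483,50),(511,296),(277,330)]]
print(np.mean(C,0),f((382,191)),[np.linalg.norm(C[i]-C[i-1]).round(4) for i in range(4)])
go(.4378,-.0345,.18)
E
```

```text
[ 0.43558115 -0.03383502  0.056     ] [ 0.43540001 -0.03229498  0.056     ] [np.float64(0.0544), np.float64(0.0542), np.float64(0.054), np.float64(0.054)]
turn 0.0000 rad (0.0 deg, min rows 0.0) | after it tx 0.0505 ty -0.0005 tz -0.0007 (min rows 1.2)
```

```bash
python3 -m handwheel '[[[0.017,-0.0005,0,0,1],[0.017,-0.0005,0,0,1],[0.0175,0,0,0,1],[0,0,0,0,1],[0,0,0.012,0,1],[0,0,0.008,0,1],[0,0,0,0,1],[0,0,0,0,1]]]'; python3 - <<'E'
from h import *
o=st();p=snap('wrist');T=c2w(p,o)
cv2.imwrite('pics/w22.png',cv2.resize(cv2.cvtColor(p['color'],cv2.COLOR_RGB2BGR)[120:260,165:345],None,fx=4,fy=4,interpolation=cv2.INTER_CUBIC))
go(.4366,-.034,.1427)
E
```

```text
clock: 28.83
tool_pos: [0.4369, -0.0345, 0.1589]
orientation: [-179.9, -0.1, 155.7]
force: [0.3, 1.0, -1.2]
opening: 0.0258
{'clock': 28.8333, 'tool_pos': [0.4369, -0.0345, 0.1589], 'orientation': [-179.9004, -0.0904, 155.6767], 'force': [0.2845, 1.0024, -1.1656], 'moment': [-0.0288, -0.0493, -0.0355], 'opening': 0.0258, 'joint_pos': [21.4451, 2.4134, -34.7385, 0.0059, -52.9826, -135.7719]}
turn 0.0000 rad (0.0 deg, min rows 0.0) | after it tx 0.0007 ty 0.0002 tz 0.0166 (min rows 0.4)
```

View pics/w22.png

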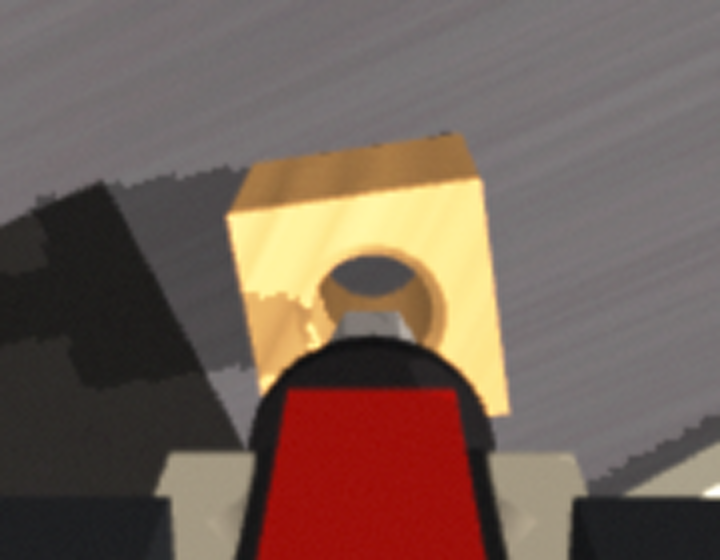

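```bash
python3 -m handwheel '[[[0,0.0013,0,0,1],[0,0,0.008,0,1],[0,0,0.008,0,1],[0,0,0.008,0,1],[0,0,0.008,0,1],[0,0,0,0,1],[0,0,0,0,1]]]'; python3 -m handwheel '[[[0,0,0.01,0,1],[0,0,0.01,0,1],[0,0,0.006,0,1],[0,0,0.004,0,1],[0,0,0,0,1],[0,0,0,0,1]]]'
```

```text
clock: 29.47
tool_pos: [0.4369, -0.0334, 0.1268]
orientation: [-179.9, -0.1, 155.7]
force: [0.1, 0.1, -1.2]
opening: 0.0258
clock: 29.97
tool_pos: [0.4375, -0.0332, 0.0977]
orientation: [-180.0, 0.0, 155.7]
force: [-0.1, 0.6, -2.0]
opening: 0.0258
```

```bash
python3 -m handwheel '[[[0,0,0.002,0,1],[0,0,0.0015,0,1],[0,0,0.001,0,1],[0,0,0,0,1]]]'; python3 -m handwheel '[[[0,0,0.001,0,1],[0,0,0.001,0,1],[0,0,0,0,1]]]'; 
```

```text
clock: 30.3
tool_pos: [0.4374, -0.0332, 0.093]
orientation: [180.0, -0.0, 155.7]
force: [-0.8, 0.2, -1.6]
opening: 0.026
clock: 30.55
tool_pos: [0.4376, -0.0332, 0.0916]
orientation: [180.0, 0.0, 155.7]
force: [-2.1, 0.1, 5.1]
opening: 0.0259
```

Flange is down. Release and rise.

```bash
python3 -m handwheel '[[[0,0,0,0,0.5],[0,0,0,0,0.5],[0,0,0,0,0.4],[0,0,0,0,0.4],[0,0,0,0,0.4],[0,0,-0.02,0,0.3],[0,0,-0.03,0,0],[0,0,-0.04,0,0],[0,0,-0.04,0,0],[0,0,-0.04,0,0],[0,0,0,0,0],[0,0,0,0,0]]]'; python3 - <<'E'
from h import *
o=st();p=snap('wrist','w23.png');T=c2w(p,o)
snap('top','t23.png')
print([(np.round(d['xy'],1).tolist(),round(d['conf'],2),ray(p,d['xy'],.09,T).round(4).tolist()) for d in place_of('key_handle',p)[:2]])
E
```

```text
clock: 31.55
tool_pos: [0.4386, -0.0328, 0.2635]
orientation: [179.8, 0.2, 155.7]
force: [-0.6, 0.3, -0.9]
opening: 0.0869
{'clock': 31.55, 'tool_pos': [0.4386, -0.0328, 0.2635], 'orientation': [179.7782, 0.2317, 155.6848], 'force': [-0.6422, 0.2805, -0.8661], 'moment': [-0.0492, 0.0798, 0.0049], 'opening': 0.0869, 'joint_pos': [21.5865, -3.3987, -25.5515, 0.013, -67.5268, -135.9062]}
[([255.4, 182.0], 0.61, [0.4414, -0.036, 0.09])]
```

View pics/w23.png

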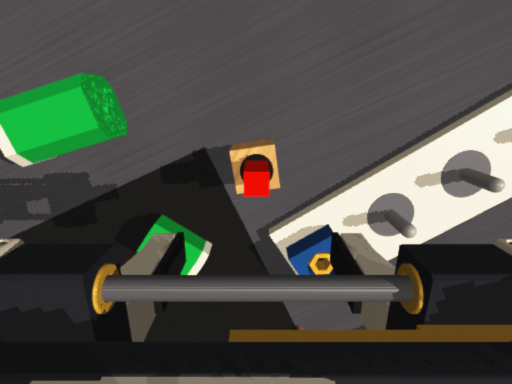

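View pics/t23.png

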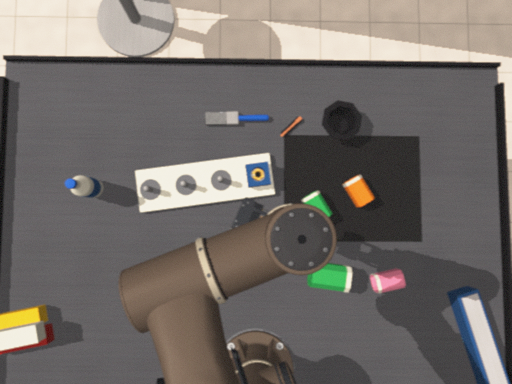

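```bash
python3 -c "
from h import *
go(.505,-.193,.25)"
```

```text
turn 0.0000 rad (0.0 deg, min rows 0.0) | after it tx -0.1280 ty -0.1174 tz 0.0100 (min rows 4.2)
```

```bash
python3 -m handwheel '[[[-0.0256,-0.0235,0.002,0,0],[-0.0256,-0.0235,0.002,0,0],[-0.0256,-0.0235,0.002,0,0],[-0.0256,-0.0235,0.002,0,0],[-0.0256,-0.0235,0.002,0,0],[0,0,0,-0.12,0],[0,0,0,-0.12,0],[0,0,0,-0.12,0],[0,0,0,-0.12,0],[0,0,0,-0.12,0],[0,0,0,-0.12,0],[0,0,0,-0.12,0],[0,0,0,-0.12,0],[0,0,0,-0.12,0],[0,0,0,-0.12,0],[0,0,0,-0.12,0],[0,0,0,-0.12,0],[0,0,0,-0.12,0],[0,0,0,-0.12,0],[0,0,0,-0.12,0]]]';python3 -m handwheel '[[[0,0,0,-0.12,0],[0,0,0,-0.12,0],[0,0,0,-0.12,0],[0,0,0,-0.12,0],[0,0,0,-0.12,0],[0,0,0,-0.12,0],[0,0,0,-0.12,0],[0,0,0,-0.12,0],[0,0,0,-0.12,0],[0,0,0,-0.12,0],[0,0,0,-0.12,0],[0,0,0,-0.12,0],[0,0,0,-0.12,0],[0,0,0,-0.12,0],[0,0,0,-0.12,0],[0,0,0,-0.12,0],[0,0,0,-0.12,0],[0,0,0,0,0]]]'; python3 - <<'E'
from h import *
o=st();p=snap('wrist','w24.png');T=c2w(p,o)
print([(np.round(d['xy'],1).tolist(),round(d['conf'],2),ray(p,d['xy'],.027,T).round(4).tolist()) for d in place_of('beaker2_mid',p)[:4]])
E
```

```text
clock: 33.37
tool_pos: [0.5049, -0.1929, 0.2492]
orientation: [179.8, -0.0, -100.8]
force: [0.5, -0.1, 0.2]
opening: 0.0878
clock: 34.87
tool_pos: [0.505, -0.1929, 0.2493]
orientation: [-179.9, 0.2, 16.0]
force: [0.3, -1.1, -0.3]
opening: 0.0876
{'clock': 34.8667, 'tool_pos': [0.505, -0.1929, 0.2493], 'orientation': [-179.936, 0.1764, 16.0136], 'force': [0.2651, -1.1155, -0.2715], 'moment': [-0.2059, 0.0855, -0.0154], 'opening': 0.0876, 'joint_pos': [-0.1346, 7.7693, -15.6821, -0.0135, -66.7359, 106.1534]}
[([252.4, 173.2], 0.83, [0.4968, -0.1883, 0.027]), ([234.6, 315.4], 0.71, [0.279, -0.2219, 0.027]), ([366.1, 162.4], 0.6, [0.5494, -0.3212, 0.027])]
```

View pics/w24.png

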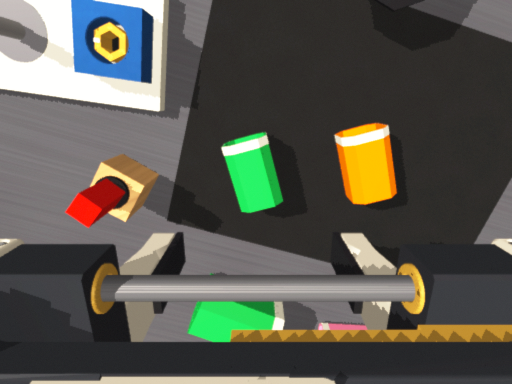

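```bash
cat > bk.py <<'E'
from h import *
def beaker(p,T,name,near,fn=None):
    """fit a 84x54x54 bevelled prism lying: optimise x,y,yaw to silhouette"""
    from scipy.optimize import minimize
    S=silhouettes(name,p); best=None
    for d in S:
        w=ray(p,d['xy'],.027,T)[:2]
        if np.hypot(*(w-near))<.06 and (best is None or d['conf']>best['conf']): best=d
    if best is None: print('none',[(d['xy'],d['conf']) for d in S]); return
    M=best['region'].astype(bool)
    prof=[(27,-16),(27,16),(16,27),(-16,27),(-27,16),(-27,-16),(-16,-27),(16,-27)]
    def draw(v):
        c,s=np.cos(v[2]),np.sin(v[2]); P=[]
        for a in(-42,42):
            for y,z in prof: P.append(proj(p,[v[0]+(a*c-y*s)/1e3,v[1]+(a*s+y*c)/1e3,.027+z/1e3],T))
        h=cv2.convexHull(np.array(P,np.float32)*16)
        m=np.zeros((384*1,512*1),np.uint8); cv2.fillConvexPoly(m,np.round(h).astype(np.int32),1,shift=4); return m>0
    def cost(v):
        m=draw(v); return -(m&M).sum()/(m|M).sum()
    w=ray(p,best['xy'],.027,T)[:2]; r=None
    for y0 in np.radians(np.arange(0,180,30)):
        q=minimize(cost,[w[0],w[1],y0],method='Nelder-Mead',options=dict(initial_simplex=[[w[0],w[1],y0],[w[0]+.01,w[1],y0],[w[0],w[1]+.01,y0],[w[0],w[1],y0+.3]],maxiter=150))
        if r is None or q.fun<r.fun: r=q
    print(name,'xy',r.x[:2].round(4),'axis',np.degrees(r.x[2]).round(1),'iou',round(-r.fun,3),'conf',round(best['conf'],2))
    if fn:
        im=cv2.cvtColor(p['color'],cv2.COLOR_RGB2BGR).copy()
        cs,_=cv2.findContours(draw(r.x).astype(np.uint8),0,1);cv2.drawContours(im,cs,-1,(0,0,255),1);cv2.imwrite('pics/'+fn,im)
    return r.x
E
python3 - <<'E'
from bk import *
o=telemetry.get_obs();p=snap('wrist');T=c2w(p,o)
beaker(p,T,'beaker2_mid',np.array([.504,-.188]),'f1.png')
beaker(p,T,'beaker1_mid',np.array([.551,-.319]),'f2.png')
E
```

```text
beaker2_mid xy [ 0.4996 -0.1886] axis 30.7 iou 0.983 conf 0.74
beaker1_mid xy [ 0.5485 -0.3206] axis 31.4 iou 0.983 conf 0.56
```

View pics/f1.png

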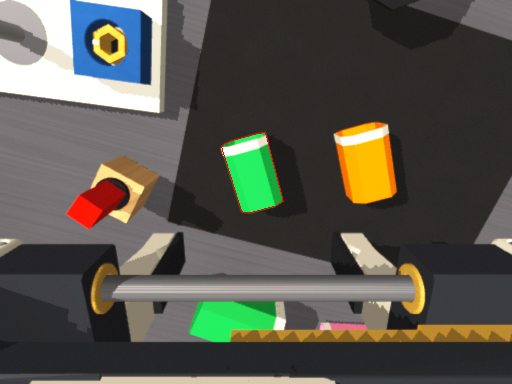

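```bash
python3 -c "
from h import *
go(.4915,-.1935,.127,30.7)"
```

```text
turn -0.2647 rad (-15.2 deg, min rows 2.1) | after it tx -0.0123 ty -0.0067 tz 0.1236 (min rows 3.0)
```

```bash
python3 -m handwheel '[[[0,0,0,-0.0882,0],[0,0,0,-0.0882,0],[0,0,0,-0.0882,0],[-0.006,-0.0033,0.03,0,0],[-0.006,-0.0033,0.03,0,0],[0,0,0.03,0,0],[0,0,0.03,0,0],[0,0,0,0,0],[0,0,0,0,0]]]';python3 -c "
from h import *
go(.4915,-.1935,.027,30.7)
snap('wrist','w25.png')"
```

```text
clock: 35.87
tool_pos: [0.4912, -0.1936, 0.1304]
orientation: [-179.9, 0.2, 30.8]
force: [1.1, -0.2, 0.6]
opening: 0.088
turn 0.0018 rad (0.1 deg, min rows 0.0) | after it tx 0.0003 ty 0.0001 tz 0.1034 (min rows 2.5)
```

View pics/w25.png

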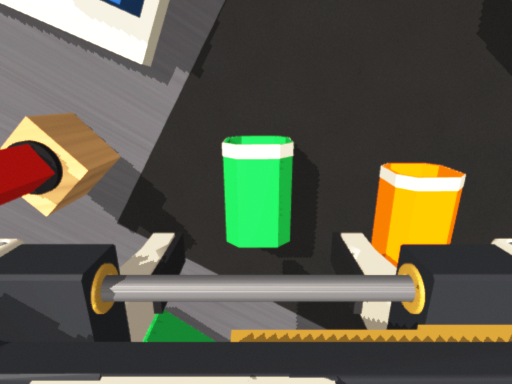

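```bash
python3 -m handwheel '[[[0,0,0.03,0,0],[0,0,0.03,0,0],[0,0,0.025,0,0],[0,0,0.016,0,0],[0,0,0,0,0],[0,0,0,0,0],[0,0,0,0,1],[0,0,0,0,1],[0,0,0,0,1],[0,0,0,0,1],[0,0,0,0,1],[0,0,0,0,1],[0,0,0,0,1],[0,0,0,0,1]]]'; python3 -c "
from h import *
st()"
```

```text
clock: 37.08
tool_pos: [0.4922, -0.1935, 0.0305]
orientation: [180.0, -0.0, 30.9]
force: [-2.0, 1.8, 6.2]
opening: 0.0536
{'clock': 37.0833, 'tool_pos': [0.4922, -0.1935, 0.0305], 'orientation': [179.9828, -0.0143, 30.8736], 'force': [-2.0102, 1.7994, 6.1958], 'moment': [0.3198, 0.5264, -0.0086], 'opening': 0.0536, 'joint_pos': [-0.1917, 20.751, -32.1717, 0.0123, -37.0562, 121.0555]}
```

```bash
python3 -m handwheel '[[[0,0,-0.02,0,1],[0,0,-0.03,0,1],[0,0,-0.03,0,1],[0,0,-0.03,0,1],[0,0,-0.02,0,1],[0,0,0,0,1],[0,0,0,0,1]]]'; python3 -c "
from h import *
o=st();snap('wrist','w26.png');snap('scene','s26.png')
go(.6060,-.0752,.16,-82.6)"
```

```text
clock: 37.67
tool_pos: [0.4924, -0.1934, 0.161]
orientation: [179.9, -0.1, 30.8]
force: [-0.1, 0.5, -1.9]
opening: 0.0541
{'clock': 37.6667, 'tool_pos': [0.4924, -0.1934, 0.161], 'orientation': [179.9398, -0.1276, 30.8479], 'force': [-0.0981, 0.4761, -1.8886], 'moment': [-0.044, 0.2071, -0.0071], 'opening': 0.0541, 'joint_pos': [-0.1967, 10.883, -24.3596, -0.0175, -54.617, 121.0547]}
turn 1.9798 rad (113.4 deg, min rows 15.8) | after it tx -0.1023 ty -0.1291 tz -0.0010 (min rows 4.0)
```

View pics/w26.png

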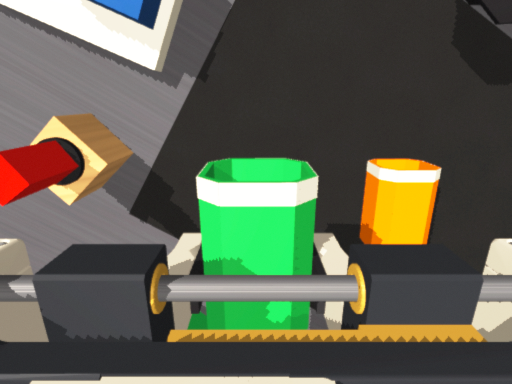

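View pics/s26.png

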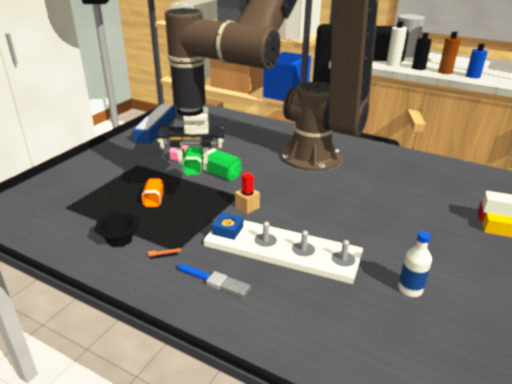

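```bash
python3 -m handwheel '[[[0,0,0,0.1165,1],[0,0,0,0.1165,1],[0,0,0,0.1165,1],[0,0,0,0.1165,1],[0,0,0,0.1165,1],[0,0,0,0.1165,1],[0,0,0,0.1165,1],[0,0,0,0.1165,1],[0,0,0,0.1165,1],[0,0,0,0.1165,1],[0,0,0,0.1165,1],[0,0,0,0.1165,1],[0,0,0,0.1165,1],[0,0,0,0.1165,1],[0,0,0,0.1165,1],[0,0,0,0.1165,1],[0,0,0,0.1165,1],[0,0,0,0,1]]]'; python3 -c "
from h import *
print(.6015+.027*.129,-.0407-.027*.992)
go(.605,-.0675,.16,-82.6)"
```

```text
clock: 39.27
tool_pos: [0.491, -0.1934, 0.1583]
orientation: [179.8, 0.0, -82.9]
force: [-0.1, 1.2, -1.1]
opening: 0.0537
0.604983 -0.067484
turn -0.0058 rad (-0.3 deg, min rows 0.0) | after it tx -0.1101 ty -0.1293 tz -0.0017 (min rows 4.1)
```

```bash
python3 -m handwheel '[[[-0.022,-0.0258,0,-0.006,1],[-0.022,-0.0258,0,0,1],[-0.022,-0.0258,0,0,1],[-0.022,-0.0258,0,0,1],[-0.022,-0.0258,0,0,1],[0,0,0,0,1],[0,0,0,0,1]]]'; python3 -c "
from h import *
o=st();p=snap('wrist','w27.png')
go(.605,-.0675,.095,-82.6)
snap('scene','s27.png')"
```

```text
clock: 39.85
tool_pos: [0.6054, -0.0659, 0.1581]
orientation: [179.8, 0.0, -81.9]
force: [-0.1, -0.2, -1.4]
opening: 0.0538
{'clock': 39.85, 'tool_pos': [0.6054, -0.0659, 0.1581], 'orientation': [179.8314, 0.0001, -81.94], 'force': [-0.1381, -0.1928, -1.3856], 'moment': [-0.0832, 0.2095, -0.044], 'opening': 0.0538, 'joint_pos': [12.143, 18.3225, -14.4172, -0.0143, -57.4285, -4.0753]}
turn 0.0097 rad (0.6 deg, min rows 0.1) | after it tx 0.0008 ty -0.0003 tz 0.0634 (min rows 1.5)
```

View pics/w27.png

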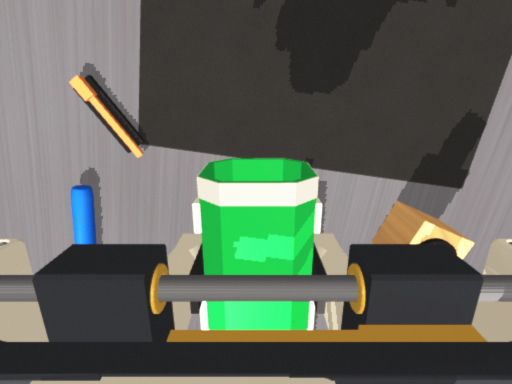

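View pics/s27.png

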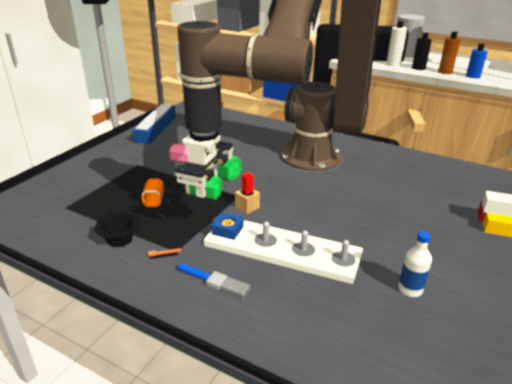

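```bash
python3 -m handwheel '[[[0.001,0,0.02,0.008,1],[0,0,0.02,0,1],[0,0,0.02,0,1],[0,0,0.008,0,1],[0,0,0,0,1],[0,0,0,0,1]]]'; python3 -c "
from h import *
o=st();p=snap('wrist','w28.png')
e=np.array([.6015,-.0407]);d=np.array(o['tool_pos'][:2])-e;print('x from edge',d@[.129,-.992],'lat',d@[.992,.129])
snap('scene','s28.png')"
```

```text
clock: 40.45
tool_pos: [0.605, -0.0689, 0.0923]
orientation: [180.0, -0.0, -82.7]
force: [0.2, 0.5, -1.1]
opening: 0.0537
{'clock': 40.45, 'tool_pos': [0.605, -0.0689, 0.0923], 'orientation': [179.9625, -0.02, -82.7207], 'force': [0.1792, 0.4582, -1.0567], 'moment': [0.0024, -0.0027, 0.0446], 'opening': 0.0537, 'joint_pos': [11.8693, 22.1651, -18.5936, 0.0223, -49.2804, -4.6045]}
x from edge 0.028465661401720455 lat -0.00012193164696358948
```

View pics/s28.png

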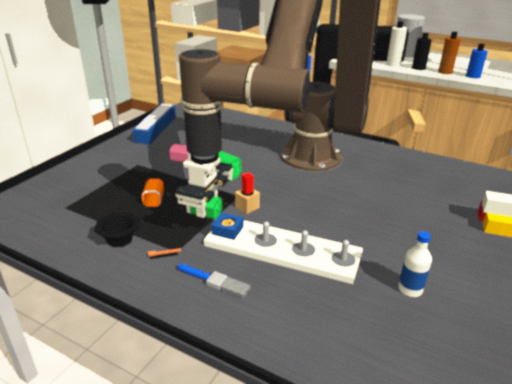

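```bash
python3 -m handwheel '[[[0,0,0.008,0,1],[0.0015,0,0.004,0,1],[0.0015,0,0.0036,0,1],[0.001,0,0.0035,0,1],[0.0008,0,0.0035,0,1],[0,0,0,0,1]]]'; python3 -c "
from h import *
o=st();p=snap('wrist','w29.png')"
```

```text
clock: 41.05
tool_pos: [0.6077, -0.0744, 0.0717]
orientation: [-179.8, -0.1, -82.7]
force: [0.0, -7.7, 10.2]
opening: 0.0537
{'clock': 41.05, 'tool_pos': [0.6077, -0.0744, 0.0717], 'orientation': [-179.7866, -0.1237, -82.6636], 'force': [0.0162, -7.7408, 10.2054], 'moment': [-2.4977, 0.2805, 0.0695], 'opening': 0.0537, 'joint_pos': [11.3584, 23.6727, -19.5448, 0.1905, -46.5785, -4.1524]}
```

View pics/w29.png

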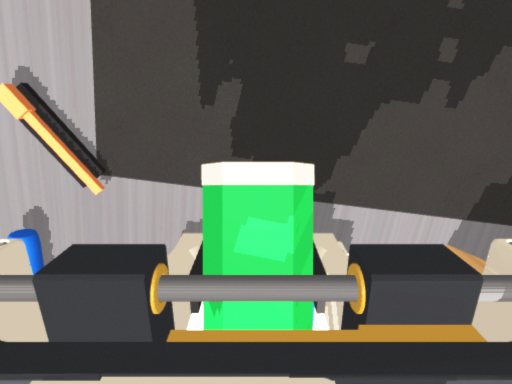

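```bash
python3 -m handwheel '[[[0.0005,0,0.0033,0,1],[0.0003,0,0.0033,0,1],[0.0002,0,0.0025,0,1],[0,0,0.0025,0,1],[0,0,0,0,1]]]'; python3 -c "
from h import *
o=st();p=snap('wrist','w30.png');snap('scene','s30.png')"
```

```text
clock: 41.52
tool_pos: [0.6079, -0.076, 0.0604]
orientation: [-179.8, -0.2, -82.7]
force: [0.9, -10.8, 11.5]
opening: 0.054
{'clock': 41.5167, 'tool_pos': [0.6079, -0.076, 0.0604], 'orientation': [-179.7784, -0.1542, -82.6634], 'force': [0.8981, -10.774, 11.5085], 'moment': [-3.5845, 0.1929, 0.0369], 'opening': 0.054, 'joint_pos': [11.2256, 24.4925, -20.0831, 0.238, -45.2141, -4.0561]}
```

View pics/w30.png

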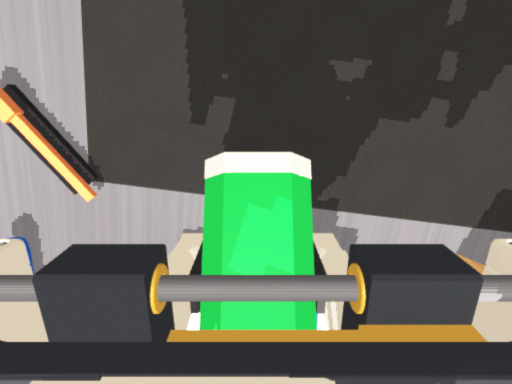

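```bash
python3 -m handwheel '[[[0.001,0,0.002,0,1],[0.003,0,0.001,0,1],[0.004,0,0.0005,0,1],[0.004,0,0.0005,0,1],[0.004,0,0.0008,0,1],[0.004,0,0.001,0,1],[0,0,0,0,1]]]'; python3 -c "
from h import *
o=st();p=snap('wrist','w31.png');snap('scene','s30.png')"
```

```text
clock: 42.2
tool_pos: [0.6082, -0.0945, 0.0514]
orientation: [179.9, -0.0, -82.8]
force: [-0.8, -0.4, -1.1]
opening: 0.0537
{'clock': 42.2, 'tool_pos': [0.6082, -0.0945, 0.0514], 'orientation': [179.9435, -0.0001, -82.7602], 'force': [-0.8171, -0.3717, -1.1285], 'moment': [-0.0172, 0.0858, -0.036], 'opening': 0.0537, 'joint_pos': [9.3202, 25.4967, -19.7675, -0.0027, -44.7922, -2.0785]}
```

View pics/w31.png

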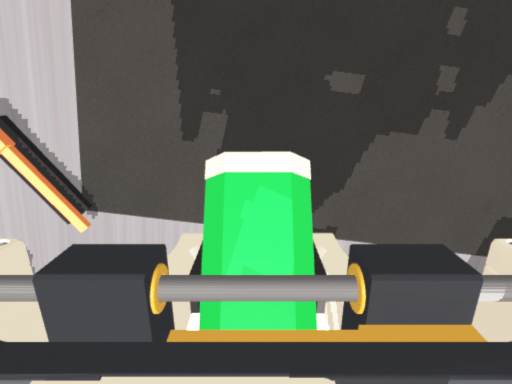

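```bash
cat > tilt.py <<'E'
import numpy as np
def rows(phi,d=.051,up=.022,dn=.032,cam=(.084,-.141)):
    f=np.radians(phi); out=[]
    for n in(up,-dn):
        X=np.array([d*np.cos(f)+n*np.sin(f)-cam[0], -.002+d*np.sin(f)-n*np.cos(f)-cam[1]])
        yc=-.951*X[0]-.308*X[1]; zc=-.308*X[0]+.951*X[1]; out+= [194.3+295*yc/zc, 295*.032/zc]
    return np.round(out,1)
if __name__=='__main__':
    for a in range(0,95,5): print(a,rows(a))
E
python3 tilt.py
```

```text
0 [183.   77.7 158.   54.6]
5 [176.2  75.4 161.5  53.1]
10 [170.6  73.  165.5  51.7]
15 [166.2  70.7 169.9  50.4]
20 [162.9  68.5 174.7  49.2]
25 [160.7  66.2 179.9  48.1]
30 [159.5  64.1 185.3  47.2]
35 [159.1  62.1 191.   46.4]
40 [159.6  60.2 196.9  45.6]
45 [160.8  58.4 203.   45. ]
50 [162.7  56.7 209.4  44.5]
55 [165.2  55.1 215.9  44. ]
60 [168.3  53.7 222.5  43.7]
65 [171.8  52.3 229.3  43.5]
70 [175.7  51.1 236.2  43.3]
75 [180.1  50.  243.2  43.3]
80 [184.7  49.  250.4  43.3]
85 [189.7  48.1 257.6  43.4]
90 [195.   47.3 264.9  43.6]
```

```bash
python3 - <<'E'
import cv2,numpy as np
a=[cv2.imread(f'pics/w{k}.png')[140:270,190:325] for k in(26,29,30,31)]
a=[cv2.resize(x,None,fx=2.9,fy=2.2,interpolation=cv2.INTER_CUBIC) for x in a]
cv2.imwrite('pics/m31.png',np.vstack([np.hstack(a[:2]),np.hstack(a[2:])]))
x=cv2.imread('pics/s30.png')[110:230,150:270];cv2.imwrite('pics/s30z.png',cv2.resize(x,None,fx=5,fy=5,interpolation=cv2.INTER_CUBIC))
E
```

```text
(no output)
```

View pics/m31.png

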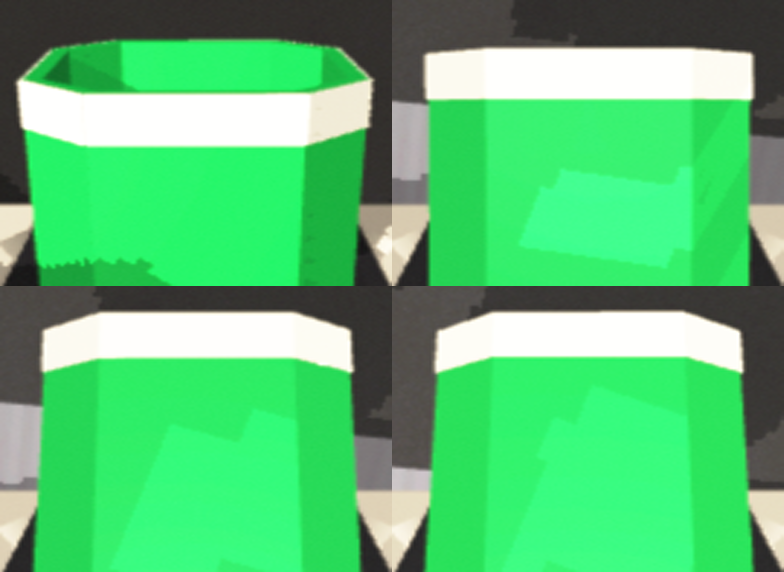

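View pics/s30z.png

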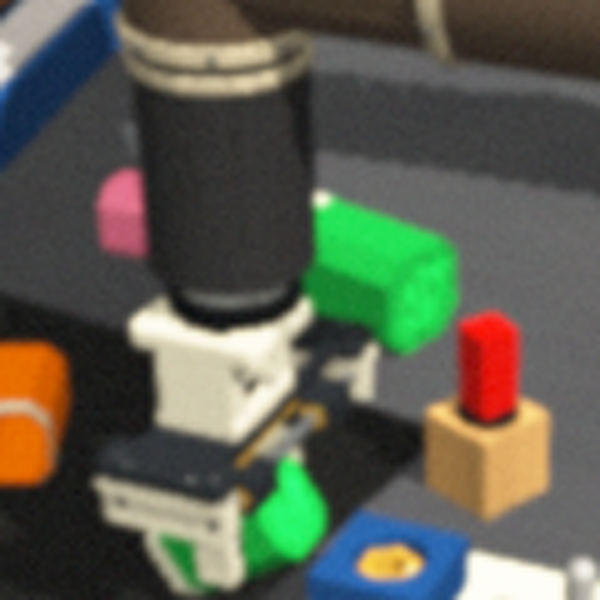

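```bash
python3 -m handwheel '[[[0,0,-0.015,0,1],[0,0,-0.018,0,1],[0,0,0,0,1],[-0.013,0,0,0,1],[-0.013,0,0,0,1],[0,0,0,0,1],[0,0,0,0,1]]]'; python3 -c "
from h import *
o=st()
e=np.array([.6015,-.0407]);d=np.array(o['tool_pos'][:2])-e;print('x from edge',d@[.129,-.992],'lat',d@[.992,.129])"; python3 -m handwheel '[[[0,0,0.004,0,1],[0,0,0.004,0,1],[0,0,0,0,1]]]'; python3 -m handwheel '[[[0,0,0.003,0,1],[0,0,0.003,0,1],[0,0,0,0,1]]]';python3 -c "
from h import *
snap('wrist','w32.png')"
```

```text
clock: 42.88
tool_pos: [0.6047, -0.0668, 0.0844]
orientation: [179.9, 0.0, -82.6]
force: [-1.1, -0.3, -1.4]
opening: 0.0538
{'clock': 42.8833, 'tool_pos': [0.6047, -0.0668, 0.0844], 'orientation': [179.936, 0.0038, -82.6314], 'force': [-1.1007, -0.3215, -1.3864], 'moment': [-0.018, 0.1179, -0.0103], 'opening': 0.0538, 'joint_pos': [12.069, 22.657, -19.0525, -0.0121, -48.354, -4.6923]}
x from edge 0.026284095574963754 lat -0.00015326055533488144
clock: 43.13
tool_pos: [0.6045, -0.0682, 0.0756]
orientation: [179.9, 0.0, -82.7]
force: [-0.5, -0.2, -1.8]
opening: 0.0539
clock: 43.38
tool_pos: [0.6049, -0.0683, 0.0702]
orientation: [179.9, 0.0, -82.8]
force: [0.4, -0.2, -1.4]
opening: 0.0536
```

View pics/w32.png

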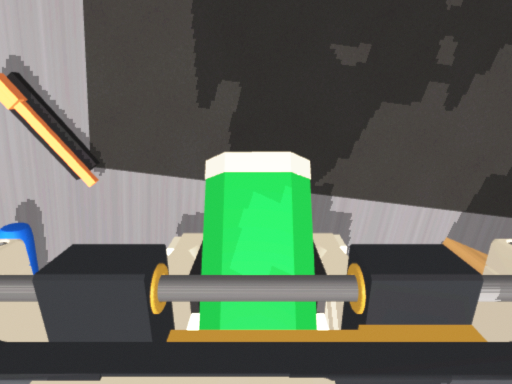

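```bash
python3 -m handwheel '[[[0,0,0.003,0,1],[0,0,0,0,1]]]'|sed -n 2,4p; python3 -m handwheel '[[[0,0,0.003,0,1],[0,0,0,0,1]]]'|sed -n 2,4p; python3 -m handwheel '[[[0,0,0.003,0,1],[0,0,0,0,1]]]'|sed -n 2,4p; python3 -c "
from h import *
snap('wrist','w33.png')"
```

```text
tool_pos: [0.6051, -0.0681, 0.0676]
orientation: [180.0, 0.0, -82.7]
force: [0.3, 0.6, -0.7]
tool_pos: [0.6052, -0.0681, 0.0647]
orientation: [180.0, 0.0, -82.7]
force: [-0.2, -0.1, -0.8]
tool_pos: [0.6057, -0.0685, 0.0631]
orientation: [-180.0, -0.1, -82.7]
force: [-2.4, -2.8, 6.7]
```

View pics/w33.png

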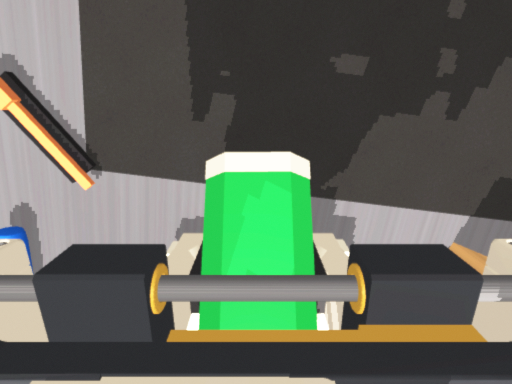

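```bash
python3 - <<'E'
from tilt import rows
for up in(.022,.027,.03):
  for d in(.051,.055,.06):
    print(up,d,[(a,)+tuple(rows(a,d,up,.054-up)[:2]) for a in(0,20,30,40,50)])
E
python3 - <<'E'
import cv2,numpy as np
x=cv2.imread('pics/w33.png')[140:200,190:325];cv2.imwrite('pics/w33z.png',cv2.resize(x,None,fx=5,fy=5,interpolation=cv2.INTER_CUBIC))
E
```

```text
0.022 0.051 [(0, np.float64(183.0), np.float64(77.7)), (20, np.float64(162.9), np.float64(68.5)), (30, np.float64(159.5), np.float64(64.1)), (40, np.float64(159.6), np.float64(60.2)), (50, np.float64(162.7), np.float64(56.7))]
0.022 0.055 [(0, np.float64(173.5), np.float64(78.5)), (20, np.float64(154.4), np.float64(68.4)), (30, np.float64(151.9), np.float64(63.8)), (40, np.float64(153.0), np.float64(59.6)), (50, np.float64(157.2), np.float64(56.0))]
0.022 0.06 [(0, np.float64(161.5), np.float64(79.6)), (20, np.float64(143.8), np.float64(68.3)), (30, np.float64(142.5), np.float64(63.3)), (40, np.float64(145.0), np.float64(58.9)), (50, np.float64(150.5), np.float64(55.1))]
0.027 0.051 [(0, np.float64(186.4), np.float64(80.9)), (20, np.float64(161.4), np.float64(71.0)), (30, np.float64(156.1), np.float64(66.3)), (40, np.float64(154.9), np.float64(62.0)), (50, np.float64(157.1), np.float64(58.2))]
0.027 0.055 [(0, np.float64(176.6), np.float64(81.8)), (20, np.float64(152.5), np.float64(70.9)), (30, np.float64(148.3), np.float64(65.9)), (40, np.float64(148.2), np.float64(61.4)), (50, np.f
[... 236 characters left out ...]
.7), np.float64(56.5))]
0.03 0.051 [(0, np.float64(188.6), np.float64(82.9)), (20, np.float64(160.4), np.float64(72.7)), (30, np.float64(154.0), np.float64(67.7)), (40, np.float64(152.0), np.float64(63.2)), (50, np.float64(153.6), np.float64(59.1))]
0.03 0.055 [(0, np.float64(178.6), np.float64(83.8)), (20, np.float64(151.3), np.float64(72.6)), (30, np.float64(146.0), np.float64(67.3)), (40, np.float64(145.1), np.float64(62.6)), (50, np.float64(147.9), np.float64(58.3))]
0.03 0.06 [(0, np.float64(165.7), np.float64(85.0)), (20, np.float64(140.1), np.float64(72.5)), (30, np.float64(136.1), np.float64(66.8)), (40, np.float64(136.8), np.float64(61.8)), (50, np.float64(141.1), np.float64(57.4))]
```

View pics/w33z.png

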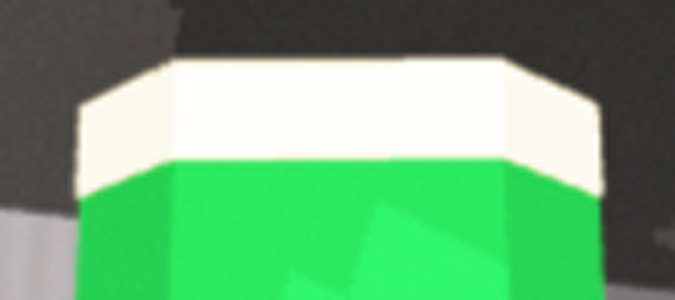

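```bash
python3 -m handwheel '[[[-0.0005,0,0.003,0,1],[-0.0005,0,0.003,0,1],[0,0,0.003,0,1],[0,0,0,0,1]]]'|sed -n 2,4p; python3 -c "
from h import *
snap('wrist','w34.png')"; python3 -m handwheel '[[[0,0,0.002,0,1],[0,0,0.002,0,1],[0,0,0,0,1]]]'|sed -n 2,4p; python3 - <<'E'
from h import *
snap('wrist','w35.png')
a=[cv2.resize(cv2.imread(f'pics/w{k}.png')[140:270,190:325],None,fx=2.9,fy=2.2,interpolation=cv2.INTER_CUBIC) for k in(34,35)]
cv2.imwrite('pics/m35.png',np.hstack(a))
E
```

```text
tool_pos: [0.6058, -0.069, 0.0554]
orientation: [-179.9, -0.1, -82.7]
force: [-3.6, -10.4, 15.3]
tool_pos: [0.6058, -0.0691, 0.0515]
orientation: [-179.9, -0.1, -82.7]
force: [-4.1, -8.6, 16.1]
```

View pics/m35.png

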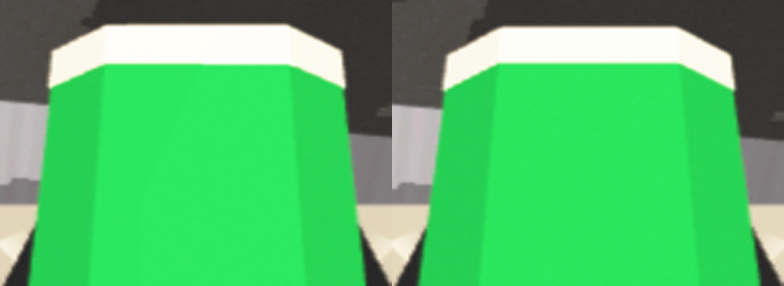

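```bash
python3 -m handwheel '[[[0,0,0.002,0,1],[0,0,0.001,0,1],[0,0,0,0,1]]]'|sed -n 2,4p; python3 - <<'E'
from h import *
snap('wrist','w36.png')
a=[cv2.resize(cv2.imread(f'pics/w{k}.png')[140:270,190:325],None,fx=2.9,fy=2.2,interpolation=cv2.INTER_CUBIC) for k in(35,36)]
cv2.imwrite('pics/m36.png',np.hstack(a))
E
```

```text
tool_pos: [0.606, -0.0691, 0.0497]
orientation: [-179.9, -0.2, -82.7]
force: [-7.8, -9.4, 26.3]
```

View pics/m36.png

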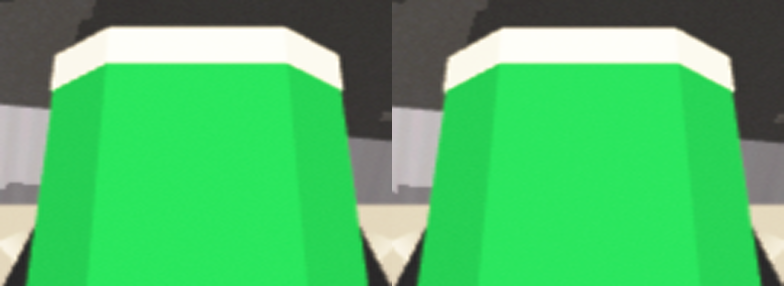

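```bash
python3 -m handwheel '[[[0.003,0,0,0,1],[0.003,0,-0.0003,0,1],[0.003,0,-0.0003,0,1],[0,0,0,0,1]]]'|sed -n 2,4p; python3 - <<'E'
from h import *
snap('wrist','w37.png')
a=[cv2.resize(cv2.imread(f'pics/w{k}.png')[140:270,190:325],None,fx=2.9,fy=2.2,interpolation=cv2.INTER_CUBIC) for k in(36,37)]
cv2.imwrite('pics/m37.png',np.hstack(a))
E
```

```text
tool_pos: [0.6068, -0.075, 0.0493]
orientation: [-179.9, 0.1, -82.7]
force: [-7.3, 9.6, 20.4]
```

View pics/m37.png

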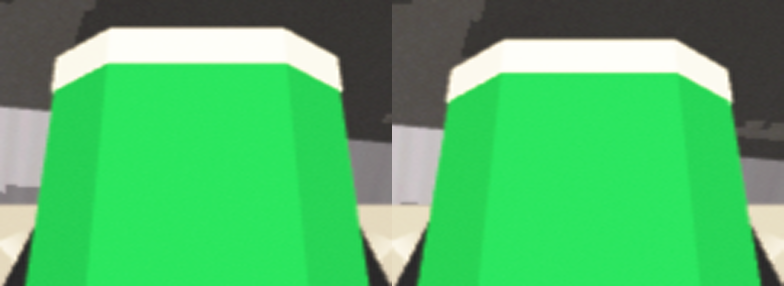

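```bash
python3 -m handwheel '[[[0.003,0,-0.0003,0,1],[0.003,0,-0.0003,0,1],[0.003,0,0,0,1],[0.003,0,0,0,1],[0,0,0,0,1]]]'|sed -n 2,4p; python3 - <<'E'
from h import *
snap('wrist','w38.png')
a=[cv2.resize(cv2.imread(f'pics/w{k}.png')[140:270,190:325],None,fx=2.9,fy=2.2,interpolation=cv2.INTER_CUBIC) for k in(37,38)]
cv2.imwrite('pics/m38.png',np.hstack(a))
E
```

```text
tool_pos: [0.61, -0.0874, 0.0494]
orientation: [-179.7, -0.0, -82.7]
force: [0.0, 2.7, 10.1]
```

View pics/m38.png

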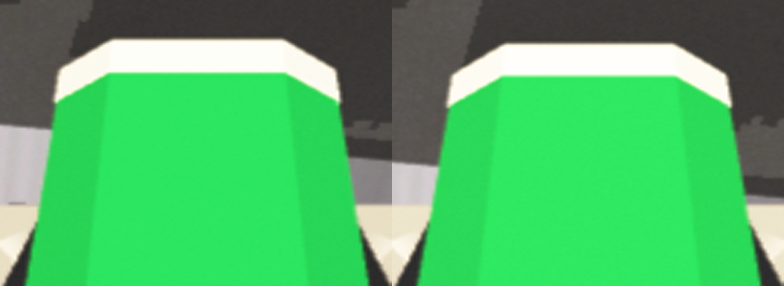

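```bash
python3 -m handwheel '[[[0.002,0,0.001,0,1],[0.003,0,0.001,0,1],[0.003,0,0.0005,0,1],[0.003,0,0,0,1],[0.003,0,0,0,1],[0,0,0,0,1]]]'|sed -n 2,4p; python3 - <<'E'
from h import *
snap('wrist','w39.png')
a=[cv2.resize(cv2.imread(f'pics/w{k}.png')[140:270,190:325],None,fx=2.9,fy=2.2,interpolation=cv2.INTER_CUBIC) for k in(38,39)]
cv2.imwrite('pics/m39.png',np.hstack(a))
E
```

```text
tool_pos: [0.6118, -0.1009, 0.0472]
orientation: [-179.7, 0.0, -82.7]
force: [-1.4, 5.8, 12.6]
```

View pics/m39.png

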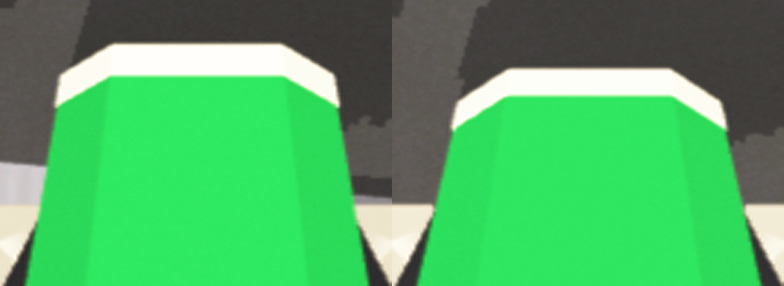

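```bash
python3 -m handwheel '[[[0.002,0,0.001,0,1],[0.003,0,0.001,0,1],[0.003,0,0.001,0,1],[0.003,0,0.0005,0,1],[0.003,0,0.0005,0,1],[0,0,0,0,1]]]'|sed -n 2,4p; python3 - <<'E'
from h import *
snap('wrist','w40.png')
a=[cv2.resize(cv2.imread(f'pics/w{k}.png')[140:270,190:325],None,fx=2.9,fy=2.2,interpolation=cv2.INTER_CUBIC) for k in(39,40)]
cv2.imwrite('pics/m40.png',np.hstack(a))
E
```

```text
tool_pos: [0.6136, -0.1148, 0.0428]
orientation: [-179.7, 0.0, -82.7]
force: [-1.3, 5.9, 10.8]
```

View pics/m40.png

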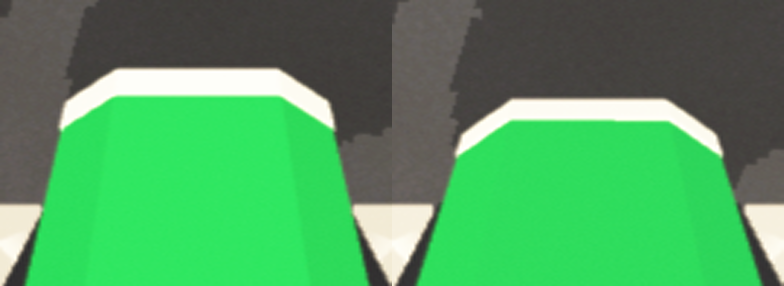

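```bash
python3 -m handwheel '[[[0.002,0,0.001,0,1],[0.002,0,0.001,0,1],[0.002,0,0.001,0,1],[0.002,0,0.0005,0,1],[0.002,0,0.0005,0,1],[0,0,0,0,1]]]'|sed -n 2,4p; python3 - <<'E'
from h import *
snap('wrist','w41.png')
a=[cv2.resize(cv2.imread(f'pics/w{k}.png')[140:270,190:325],None,fx=2.9,fy=2.2,interpolation=cv2.INTER_CUBIC) for k in(40,41)]
cv2.imwrite('pics/m41.png',np.hstack(a))
E
```

```text
tool_pos: [0.6148, -0.1246, 0.0386]
orientation: [-179.7, 0.0, -82.7]
force: [-0.3, 6.0, 8.8]
```

View pics/m41.png

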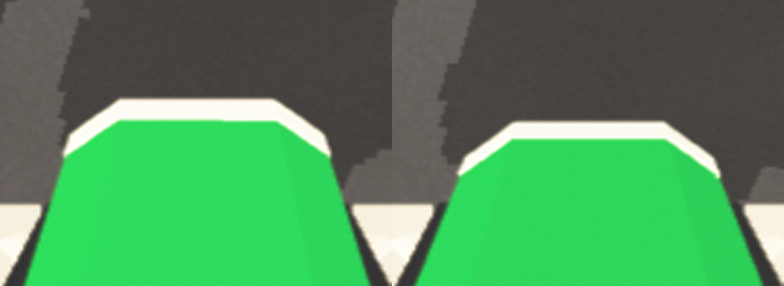

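```bash
python3 -m handwheel '[[[0.002,0,0.001,0,1],[0.002,0,0.001,0,1],[0.002,0,0.001,0,1],[0.002,0,0.0005,0,1],[0,0,0,0,1]]]'|sed -n 2,4p; python3 - <<'E'
from h import *
snap('wrist','w42.png');snap('scene','s42.png')
a=[cv2.resize(cv2.imread(f'pics/w{k}.png')[140:270,190:325],None,fx=2.9,fy=2.2,interpolation=cv2.INTER_CUBIC) for k in(41,42)]
cv2.imwrite('pics/m42.png',np.hstack(a))
x=cv2.imread('pics/s42.png')[110:230,130:270];cv2.imwrite('pics/s42z.png',cv2.resize(x,None,fx=5,fy=5,interpolation=cv2.INTER_CUBIC))
E
```

```text
tool_pos: [0.6161, -0.1323, 0.0361]
orientation: [-179.7, 0.0, -82.7]
force: [-2.3, 8.1, 15.8]
```

View pics/m42.png

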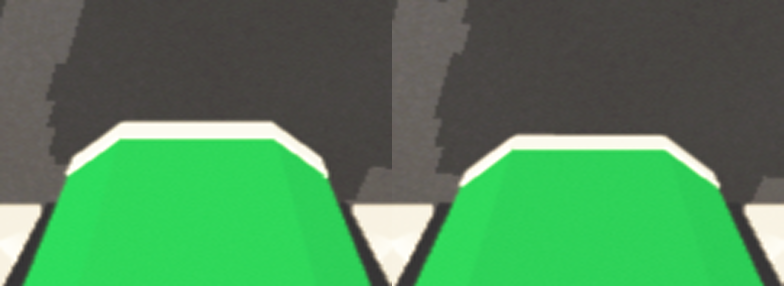

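View pics/s42z.png

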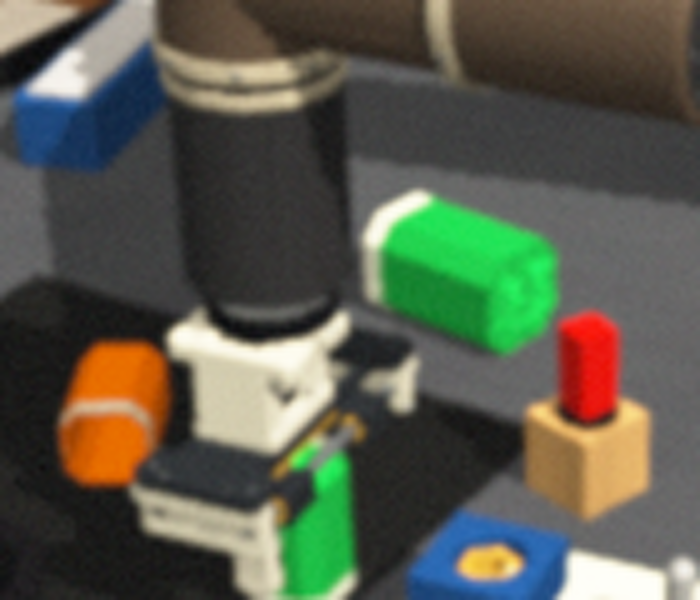

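```bash
python3 -m handwheel '[[[0,0,-0.001,0,0.9],[0,0,0,0,0.5],[0,0,0,0,0.3],[0,0,0,0,0.3],[0,0,0,0,0.3],[0,0,0,0,0.2],[0,0,-0.012,0,0.2],[0,0,-0.012,0,0.2],[0,0,0,0,0.2],[0,0,0,0,0.2]]]'; python3 - <<'E'
from h import *
o=st();snap('wrist','w43.png');snap('scene','s43.png')
x=cv2.imread('pics/s43.png')[110:230,130:270];cv2.imwrite('pics/s43z.png',cv2.resize(x,None,fx=5,fy=5,interpolation=cv2.INTER_CUBIC))
E
```

```text
clock: 48.82
tool_pos: [0.6146, -0.1335, 0.06]
orientation: [-179.8, -0.0, -82.7]
force: [0.1, 0.5, -0.4]
opening: 0.0704
{'clock': 48.8167, 'tool_pos': [0.6146, -0.1335, 0.06], 'orientation': [-179.8386, -0.0134, -82.7279], 'force': [0.1291, 0.4724, -0.444], 'moment': [0.0101, 0.0919, -0.0148], 'opening': 0.0704, 'joint_pos': [5.502, 25.8078, -17.7403, 0.0116, -46.2902, 1.7622]}
```

View pics/w43.png

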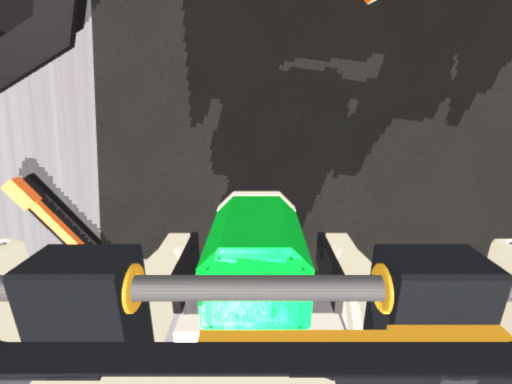

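View pics/s43z.png

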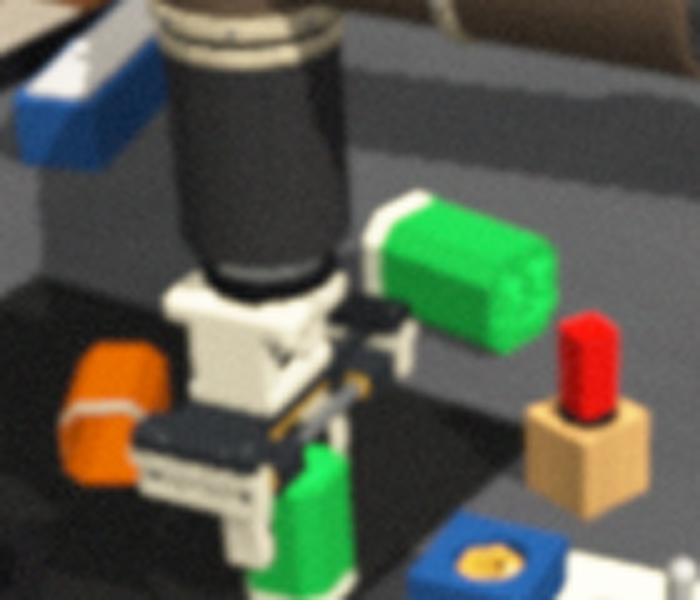

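```bash
python3 - <<'E'
from h import *
o=telemetry.get_obs();p=snap('wrist');T=c2w(p,o)
t=np.array(o['tool_pos'][:2]);a=np.radians(o['orientation'][2]);u=np.array([np.cos(a),np.sin(a)])
cv2.imwrite('pics/w43z.png',cv2.resize(cv2.cvtColor(p['color'],cv2.COLOR_RGB2BGR)[180:350,180:335],None,fx=4,fy=3.4))
for r in(258,262,266,270,274,325,330): print(r,((ray(p,(257,r),.084,T)[:2]-t)@u).round(4))
for r in(192,196): print(r,((ray(p,(257,r),.0,T)[:2]-t)@u).round(4))
E
```

```text
258 0.0169
262 0.0149
266 0.0129
270 0.0108
274 0.0088
325 -0.0195
330 -0.0225
192 0.0211
196 0.0181
```

View pics/w43z.png

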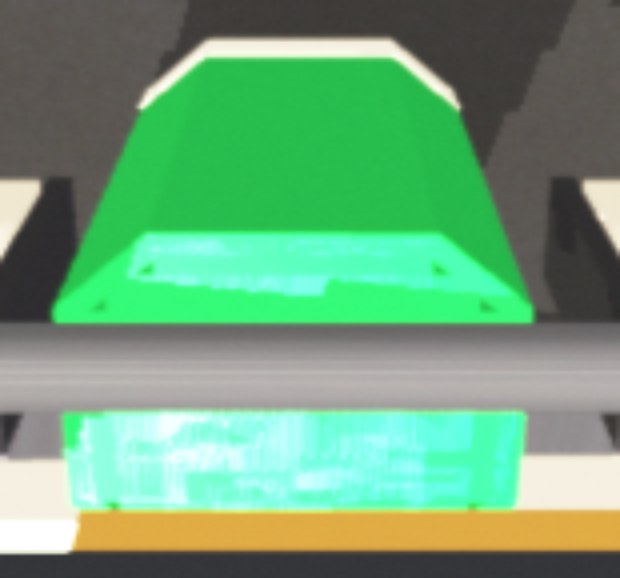

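```bash
python3 -m handwheel '[[[-0.0055,0,0.005,0,0.2],[0,0,0,0,0.2],[0,0,0,0,1],[0,0,0,0,1],[0,0,0,0,1],[0,0,0,0,1],[0,0,0,0,1],[0,0,0,0,1]]]'; python3 -m handwheel '[[[0,0,-0.03,0,1],[0,0,-0.03,0,1],[0,0,-0.03,0,1],[0,0,-0.02,0,1],[0,0,0,0,1],[0,0,0,0,1]]]'; python3 - <<'E'
from h import *
o=st()
go(.5645,.2165,.165,-82.6)
E
```

```text
clock: 49.63
tool_pos: [0.6128, -0.1281, 0.0532]
orientation: [180.0, 0.0, -82.7]
force: [0.4, 0.1, -1.9]
opening: 0.0539
clock: 50.13
tool_pos: [0.6135, -0.128, 0.1646]
orientation: [-179.8, 0.0, -82.7]
force: [0.3, 0.2, -1.5]
opening: 0.0535
{'clock': 50.1333, 'tool_pos': [0.6135, -0.128, 0.1646], 'orientation': [-179.8382, 0.0061, -82.739], 'force': [0.3442, 0.1985, -1.4932], 'moment': [0.0212, 0.1734, 0.0218], 'opening': 0.0535, 'joint_pos': [6.0295, 19.3568, -11.9232, -0.0112, -58.5584, 1.2374]}
turn -0.0024 rad (-0.1 deg, min rows 0.0) | after it tx -0.3479 ty 0.0042 tz -0.0004 (min rows 8.3)
```

```bash
python3 -c "
from h import *
go(.567,.217,.175,-82.6)"; python3 -m handwheel '[[[-0.035,0,-0.005,0,1],[-0.035,0,-0.005,0,1],[-0.035,0,0,0,1],[-0.035,0,0,0,1],[-0.035,0,0,0,1],[-0.035,0,0,0,1],[0,0,0,0,1],[0,0,0,0,1]]]'; python3 - <<'E'
from h import *
o=st();p=snap('wrist','w44.png');T=c2w(p,o)
print([(np.round(d['xy'],1).tolist(),round(d['conf'],2),ray(p,d['xy'],.02,T).round(4).tolist()) for d in place_of('post0',p)[:4]])
p=snap('top','t44.png')
print([(np.round(d['xy'],1).tolist(),round(d['conf'],2),ray(p,d['xy'],.02).round(4).tolist()) for d in place_of('post0',p)[:4]])
E
```

```text
turn -0.0024 rad (-0.1 deg, min rows 0.0) | after it tx -0.3481 ty 0.0016 tz -0.0104 (min rows 8.4)
clock: 50.8
tool_pos: [0.5853, 0.0819, 0.1717]
orientation: [179.9, -0.0, -82.6]
force: [-0.5, 0.3, -1.5]
opening: 0.0541
{'clock': 50.8, 'tool_pos': [0.5853, 0.0819, 0.1717], 'orientation': [179.8577, -0.0253, -82.5607], 'force': [-0.4837, 0.2852, -1.5423], 'moment': [-0.0725, 0.1142, 0.0081], 'opening': 0.0541, 'joint_pos': [26.8845, 16.0133, -15.7763, -0.0277, -58.3529, -19.4307]}
[([486.4, 86.8], 0.32, [0.3846, -0.0399, 0.02])]
[([184.2, 185.7], 0.91, [0.5631, 0.2212, 0.02]), ([218.1, 181.0], 0.63, [0.5785, 0.1162, 0.02])]
```

View pics/w44.png

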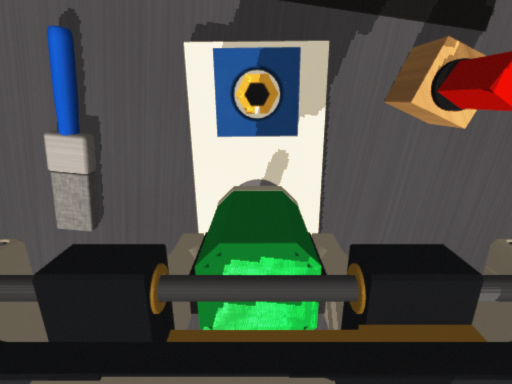

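```bash
python3 -c "
from h import *
go(.5675,.217,.172,-82.6)"; python3 -m handwheel '[[[-0.034,0.0005,0,0,1],[-0.034,0.0005,0,0,1],[-0.034,0.0005,0,0,1],[-0.034,0,0,0,1],[0,0,0,0,1],[0,0,0,0,1]]]'; python3 - <<'E'
from h import *
o=st();p=snap('wrist','w45.png');T=c2w(p,o)
print([(np.round(d['xy'],1).tolist(),round(d['conf'],2),ray(p,d['xy'],.02,T).round(4).tolist()) for d in place_of('post0',p)[:4]])
print([(np.round(d['xy'],1).tolist(),round(d['conf'],2),ray(p,d['xy'],.048,T).round(4).tolist()) for d in place_of('socket',p)[:4]])
go(.5675,.217,.172,-82.6)
E
```

```text
turn -0.0034 rad (-0.2 deg, min rows 0.0) | after it tx -0.1390 ty 0.0007 tz 0.0005 (min rows 3.3)
clock: 51.5
tool_pos: [0.5676, 0.2155, 0.1728]
orientation: [180.0, -0.0, -82.7]
force: [-0.1, -0.5, -2.6]
opening: 0.0541
{'clock': 51.5, 'tool_pos': [0.5676, 0.2155, 0.1728], 'orientation': [179.9702, -0.0115, -82.676], 'force': [-0.1405, -0.5228, -2.6178], 'moment': [-0.038, 0.1229, 0.0581], 'opening': 0.0541, 'joint_pos': [39.2008, 17.3255, -13.7401, -0.0069, -58.9658, -31.8733]}
[([259.8, 187.0], 0.95, [0.5643, 0.2182, 0.02]), ([257.1, 71.0], 0.69, [0.5813, 0.1079, 0.02])]
[]
turn -0.0038 rad (-0.2 deg, min rows 0.0) | after it tx -0.0034 ty -0.0002 tz 0.0010 (min rows 0.1)
```

View pics/w45.png

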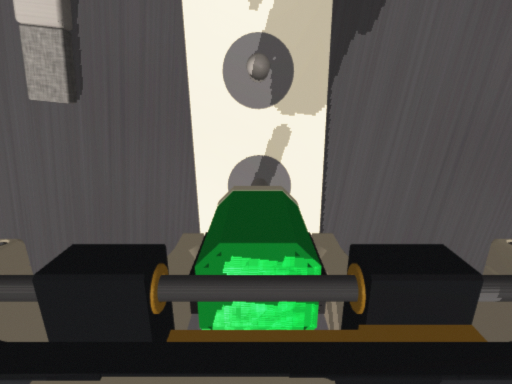

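```bash
python3 -m handwheel '[[[-0.002,0,0.015,0,1],[0,0,0.015,0,1],[0,0,0.01,0,1],[0,0,0.01,0,1],[0,0,0,0,1]]]'|sed -n 2,4p;  python3 -m handwheel '[[[0,0,0.012,0,1],[0,0,0.012,0,1],[0,0,0.01,0,1],[0,0,0.008,0,1],[0,0,0,0,1]]]'|sed -n 2,4p; python3 -m handwheel '[[[0,0,0.003,0,1],[0,0,0.003,0,1],[0,0,0,0,1]]]'|sed -n 2,4p
```

```text
tool_pos: [0.5666, 0.2155, 0.1211]
orientation: [179.8, -0.1, -82.8]
force: [-0.2, -0.5, -2.0]
tool_pos: [0.5667, 0.2163, 0.0797]
orientation: [179.9, -0.1, -82.8]
force: [0.6, -0.2, -1.6]
tool_pos: [0.5674, 0.217, 0.0752]
orientation: [-180.0, 0.0, -82.7]
force: [0.3, -0.6, -1.2]
```

```bash
python3 -m handwheel '[[[0,0,0.002,0,1],[0,0,0.002,0,1],[0,0,0,0,1]]]'|sed -n 2,4p; python3 -m handwheel '[[[0,0,0,0,0.5],[0,0,0,0,0.3],[0,0,0,0,0.2],[0,0,0,0,0.2],[0,0,0,0,0.2],[0,0,0,0,0.2],[0,0,-0.03,0,0.2],[0,0,-0.04,0,0.1],[0,0,-0.04,0,0],[0,0,-0.04,0,0],[0,0,0,0,0],[0,0,0,0,0]]]'; python3 - <<'E'
from h import *
o=st();p=snap('wrist','w46.png');snap('scene','s46.png')
E
```

```text
tool_pos: [0.5679, 0.2173, 0.073]
orientation: [-179.9, 0.0, -82.7]
force: [-2.9, -1.0, 10.2]
clock: 53.98
tool_pos: [0.5686, 0.2178, 0.2245]
orientation: [-179.7, 0.2, -82.7]
force: [-1.3, -0.1, -1.4]
opening: 0.0875
{'clock': 53.9833, 'tool_pos': [0.5686, 0.2178, 0.2245], 'orientation': [-179.7014, 0.1652, -82.7208], 'force': [-1.2695, -0.1474, -1.3844], 'moment': [0.0094, 0.1914, 0.0383], 'opening': 0.0875, 'joint_pos': [39.3292, 14.922, -9.9048, 0.0203, -64.8325, -32.059]}
```

View pics/w46.png

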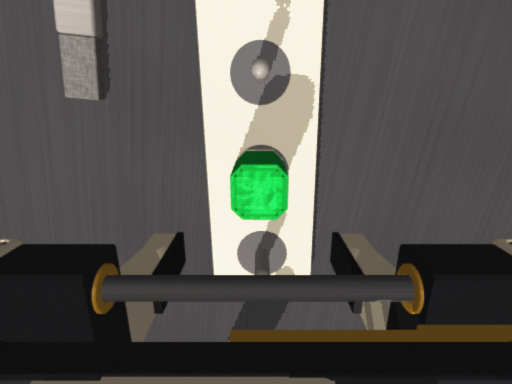

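View pics/s46.png

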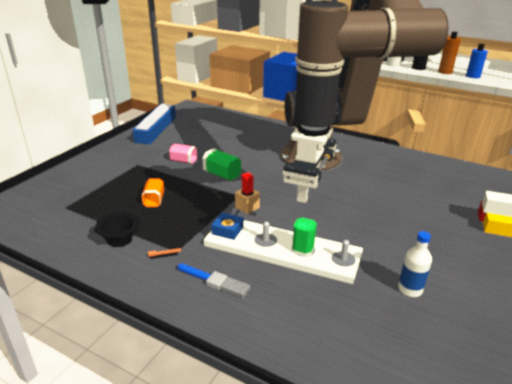

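```bash
python3 -c "
from h import *
go(.541,-.325,.24)"; python3 -m handwheel '[[[0.0389,0.0027,-0.001,0,0],[0.0389,0.0027,-0.001,0,0],[0.0389,0.0027,-0.001,0,0],[0.0389,0.0027,-0.001,0,0],[0.0389,0.0027,-0.001,0,0],[0.0389,0.0027,-0.001,0,0],[0.0389,0.0027,-0.001,0,0],[0.0389,0.0027,-0.001,0,0],[0.0389,0.0027,-0.001,0,0],[0.0389,0.0027,-0.001,0,0],[0.0389,0.0027,-0.001,0,0],[0.0389,0.0027,-0.001,0,0],[0.0389,0.0027,-0.001,0,0],[0.0389,0.0027,-0.001,0,0]]]'; python3 -m handwheel '[[[0,0,0,-0.117,0],[0,0,0,-0.117,0],[0,0,0,-0.117,0],[0,0,0,-0.117,0],[0,0,0,-0.117,0],[0,0,0,-0.117,0],[0,0,0,-0.117,0],[0,0,0,-0.117,0],[0,0,0,-0.117,0],[0,0,0,-0.117,0],[0,0,0,-0.117,0],[0,0,0,-0.117,0],[0,0,0,-0.117,0],[0,0,0,-0.117,0],[0,0,0,-0.117,0],[0,0,0,-0.117,0],[0,0,0,-0.117,0],[0,0,0,0,0],[0,0,0,0,0]]]'; python3 - <<'E'
from bk import *
o=st();p=snap('wrist');T=c2w(p,o)
beaker(p,T,'beaker1_mid',np.array([.55,-.319]),'f3.png')
E
```

```text
turn 0.0000 rad (0.0 deg, min rows 0.0) | after it tx 0.5342 ty 0.0942 tz -0.0191 (min rows 13.0)
clock: 55.25
tool_pos: [0.598, -0.3298, 0.2332]
orientation: [179.8, 0.1, -82.7]
force: [1.1, 0.1, 0.3]
opening: 0.0877
clock: 56.83
tool_pos: [0.5983, -0.3279, 0.2336]
orientation: [-179.9, 0.1, 31.0]
force: [0.6, -0.4, -0.6]
opening: 0.0876
{'clock': 56.8333, 'tool_pos': [0.5983, -0.3279, 0.2336], 'orientation': [-179.889, 0.1027, 31.0174], 'force': [0.56, -0.365, -0.6348], 'moment': [-0.138, 0.0742, -0.0346], 'opening': 0.0876, 'joint_pos': [-12.402, 21.6434, 1.0164, -0.0107, -69.5238, 133.423]}
beaker1_mid xy [ 0.5487 -0.3195] axis 210.9 iou 0.969 conf 0.56
```

View pics/f3.png

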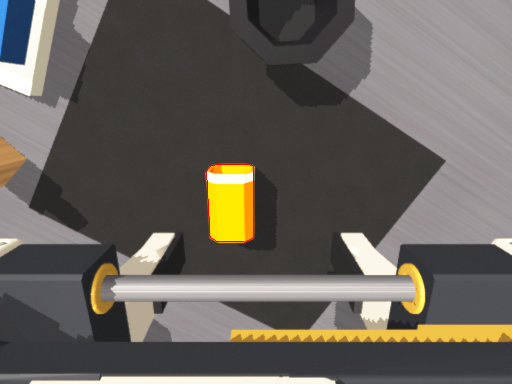

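```bash
python3 -c "
from h import *
go(.5438,-.3225,.1255,30.9)"
```

```text
turn 0.0021 rad (0.1 deg, min rows 0.0) | after it tx -0.0442 ty -0.0328 tz 0.1087 (min rows 2.9)
```

```bash
python3 -m handwheel '[[[-0.0148,-0.011,0.01,0,0],[-0.0148,-0.011,0.03,0,0],[-0.0148,-0.011,0.034,0,0],[0,0,0.034,0,0],[0,0,0,0,0],[0,0,0,0,0]]]';python3 -c "
from h import *
go(.5438,-.3225,.0255,30.9)
snap('wrist','w47.png')"
```

```text
clock: 57.43
tool_pos: [0.543, -0.3228, 0.1263]
orientation: [-179.9, 0.2, 31.1]
force: [1.6, -0.9, 1.4]
opening: 0.0876
turn 0.0042 rad (0.2 deg, min rows 0.0) | after it tx 0.0009 ty 0.0001 tz 0.1008 (min rows 2.4)
```

View pics/w47.png

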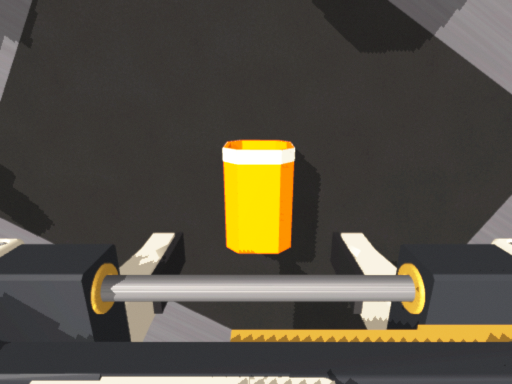

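```bash
python3 -m handwheel '[[[0,0,0.03,0,0],[0,0,0.03,0,0],[0,0,0.025,0,0],[0,0,0.0145,0,0],[0,0,0,0,0],[0,0,0,0,0],[0,0,0,0,1],[0,0,0,0,1],[0,0,0,0,1],[0,0,0,0,1],[0,0,0,0,1],[0,0,0,0,1],[0,0,0,0,1],[0,0,0,0,1]]]'; python3 -m handwheel '[[[0,0,-0.02,0,1],[0,0,-0.03,0,1],[0,0,-0.03,0,1],[0,0,-0.03,0,1],[0,0,-0.02,0,1],[0,0,0,0.117,1],[0,0,0,0.117,1],[0,0,0,0.117,1],[0,0,0,0.117,1],[0,0,0,0.117,1],[0,0,0,0.117,1],[0,0,0,0.117,1],[0,0,0,0.117,1],[0,0,0,0.117,1],[0,0,0,0.117,1],[0,0,0,0.117,1],[0,0,0,0.117,1]]]'; python3 -m handwheel '[[[0,0,0,0.117,1],[0,0,0,0.117,1],[0,0,0,0.117,1],[0,0,0,0.117,1],[0,0,0,0.117,1],[0,0,0,0,1],[0,0,0,0,1]]]'; python3 - <<'E'
from h import *
o=st()
snap('wrist','w48.png')
print(.6015+.027*.129,-.0407-.027*.992)
go(.605,-.0675,.16,-82.6)
E
```

```text
clock: 58.65
tool_pos: [0.5439, -0.3229, 0.0283]
orientation: [180.0, -0.0, 31.2]
force: [-0.6, 1.0, 5.2]
opening: 0.0537
clock: 60.07
tool_pos: [0.5434, -0.3227, 0.1572]
orientation: [180.0, 0.1, -49.6]
force: [-0.5, 1.1, -1.4]
opening: 0.0538
clock: 60.65
tool_pos: [0.5435, -0.3228, 0.1573]
orientation: [180.0, 0.0, -82.5]
force: [-0.2, 0.1, -1.1]
opening: 0.0537
{'clock': 60.65, 'tool_pos': [0.5435, -0.3228, 0.1573], 'orientation': [179.9612, 0.0243, -82.5267], 'force': [-0.225, 0.1477, -1.1489], 'moment': [0.0309, 0.1019, -0.0027], 'opening': 0.0537, 'joint_pos': [-13.0466, 20.3105, -11.5341, -0.0108, -58.2003, 20.5256]}
0.604983 -0.067484
turn 0.0019 rad (0.1 deg, min rows 0.0) | after it tx -0.2453 ty -0.0938 tz -0.0026 (min rows 6.3)
```

View pics/w48.png

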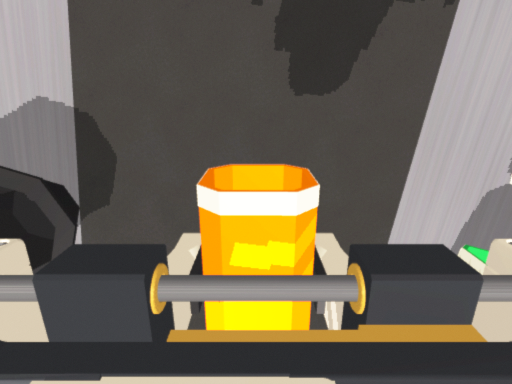

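```bash
python3 -m handwheel '[[[-0.0347,-0.0134,0,0,1],[-0.0347,-0.0134,0,0,1],[-0.0347,-0.0134,0,0,1],[-0.0347,-0.0134,0,0,1],[-0.0347,-0.0134,0,0,1],[-0.0347,-0.0134,0,0,1],[-0.0347,-0.0134,0,0,1],[0,0,0,0,1],[0,0,0,0,1]]]'; python3 - <<'E'
from h import *
o=st()
e=np.array([.6015,-.0407]);d=np.array(o['tool_pos'][:2])-e;print('x from edge',d@[.129,-.992],'lat',d@[.992,.129])
E
```

```text
clock: 61.45
tool_pos: [0.6064, -0.0679, 0.1576]
orientation: [180.0, 0.0, -82.4]
force: [0.1, 0.5, -1.1]
opening: 0.0537
{'clock': 61.45, 'tool_pos': [0.6064, -0.0679, 0.1576], 'orientation': [179.996, 0.0065, -82.3622], 'force': [0.1332, 0.4909, -1.124], 'moment': [-0.0435, 0.1487, 0.0047], 'opening': 0.0537, 'joint_pos': [11.9237, 18.3718, -14.414, -0.0081, -57.2178, -4.2815]}
x from edge 0.027645525358898478 lat 0.0013927058619886976
```

```bash
python3 -m handwheel '[[[0.001,0,0.02,0.003,1],[0,0,0.02,0,1],[0,0,0.02,0,1],[0,0,0.008,0,1],[0,0,0,0,1],[0,0,0.004,0,1],[0,0,0.004,0,1],[0,0,0,0,1]]]'|sed -n 2,4p; python3 -m handwheel '[[[0,0,0.004,0,1],[0,0,0.004,0,1],[0,0,0,0,1]]]'|sed -n 2,4p; python3 -m handwheel '[[[0,0,0.003,0,1],[0,0,0.003,0,1],[0,0,0,0,1]]]'|sed -n 2,4p; python3 - <<'E'
from h import *
snap('wrist','w49.png')
x=cv2.imread('pics/w49.png')[140:270,190:325];cv2.imwrite('pics/m49.png',cv2.resize(x,None,fx=2.9,fy=2.2,interpolation=cv2.INTER_CUBIC))
E
```

```text
tool_pos: [0.6069, -0.0713, 0.0824]
orientation: [-179.9, -0.0, -82.9]
force: [-1.0, 0.5, -1.1]
tool_pos: [0.6074, -0.073, 0.0766]
orientation: [-179.9, -0.2, -82.8]
force: [-1.4, -8.9, 11.2]
tool_pos: [0.6076, -0.0737, 0.0712]
orientation: [-179.8, -0.2, -82.8]
force: [-2.7, -13.2, 15.2]
```

View pics/m49.png

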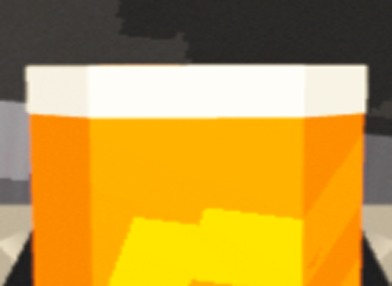

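```bash
python3 -m handwheel '[[[0,0,-0.006,0,1],[-0.006,0,0,0,1],[0,0,0,0,1]]]'|sed -n 2,4p; python3 -m handwheel '[[[0,0,0.004,0,1],[0,0,0.004,0,1],[0,0,0,0,1]]]'|sed -n 2,4p; python3 -m handwheel '[[[0,0,0.003,0,1],[0,0,0.003,0,1],[0,0,0,0,1]]]'|sed -n 2,4p; python3 - <<'E'
from h import *
snap('wrist','w50.png')
x=cv2.imread('pics/w50.png')[140:270,190:325];cv2.imwrite('pics/m50.png',cv2.resize(x,None,fx=2.9,fy=2.2,interpolation=cv2.INTER_CUBIC))
E
```

```text
tool_pos: [0.6057, -0.0642, 0.0744]
orientation: [-179.9, 0.0, -82.9]
force: [-1.1, 0.7, -0.7]
tool_pos: [0.6062, -0.0661, 0.0676]
orientation: [-179.9, -0.1, -82.8]
force: [-2.9, -8.6, 15.5]
tool_pos: [0.6064, -0.0669, 0.0621]
orientation: [-179.9, -0.2, -82.8]
force: [-2.9, -11.7, 16.7]
```

View pics/m50.png

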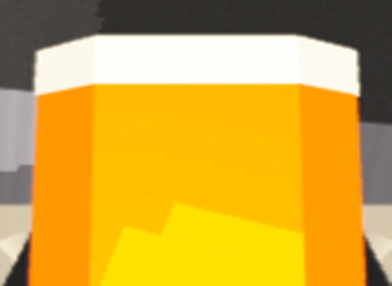

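```bash
python3 -m handwheel '[[[0,0,0.003,0,1],[0,0,0.003,0,1],[0,0,0,0,1]]]'|sed -n 2,4p; python3 -m handwheel '[[[0,0,0.003,0,1],[0,0,0.003,0,1],[0,0,0,0,1]]]'|sed -n 2,4p; python3 - <<'E'
from h import *
snap('wrist','w51.png')
x=cv2.imread('pics/w51.png')[140:270,190:325];cv2.imwrite('pics/m51.png',cv2.resize(x,None,fx=2.9,fy=2.2,interpolation=cv2.INTER_CUBIC))
E
```

```text
tool_pos: [0.6064, -0.0671, 0.0561]
orientation: [-179.9, -0.2, -82.8]
force: [-2.1, -13.6, 17.7]
tool_pos: [0.6063, -0.0669, 0.0497]
orientation: [-179.9, -0.2, -82.8]
force: [-2.4, -13.7, 16.0]
```

View pics/m51.png

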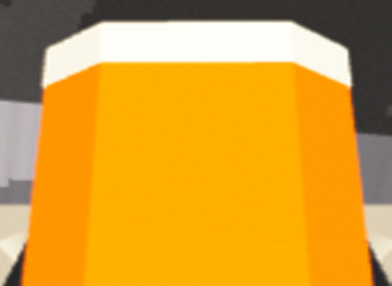

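```bash
python3 -m handwheel '[[[0,0,0.0025,0,1],[0,0,0.0025,0,1],[0,0,0,0,1]]]'|sed -n 2,4p; python3 - <<'E'
from h import *
snap('wrist','w52.png')
x=cv2.imread('pics/w52.png')[140:270,190:325];cv2.imwrite('pics/m52.png',cv2.resize(x,None,fx=2.9,fy=2.2,interpolation=cv2.INTER_CUBIC))
E
```

```text
tool_pos: [0.6063, -0.0666, 0.0445]
orientation: [-179.9, -0.1, -82.8]
force: [-1.8, -11.3, 14.3]
```

View pics/m52.png

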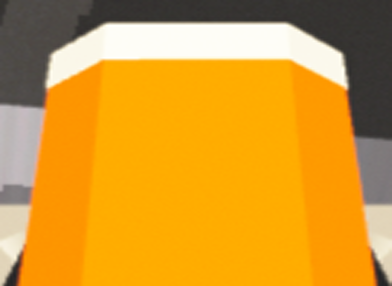

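```bash
python3 -m handwheel '[[[0,0,0.002,0,1],[0,0,0.002,0,1],[0,0,0,0,1]]]'|sed -n 2,4p; python3 - <<'E'
from h import *
snap('wrist','w53.png')
x=cv2.imread('pics/w53.png')[140:270,190:325];cv2.imwrite('pics/m53.png',cv2.resize(x,None,fx=2.9,fy=2.2,interpolation=cv2.INTER_CUBIC))
x=snap('scene')['color'][110:230,130:270,::-1];cv2.imwrite('pics/s53z.png',cv2.resize(x,None,fx=5,fy=5,interpolation=cv2.INTER_CUBIC))
E
```

```text
tool_pos: [0.6065, -0.0667, 0.0433]
orientation: [-179.9, -0.2, -82.8]
force: [-10.4, -9.3, 37.9]
```

View pics/m53.png

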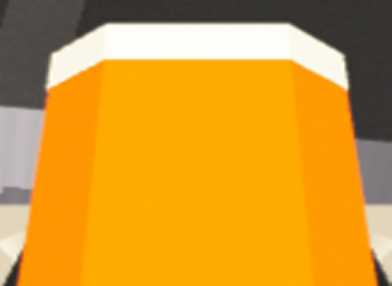

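View pics/s53z.png

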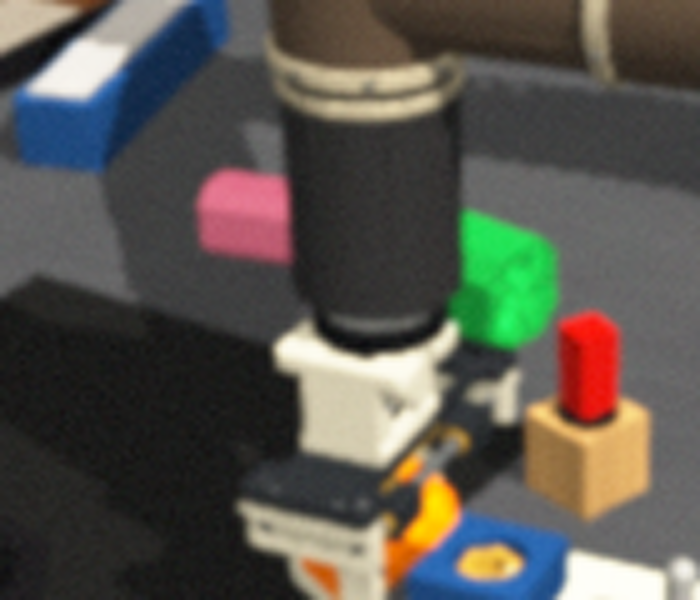

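```bash
python3 -m handwheel '[[[0.003,0,-0.001,0,1],[0.003,0,-0.0003,0,1],[0.003,0,-0.0003,0,1],[0.003,0,-0.0003,0,1],[0.003,0,0,0,1],[0,0,0,0,1]]]'|sed -n 2,4p; python3 - <<'E'
from h import *
snap('wrist','w54.png')
x=cv2.imread('pics/w54.png')[140:270,190:325];cv2.imwrite('pics/m54.png',cv2.resize(x,None,fx=2.9,fy=2.2,interpolation=cv2.INTER_CUBIC))
E
```

```text
tool_pos: [0.6079, -0.0783, 0.0427]
orientation: [-179.9, 0.1, -82.8]
force: [-7.1, 7.8, 19.7]
```

View pics/m54.png

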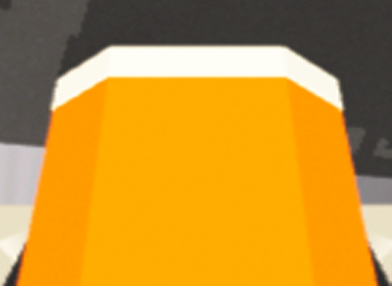

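```bash
python3 -m handwheel '[[[0.003,0,0.0005,0,1],[0.003,0,0.0005,0,1],[0.003,0,0.0005,0,1],[0.003,0,0.0005,0,1],[0.003,0,0.0005,0,1],[0,0,0,0,1]]]'|sed -n 2,4p; python3 - <<'E'
from h import *
snap('wrist','w55.png')
x=cv2.imread('pics/w55.png')[140:270,190:325];cv2.imwrite('pics/m55.png',cv2.resize(x,None,fx=2.9,fy=2.2,interpolation=cv2.INTER_CUBIC))
E
```

```text
tool_pos: [0.6098, -0.0934, 0.0394]
orientation: [-179.9, 0.1, -82.8]
force: [-4.4, 7.1, 13.0]
```

View pics/m55.png

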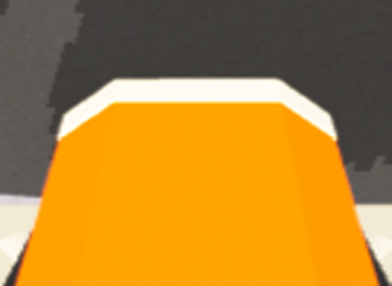

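```bash
python3 -m handwheel '[[[0.003,0,0.0004,0,1],[0.003,0,0.0004,0,1],[0.003,0,0.0004,0,1],[0.003,0,0.0004,0,1],[0.002,0,0.0004,0,1],[0,0,0,0,1]]]'|sed -n 2,4p; python3 - <<'E'
from h import *
snap('wrist','w56.png')
x=cv2.imread('pics/w56.png')[140:270,190:325];cv2.imwrite('pics/m56.png',cv2.resize(x,None,fx=2.9,fy=2.2,interpolation=cv2.INTER_CUBIC))
E
```

```text
tool_pos: [0.6128, -0.107, 0.0375]
orientation: [-179.8, 0.0, -82.8]
force: [-0.5, 6.4, 11.4]
```

View pics/m56.png

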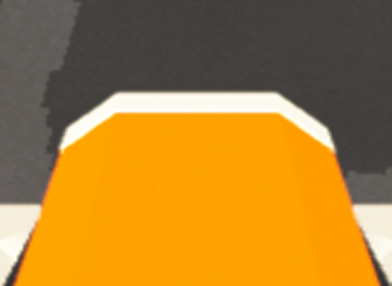

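```bash
python3 -m handwheel '[[[0.003,0,0.0006,0,1],[0.003,0,0.0006,0,1],[0.003,0,0.0006,0,1],[0.003,0,0.0006,0,1],[0.002,0,0.0006,0,1],[0,0,0,0,1]]]'|sed -n 2,4p; python3 - <<'E'
from h import *
snap('wrist','w57.png')
x=cv2.imread('pics/w57.png')[140:270,190:325];cv2.imwrite('pics/m57.png',cv2.resize(x,None,fx=2.9,fy=2.2,interpolation=cv2.INTER_CUBIC))
E
```

```text
tool_pos: [0.6146, -0.121, 0.0344]
orientation: [-179.8, 0.0, -82.8]
force: [-0.0, 6.0, 9.0]
```

View pics/m57.png

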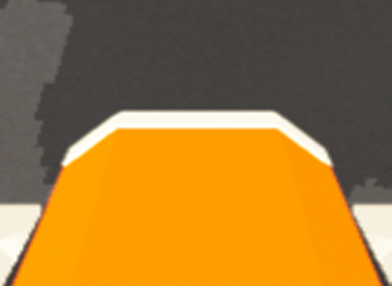

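```bash
python3 -m handwheel '[[[0.002,0,0.0005,0,1],[0.002,0,0.0005,0,1],[0,0,0,0,0.9],[0,0,0,0,0.5],[0,0,0,0,0.3],[0,0,0,0,0.3],[0,0,0,0,0.2],[0,0,0,0,0.2],[0,0,0,0,0.2],[0,0,-0.012,0,0.2],[0,0,-0.015,0,0.2],[0,0,0,0,0.2],[0,0,0,0,0.2]]]'; python3 - <<'E'
from h import *
o=telemetry.get_obs();p=snap('wrist');T=c2w(p,o)
t=np.array(o['tool_pos'][:2]);a=np.radians(o['orientation'][2]);u=np.array([np.cos(a),np.sin(a)])
cv2.imwrite('pics/w58z.png',cv2.resize(cv2.cvtColor(p['color'],cv2.COLOR_RGB2BGR)[180:350,180:335],None,fx=4,fy=3.4))
for r in range(186,206,3): print(r,((ray(p,(257,r),.0,T)[:2]-t)@u).round(4))
x=snap('scene')['color'][110:230,130:270,::-1];cv2.imwrite('pics/s58z.png',cv2.resize(x,None,fx=5,fy=5,interpolation=cv2.INTER_CUBIC))
E
```

```text
clock: 67.95
tool_pos: [0.614, -0.1267, 0.0608]
orientation: [-179.9, -0.0, -82.9]
force: [-0.8, 0.7, -0.2]
opening: 0.0704
186 0.025
189 0.0227
192 0.0205
195 0.0182
198 0.0159
201 0.0136
204 0.0113
```

View pics/w58z.png

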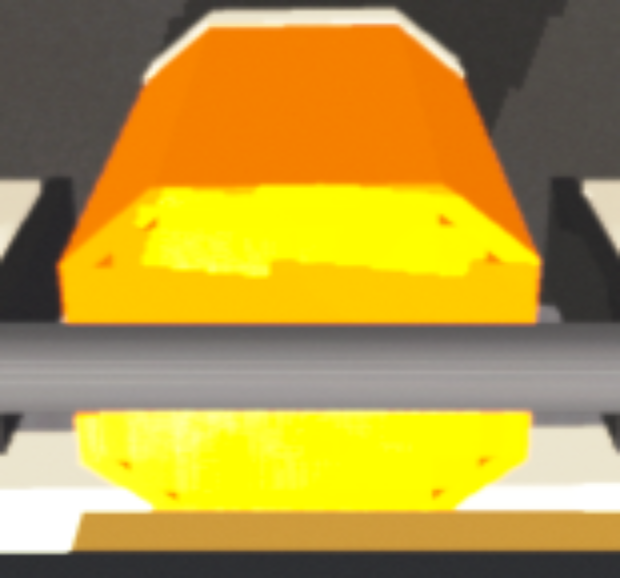

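View pics/s58z.png

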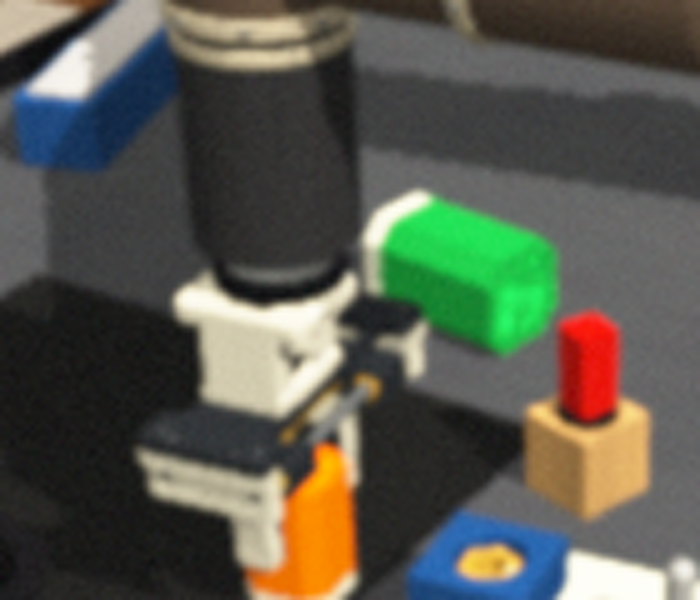

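```bash
python3 -m handwheel '[[[0,0,0.006,0,0.2],[0,0,0,0,0.2],[0,0,0,0,1],[0,0,0,0,1],[0,0,0,0,1],[0,0,0,0,1],[0,0,0,0,1],[0,0,0,0,1]]]'; python3 -m handwheel '[[[0,0,-0.03,0,1],[0,0,-0.03,0,1],[0,0,-0.03,0,1],[0,0,-0.03,0,1],[0,0,0,0,1],[0,0,0,0,1]]]'; python3 - <<'E'
from h import *
o=st()
go(.5815,.1075,.175,-82.6)
E
```

```text
clock: 68.72
tool_pos: [0.6129, -0.1266, 0.053]
orientation: [180.0, 0.0, -82.9]
force: [-0.7, -0.1, -1.3]
opening: 0.0542
clock: 69.22
tool_pos: [0.6142, -0.1265, 0.1755]
orientation: [-179.7, -0.0, -82.9]
force: [0.1, 0.1, -1.7]
opening: 0.0539
{'clock': 69.2167, 'tool_pos': [0.6142, -0.1265, 0.1755], 'orientation': [-179.7458, -0.0088, -82.8973], 'force': [0.0811, 0.0584, -1.6564], 'moment': [0.0336, 0.2228, -0.0063], 'opening': 0.0539, 'joint_pos': [6.1743, 18.8026, -11.1967, 0.0054, -59.7464, 0.9257]}
turn -0.0052 rad (-0.3 deg, min rows 0.0) | after it tx -0.2363 ty 0.0023 tz 0.0005 (min rows 5.7)
```

```bash
python3 -m handwheel '[[[-0.0336,0.0003,0,-0.005,1],[-0.0336,0.0003,0,0,1],[-0.0336,0.0003,0,0,1],[-0.0336,0.0003,0,0,1],[-0.0336,0.0003,0,0,1],[-0.0336,0.0003,0,0,1],[-0.0336,0.0003,0,0,1],[0,0,0,0,1],[0,0,0,0,1]]]'; python3 - <<'E'
from h import *
o=telemetry.get_obs();p=snap('wrist','w59.png');T=c2w(p,o)
print([(np.round(d['xy'],1).tolist(),round(d['conf'],2),ray(p,d['xy'],.02,T).round(4).tolist()) for d in place_of('post0',p)[:4]])
print([(np.round(d['xy'],1).tolist(),round(d['conf'],2),ray(p,d['xy'],.048,T).round(4).tolist()) for d in place_of('socket',p)[:4]])
go(.5815,.1075,.175,-82.6)
E
```

```text
clock: 69.97
tool_pos: [0.58, 0.108, 0.1719]
orientation: [179.9, -0.0, -82.4]
force: [-0.8, 0.2, -1.6]
opening: 0.0537
[([258.5, 181.9], 0.81, [0.5786, 0.1051, 0.02])]
[([252.9, 59.2], 0.84, [0.5981, -0.0057, 0.048])]
turn -0.0007 rad (-0.0 deg, min rows 0.0) | after it tx -0.0017 ty -0.0012 tz -0.0027 (min rows 0.1)
```

View pics/w59.png

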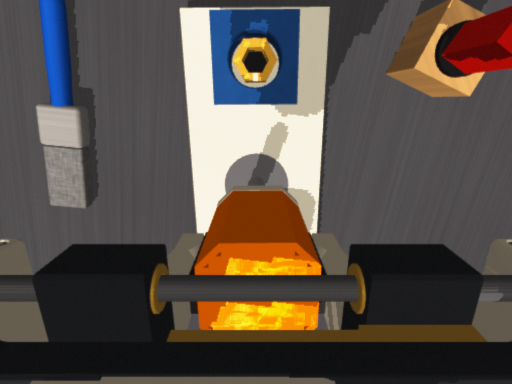

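```bash
python3 -m handwheel '[[[-0.0005,-0.001,0.015,0,1],[0,0,0.015,0,1],[0,0,0.01,0,1],[0,0,0.01,0,1],[0,0,0,0,1]]]'|sed -n 2,4p;  python3 -m handwheel '[[[0,0,0.012,0,1],[0,0,0.012,0,1],[0,0,0.01,0,1],[0,0,0.008,0,1],[0,0,0,0,1]]]'|sed -n 2,4p; python3 -m handwheel '[[[0,0,0.003,0,1],[0,0,0.002,0,1],[0,0,0,0,1]]]'|sed -n 2,4p
```

```text
tool_pos: [0.5808, 0.1058, 0.1208]
orientation: [179.8, -0.1, -82.7]
force: [0.1, 0.2, -0.9]
tool_pos: [0.5811, 0.1065, 0.0796]
orientation: [179.9, -0.0, -82.6]
force: [-0.8, -0.6, -1.2]
tool_pos: [0.582, 0.1071, 0.0762]
orientation: [-180.0, 0.0, -82.6]
force: [0.1, 0.5, -1.4]
```

```bash
python3 -m handwheel '[[[0,0,0.002,0,1],[0,0,0.002,0,1],[0,0,0.0005,0,1],[0,0,0,0,1]]]'|sed -n 2,4p; python3 -m handwheel '[[[0,0,0,0,0.5],[0,0,0,0,0.3],[0,0,0,0,0.2],[0,0,0,0,0.2],[0,0,0,0,0.2],[0,0,0,0,0.2],[0,0,-0.03,0,0.2],[0,0,-0.04,0,0.1],[0,0,-0.04,0,0],[0,0,-0.04,0,0],[0,0,-0.02,0,0],[0,0,0,0,0],[0,0,0,0,0]]]'; python3 - <<'E'
from fit import *
o=st();p=snap('wrist','w60.png');T=c2w(p,o);snap('scene','s60.png')
for k,n in(('beaker1_mid','w'),('beaker2_mid','w')):
    print(k,[(np.round(d['xy'],1).tolist(),round(d['conf'],2),ray(p,d['xy'],.062,T).round(4).tolist()) for d in place_of(k,p)[:3]])
x,f=fit(p,T);print('bolt',x[:2],np.degrees(x[2]),f)
E
```

```text
tool_pos: [0.5824, 0.1072, 0.0728]
orientation: [-179.9, 0.0, -82.6]
force: [-2.7, -0.8, 6.4]
clock: 72.62
tool_pos: [0.5823, 0.1073, 0.2432]
orientation: [-179.8, 0.1, -82.6]
force: [0.1, 0.6, 0.0]
opening: 0.0876
{'clock': 72.6167, 'tool_pos': [0.5823, 0.1073, 0.2432], 'orientation': [-179.8289, 0.0775, -82.6196], 'force': [0.1298, 0.5686, 0.0302], 'moment': [0.0121, 0.2195, -0.0698], 'opening': 0.0876, 'joint_pos': [29.3361, 12.7151, -10.3104, -0.0086, -66.7868, -21.9524]}
beaker1_mid []
beaker2_mid [([258.6, 266.8], 0.83, [0.5662, 0.2219, 0.062])]
bolt [-0.0003804   0.00014725] -20.245923807843198 -0.8647682979644868
```

View pics/w60.png

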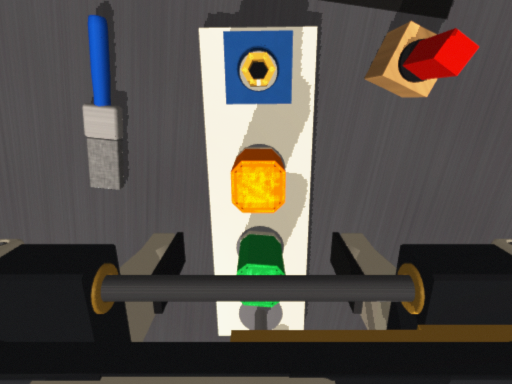

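View pics/s60.png

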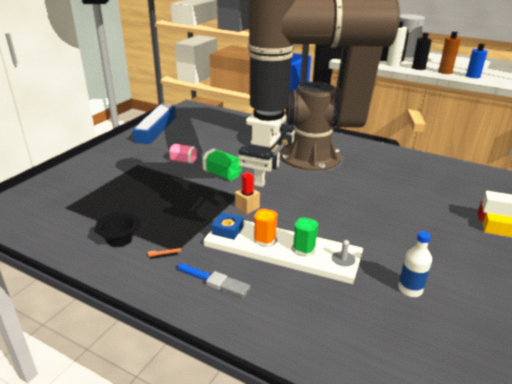

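```bash
python3 - <<'E'
from h import *
for n in('top','scene'):
    p=snap(n,n+'61.png')
    for k in('beaker0_mid','key_handle'): print(n,k,[(np.round(d['xy'],1).tolist(),round(d['conf'],2)) for d in recognise(k,p)[:3]])
E
```

```text
top beaker0_mid [([255.2, 174.3], 0.17)]
top key_handle [([266.9, 224.7], 0.42)]
scene beaker0_mid []
scene key_handle [([249.1, 184.3], 0.84)]
```

View pics/top61.png

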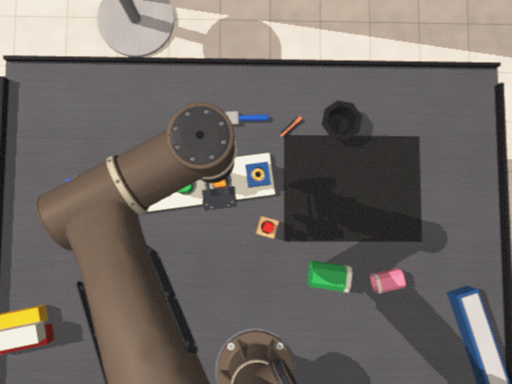

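```bash
python3 -m handwheel '[[[0,0,0,0,0],[0,0,0,0,0],[0,0,0,0,0]]]'; python3 -c "
from h import *
p=vision.snapshot('scene')
x=p['color'][150:280,200:380,::-1];cv2.imwrite('pics/s62z.png',cv2.resize(x,None,fx=4,fy=4,interpolation=cv2.INTER_CUBIC))"
```

```text
clock: 73.37
tool_pos: [0.5819, 0.107, 0.2417]
orientation: [180.0, -0.0, -82.6]
force: [0.1, -0.2, -0.3]
opening: 0.0876
```

View pics/s62z.png

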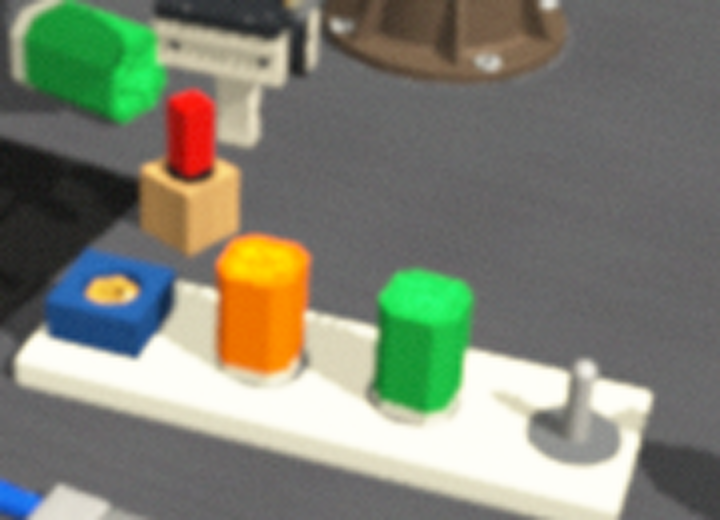

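The picture shows both beakers flat on the deck with the white rim down, at (262,310) and (425,345). The key is upright in its stand at (190,170), flange on the top.

```bash
python3 -c "
from h import *
print(close_job())"
```

```text
the job is handed in; nothing more can be done
None
```

I tightened the bolt, put the key back in its stand, hung both beakers that were there, and handed the job in at about 73 s of the 210 s; no verdict is reported.

- **Bolt:** The first turn went past the stop. The key rode over in the socket and dragged the bolt back to about 4.44 rad when I lifted it. I re-seated the key, turned the bolt to the stop again, and backed off within the play before lifting. Later fits to the pictures put the bolt at about 4.7 rad.
- **Key:** It stands upright in its stand, with the flange resting on the top in the last picture.
- **Beakers:** Since the tool can only turn about its vertical axis, I tipped each beaker mouth-down over the edge of the boss and dragged it upright on the table. I then regrasped it and lowered it over its post.
    - Orange went on post 0 and the smaller green one on post 1. Both were released within about 2 mm of the estimated post positions, and the last picture shows their rims flat on the deck.
    - No blue beaker showed in any view. The network gave only low-confidence hits for it, and those fell on the orange beaker and the boss.
- **Bystanders:** The bowl, brush, clip and bottle look untouched in the last pictures; I did not measure them.
- **Check that disagreed:** After I hung the orange beaker, the network did not find it in the wrist picture. It is plainly visible on its post in both the wrist and scene pictures.

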